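# Pack serviced watch movements in the transit tray

## Task

Lay every serviced watch movement face up in a cell of its own in the grey transit tray, gripping the holders only lightly, and press all four hinged dust covers down until each snaps shut, those over empty cells too. Then, with all the covers shut, swing the tray's keeper bar over onto them and press it down until it clicks home. Leave the loupe, tin, tweezers and jar where they are.

Things in the scene. Friction and masses are not known exactly. Their poses are not given: they have to be found in the camera images.
- tray: Grey transit tray, fixed, 98 mm (x) by 290 mm (y), turned up to 0.25 rad; origin under its centre, z up. Four 46 mm square cells along y, sunk 6 mm below the 14 mm high deck. Covers hinge on its -x side (axis along y at x -36, z 20 mm); on its +x side a rail 28 mm high (x 39 to 52); end cheeks 40 mm high at y +-136 to 145 carry the keeper bar.
- cell1 (a point): Centre of the floor of cell 1 (dark foam), at tray (0, -102, 8) mm; axes as the tray's.
- cover1 (a joint): Angle of cell 1's dust cover (rad): 0 shut, 1.95 fully open (leaning back past upright, towards the robot); starts open. A weak spring (0.5 N at the edge) lifts it to about 1.6 rad unless it is snapped shut. Going down it meets a spring-ball catch at 0.13, which takes about 6 N at the edge point; below 0.05 the catch holds it at 0.
- cover1_edge (a point): Where to press cover 1: on its outer face, 60 mm from the hinge axis, mid-width; shut, at tray (24, -102, 34) mm. Turns with the cover: x from hinge to free edge, z out of the outer face. Black frame, pale pane, 70 mm long (10 mm past this point), 60 mm wide, 4 mm thick, outer face 14 mm off the hinge axis, 13 mm skirt under the free edge.
- cell2 (a point): Centre of the floor of cell 2 (dark foam), at tray (0, -34, 8) mm; axes as the tray's.
- cover2 (a joint): Angle of cell 2's dust cover (rad): 0 shut, 1.95 fully open (leaning back past upright, towards the robot); starts open. A weak spring (0.5 N at the edge) lifts it to about 1.6 rad unless it is snapped shut. Going down it meets a spring-ball catch at 0.13, which takes about 6 N at the edge point; below 0.05 the catch holds it at 0.
- cover2_edge (a point): Where to press cover 2: on its outer face, 60 mm from the hinge axis, mid-width; shut, at tray (24, -34, 34) mm. Turns with the cover: x from hinge to free edge, z out of the outer face. Black frame, pale pane, 70 mm long (10 mm past this point), 60 mm wide, 4 mm thick, outer face 14 mm off the hinge axis, 13 mm skirt under the free edge.
- cell3 (a point): Centre of the floor of cell 3 (dark foam), at tray (0, 34, 8) mm; axes as the tray's.
- cover3 (a joint): Angle of cell 3's dust cover (rad): 0 shut, 1.95 fully open (leaning back past upright, towards the robot); starts open. A weak spring (0.5 N at the edge) lifts it to about 1.6 rad unless it is snapped shut. Going down it meets a spring-ball catch at 0.13, which takes about 6 N at the edge point; below 0.05 the catch holds it at 0.
- cover3_edge (a point): Where to press cover 3: on its outer face, 60 mm from the hinge axis, mid-width; shut, at tray (24, 34, 34) mm. Turns with the cover: x from hinge to free edge, z out of the outer face. Black frame, pale pane, 70 mm long (10 mm past this point), 60 mm wide, 4 mm thick, outer face 14 mm off the hinge axis, 13 mm skirt under the free edge.
- cell4 (a point): Centre of the floor of cell 4 (dark foam), at tray (0, 102, 8) mm; axes as the tray's.
- cover4 (a joint): Angle of cell 4's dust cover (rad): 0 shut, 1.95 fully open (leaning back past upright, towards the robot); starts open. A weak spring (0.5 N at the edge) lifts it to about 1.6 rad unless it is snapped shut. Going down it meets a spring-ball catch at 0.13, which takes about 6 N at the edge point; below 0.05 the catch holds it at 0.
- cover4_edge (a point): Where to press cover 4: on its outer face, 60 mm from the hinge axis, mid-width; shut, at tray (24, 102, 34) mm. Turns with the cover: x from hinge to free edge, z out of the outer face. Black frame, pale pane, 70 mm long (10 mm past this point), 60 mm wide, 4 mm thick, outer face 14 mm off the hinge axis, 13 mm skirt under the free edge.
- keeper (a joint): Keeper bar angle (rad): 0 shut, across the tops of the shut covers; 2.3 fully open, out beyond the tray's +x rail. To shut it swings up and over towards the robot. Stays where left by friction (under 1 N). Meets spring-ball catches at about 0.32 (about 9 N pressing down on mid-bar); below 0.08 they hold it at 0.
- keeper_mid (a point): Middle of the keeper bar's crossbar, on its centre line: a round aluminium bar, 8 mm diameter, 304 mm long along tray y, with an arm at each end. 39 mm from the pivot axis; shut, at tray (20, 0, 38.5) mm; it turns up and over towards tray +x as the angle grows.
- keeper_pivot (a point): Middle of the keeper bar's pivot axis, at tray (58, 0, 30) mm; the axis runs along tray y.
- movement1: Watch movement in its round white holder: a cylinder 38 mm in diameter, 20 mm high, 30 to 65 g, metalwork on its upper face; origin under its centre, z up. Lies face up on the bench; may be absent. Delicate: grip it with less than 40 N (each finger; never over 80 N both together). In a cell its top 14 mm stand above the deck: hold it by those. A shut cover clears it by 2 mm.
- movement2: Watch movement in its round white holder: a cylinder 38 mm in diameter, 20 mm high, 30 to 65 g, metalwork on its upper face; origin under its centre, z up. Lies face up on the bench; may be absent. Delicate: grip it with less than 40 N (each finger; never over 80 N both together). In a cell its top 14 mm stand above the deck: hold it by those. A shut cover clears it by 2 mm.
- movement3: Watch movement in its round white holder: a cylinder 38 mm in diameter, 20 mm high, 30 to 65 g, metalwork on its upper face; origin under its centre, z up. Lies face up on the bench; may be absent. Delicate: grip it with less than 40 N (each finger; never over 80 N both together). In a cell its top 14 mm stand above the deck: hold it by those. A shut cover clears it by 2 mm.
- movement4: Watch movement in its round white holder: a cylinder 38 mm in diameter, 20 mm high, 30 to 65 g, metalwork on its upper face; origin under its centre, z up. Lies face up on the bench; may be absent. Delicate: grip it with less than 40 N (each finger; never over 80 N both together). In a cell its top 14 mm stand above the deck: hold it by those. A shut cover clears it by 2 mm.
- loupe: Bystander: black eye loupe, 36 mm diameter, 40 mm high, standing on the bench; origin under its centre. Leave it.
- tin: Bystander: round aluminium parts tin, 54 mm diameter, 18 mm high; origin under its centre. Leave it.
- tweezers: Bystander: steel tweezers lying on the bench, 134 mm long along their x, 6 mm high; origin under the middle. Leave them.
- jar: Bystander: glass jar with a yellow cap, 56 mm diameter, 65 mm high; origin under its centre. Leave it.
Things that resemble listed ones, but are neither listed nor needed, are in the scene too. What is shaped like the movement3 but brown or pink is not meant.

How it is judged:
On the way, in this order (a step that is already met when the one before it is completed fails the run):
1. every movement lies face up in a cell of its own and all four covers are snapped shut ((horizontal distance between movement1 and cell1 below 0.008 m or horizontal distance between movement1 and cell2 below 0.008 m or horizontal distance between movement1 and cell3 below 0.008 m or horizontal distance between movement1 and cell4 below 0.008 m) and z of movement1 in the frame of tray between 0.005 and 0.011 m and (horizontal distance between movement2 and cell1 below 0.008 m or horizontal distance between movement2 and cell2 below 0.008 m or horizontal distance between movement2 and cell3 below 0.008 m or horizontal distance between movement2 and cell4 below 0.008 m) and z of movement2 in the frame of tray between 0.005 and 0.011 m and (horizontal distance between movement3 and cell1 below 0.008 m or horizontal distance between movement3 and cell2 below 0.008 m or horizontal distance between movement3 and cell3 below 0.008 m or horizontal distance between movement3 and cell4 below 0.008 m) and z of movement3 in the frame of tray between 0.005 and 0.011 m and (horizontal distance between movement4 and cell1 below 0.008 m or horizontal distance between movement4 and cell2 below 0.008 m or horizontal distance between movement4 and cell3 below 0.008 m or horizontal distance between movement4 and cell4 below 0.008 m) and z of movement4 in the frame of tray between 0.005 and 0.011 m and angle between each of movement1, movement2, movement3, movement4's own z axis and vertical below 0.15 rad and value of joint each of cover1, cover2, cover3, cover4 below 0.05 rad), for 0.3 s.
2. the keeper bar is snapped shut over the covers (value of joint keeper below 0.08 rad), for 0.3 s.
At the end, for the whole second after the job is handed in: Every movement present lies face up (within 0.15 rad) on the floor of a cell of its own (within 8 mm of the cell's centre and 3 mm of its floor), all four covers are held shut by their detents (joint below 0.05 rad) and the keeper bar is held shut (joint below 0.08 rad) (all of step 1 and value of joint keeper below 0.08 rad); the robot touches nothing.
It fails at once if a movement holder is squeezed or struck by the fingers with more than 80 N (contact force between the fingers and movement1 above 80 N or contact force between the fingers and movement2 above 80 N or contact force between the fingers and movement3 above 80 N or contact force between the fingers and movement4 above 80 N).
It fails at once if the loupe, tin, tweezers or jar is shifted by more than 30 mm (distance of any of loupe, tin, tweezers, jar from where it was at the start of the episode above 0.03 m).
Of movement1, movement2, movement3, movement4 only 2 to 4 are there at a start; the rules pass over those that are not, and their reading is None.
At some moment in a run one of movement1, movement2, movement3, movement4 may be knocked a few centimetres aside while the robot is not near it.
Once in a run the grip may slacken for a moment while it holds something.
It also fails if it takes over 210 s, if anything falls off the work surface, if the arm or the gripper's body presses on something with over 40 N, if the wrist force passes 120 N, or if a joint passes its speed limit or range.

## Robot

A 6-joint arm with a two-finger parallel gripper is mounted at the origin on the work surface. World frame = base frame: x ahead of the robot, y to its left, z up, the work surface at z = 0. Lengths are in m, angles in rad, forces in N, time in s.
With the tool pointing down it reaches from about 0.425 to 0.95 m from the base axis. Payload 3.5 kg.
Tool frame: the origin (TCP) lies on the mounting face of the last link; the fingertips stand 173 mm ahead of it and the grasp point (between the pads) lies 155 mm ahead of it; z points along the fingers, x is the direction in which the jaws open and shut, and the axes are right-handed (so a half turn about z gives the same grasp; the last joint's range is limited). The gripper opens to 85 mm and grips with 20 to 120 N. Pads are 22 mm wide; open, the fingers measure 114 mm over their backs; the gripper's body (76 mm by 85 mm) begins 54 mm behind the grasp point. The pads swing forward as they close: fully open they stand 13 mm farther back than shut.
Start: joints at [-1.437, 0.286, 1.577, -0, 1.279, -0.15], TCP at [0.189, -0.648, 0.405] pointing down, gripper open.
Joint ranges: [-2.77, 2.77], [-0.9, 2.22], [0.21, 2.48], [-1.53, 4.67], [0.24, 2.81], [-2.84, 2.84]. Speed limits (rad/s): [2.79, 2.79, 3.14, 3.14, 3.14, 3.14].

## Interface

Orientations are given as a unit quaternion [x, y, z, w].
In Python, from plant import get_state, read_camera, sign_off gives the robot as it stands.
- The arm moves only by the shell command python3 -m jog 'ROWS' [FORCE]. ROWS is JSON, a list of rows, each an object of numbers: "grip": the closure, from 0 (fully open) to 1 (shut); "x", "y", "z": the shift along the tool's x, y, z in mm; "rx", "ry", "rz": the turn, a rotation vector about the tool's x, y, z in degrees. A call has 1 to 8 rows; each row shifts and turns the commanded pose from where the row before left it, along the tool's axes as they then stand; what a row does not reach is not made up. A row lasts 1/12 s, in which the tool goes at most 41.7 mm and 7.16 degrees, less where a joint would pass 70% of its speed; a pose out of reach is approached as far as the arm can. A call with a gripper value outside its range is refused whole. The fingers move at their own pace and stop on an object; FORCE is the grip in N (left out, the last holds). Time passes only in rows, so rows that do not move let the fingers close. It gives the time, the measured TCP pose, the force and the opening at its end, in the units of the state.
- get_state(): the state, without advancing time (a new reading comes with each control period).
- read_camera(name): name is "side" or "top"; returns a dict with "frame" (420x560x3 uint8, red, green, blue), "intrinsics" (3x3 intrinsics, pixels), "k1" (the pictures are not rectified: a ray, as slopes to the right and down, at radius r is drawn at 1 + k1 r^2 times it, then the intrinsics apply), "R" (3x3) and "t" (3): a world point X has camera coordinates R X + t. Camera axes: x right, y down, z forward; pixel columns grow to the right and rows downward; lengths in m; the calibration is good to about 2 mm. A picture is of the moment at which its call begins. There is no depth.
- sign_off(): hands the job in, once; it reports no verdict.
The state is a dict: "time": time; "qpos": joint angles; "dq": joint speeds; "joint_efforts": joint torques, N m; "eef_pos": TCP position; "tcp_rot": TCP orientation; "contact_force": force on the tool from outside, world axes, zero at the start; "wrist_torque": the same for the moment, N m; "opening": opening from 0.0 (shut) to 1.0 (fully open).
Only numpy, scipy, OpenCV 4.12 (cv2) and the standard library are available. Lean on these libraries where they do the work, as an engineer would, in place of code of your own. Each camera call takes 0.05 s, during which the arm holds its last target.

## Working session

There is one attempt and no reset: what is moved stays moved. The work goes in short steps, Python scripts to look and compute and a shell command to move; the robot and the scene stay as the last step left them, time stands still between calls to the robot, and variables do not carry over. Pictures are saved under pics/ and viewed, and the job is handed in when it is done.

```bash
ls; mkdir -p pics
python3 - <<'E'
from plant import get_state, read_camera
import cv2,json
s=get_state();print(s)
for n in ("side","top"):
    c=read_camera(n);cv2.imwrite(f"pics/{n}0.png",c["frame"][:,:,::-1]);print(n,c["intrinsics"],c["k1"],c["R"],c["t"])
E
```

```text
pics
{'time': 0.0, 'qpos': array([-1.43699330e+00,  2.87180177e-01,  1.57816161e+00, -1.47136348e-05,
        1.27857466e+00, -1.49962638e-01]), 'dq': array([ 1.99618528e-04, -2.44326756e-04, -4.69812740e-04,  9.54042696e-04,
       -2.55389864e-04, -7.52951667e-05]), 'joint_efforts': array([-6.21084509e-04, -4.05981159e+01, -2.92626840e+01, -1.62815945e-04,
        5.70753735e-03,  5.33533964e-06]), 'eef_pos': array([ 0.18899996, -0.64774382,  0.40334535]), 'tcp_rot': array([ 0.7999922 , -0.60000927, -0.00081994, -0.00082326]), 'contact_force': array([0.68696667, 0.22986752, 0.4561006 ]), 'wrist_torque': array([ 0.03018687,  0.07053348, -0.01809212]), 'opening': 1.000156556202099}
side [[423.91098934   0.         280.00840966]
 [  0.         423.91098934 209.92036726]
 [  0.           0.           1.        ]] -0.09027495704863779 [[-0.79484542 -0.60635199  0.02362254]
 [-0.30475178  0.36521948 -0.87962554]
 [ 0.52473528 -0.70636534 -0.47507988]] [0.43445324 0.24833357 0.85861155]
top [[388.73839389   0.         284.61417104]
 [  0.         388.73839389 209.477337  ]
 [  0.           0.           1.        ]] -0.03338055521636989 [[-0.01464179 -0.99938265  0.0319364 ]
 [-0.98990824  0.00998574 -0.14135756]
 [ 0.14095139 -0.03368383 -0.98944333]] [-0.03201023  0.57609739  0.91155442]
```

View pics/side0.png

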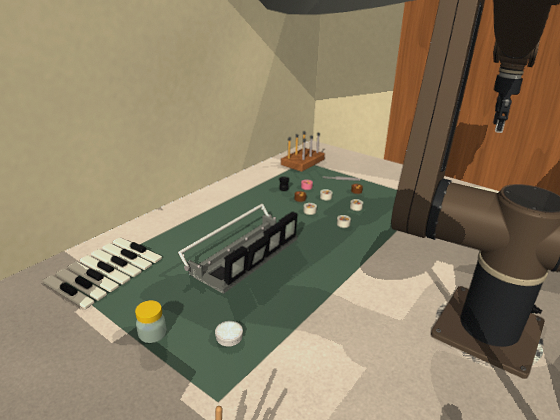

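View pics/top0.png

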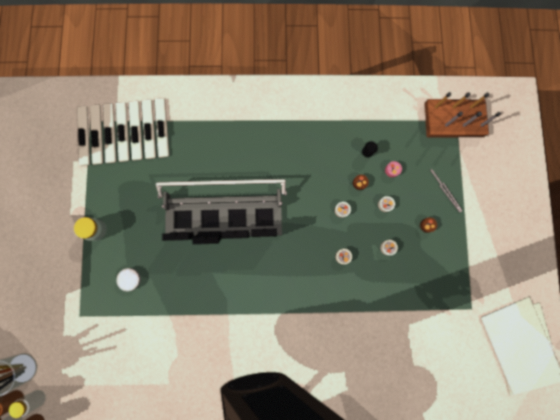

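Top view shows four white holders at (343,209), (386,204), (344,257) and (389,247). The look-alikes are brown at (361,182) and (429,225), pink at (394,169), and the white tin at (128,279). The tray's covers are along (220,237), and the keeper bar at (220,183) is out on the far side. Next: helpers, measurements and close crops.

```bash
cat > h.py <<'E'
import numpy as np, cv2, json
from plant import get_state, read_camera
from scipy.spatial.transform import Rotation as Rn
def und(c,uv):
    K=c["intrinsics"];d=np.array([c["k1"],0,0,0,0.])
    return cv2.undistortPoints(np.array(uv,float).reshape(-1,1,2),K,d).reshape(-1,2)
def ray(c,uv):
    n=und(c,uv);R=c["R"];o=-R.T@c["t"]
    d=np.c_[n,np.ones(len(n))]@R
    return o,d
def plane(c,uv,z):
    o,d=ray(c,uv);return o+d*((z-o[2])/d[:,2])[:,None]
def proj(c,X):
    d=np.array([c["k1"],0,0,0,0.])
    return cv2.projectPoints(np.array(X,float).reshape(-1,3),cv2.Rodrigues(c["R"])[0],c["t"],c["intrinsics"],d)[0].reshape(-1,2)
def tri(c1,p1,c2,p2):
    o1,d1=ray(c1,[p1]);o2,d2=ray(c2,[p2]);d1=d1[0]/np.linalg.norm(d1);d2=d2[0]/np.linalg.norm(d2)
    a=np.linalg.lstsq(np.c_[d1,-d2],o2-o1,rcond=None)[0]
    P=o1+a[0]*d1;Q=o2+a[1]*d2
    return (P+Q)/2,np.linalg.norm(P-Q)
def crop(c,x0,y0,x1,y1,s,name,marks=[]):
    im=cv2.resize(c["frame"][y0:y1,x0:x1,::-1],None,fx=s,fy=s,interpolation=cv2.INTER_CUBIC)
    for m in marks: cv2.circle(im,(int((m[0]-x0+.5)*s),int((m[1]-y0+.5)*s)),3,(0,0,255),1)
    cv2.imwrite(name,im)
def whites(c,lo=(0,0),hi=(560,420),amin=25):
    f=c["frame"];hsv=cv2.cvtColor(f,cv2.COLOR_RGB2HSV)
    m=((hsv[...,2]>130)&~((hsv[...,0]>35)&(hsv[...,0]<90)&(hsv[...,1]>80))).astype(np.uint8)
    n,l,st,ce=cv2.connectedComponentsWithStats(m)
    return [(ce[i].round(1),st[i].tolist()) for i in range(1,n) if amin<st[i][4]<600 and lo[0]<ce[i][0]<hi[0] and lo[1]<ce[i][1]<hi[1]]
E
python3 - <<'E'
from h import *
t=read_camera("top");s=read_camera("side")
crop(t,325,130,475,270,4,"pics/tm.png");crop(s,270,160,380,240,6,"pics/sm.png");crop(t,145,165,300,255,5,"pics/tt.png");crop(s,170,190,310,300,5,"pics/st.png")
for x in whites(t,(320,140),(450,280)):print('t',x)
for x in whites(s,(270,160),(380,240)):print('s',x)
E
```

```text
t (array([393.3, 168.7]), [386, 161, 16, 16, 199])
t (array([361.1, 181.5]), [356, 176, 11, 11, 65])
t (array([386.4, 203.6]), [378, 196, 17, 16, 212])
t (array([342.5, 208.9]), [335, 201, 16, 16, 205])
t (array([429.5, 224.6]), [425, 219, 10, 11, 65])
t (array([388.8, 247.4]), [381, 240, 17, 16, 211])
t (array([343.5, 256.1]), [336, 248, 16, 17, 206])
s (array([306.2, 184.2]), [301, 180, 12, 10, 104])
s (array([325.6, 194.2]), [320, 189, 13, 12, 117])
s (array([356. , 204.4]), [350, 199, 13, 12, 121])
s (array([309.6, 208.3]), [304, 203, 13, 12, 133])
s (array([343.1, 220.8]), [337, 215, 14, 13, 141])
```

View pics/tm.png

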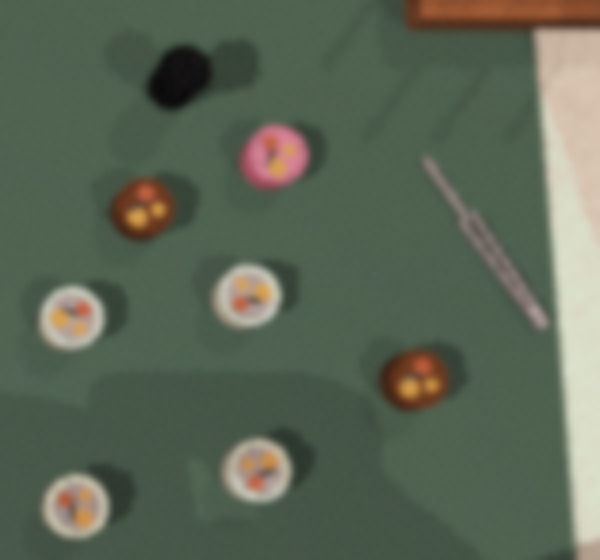

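View pics/sm.png

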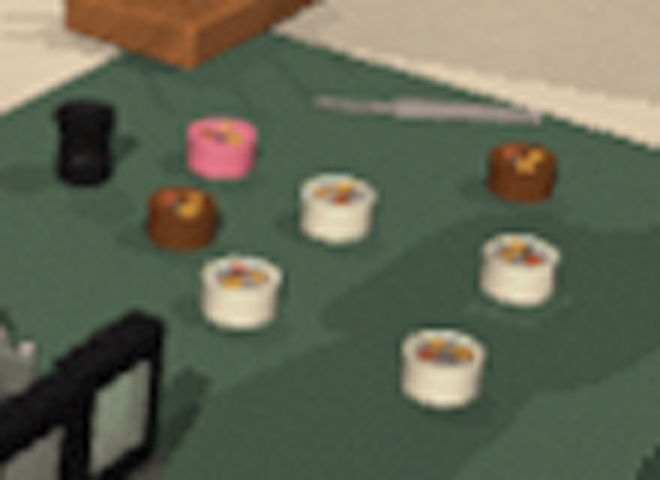

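View pics/tt.png

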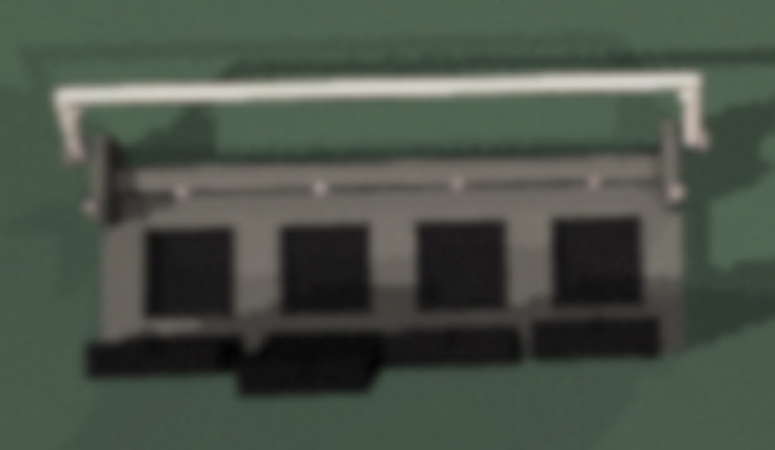

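View pics/st.png

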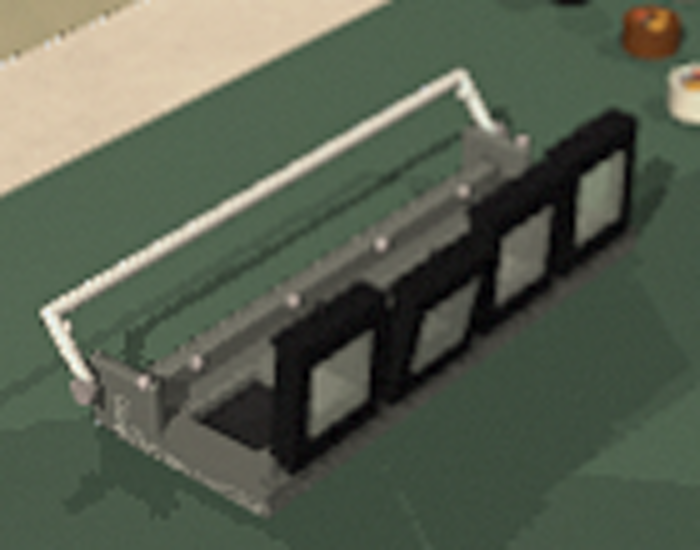

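Run:
```python
from h import *
t=read_camera("top");s=read_camera("side")
for c in(t,s):print(-c["R"].T@c["t"])
W=[x for x in whites(t,(320,195),(420,280))];S=whites(s,(300,187),(380,240))
for p,_ in W:
    X=plane(t,[p],.018)[0]
    q=min(S,key=lambda e:np.hypot(*(e[0]-proj(s,[X])[0])))[0]
    P,e=tri(t,p,s,q);print(p,q,'top@18',X.round(4),'side@11',plane(s,[q],.011)[0].round(4),'tri',P.round(4),round(e,4))
# cells
f=t["frame"];hsv=cv2.cvtColor(f,cv2.COLOR_RGB2HSV)
m=(hsv[...,2]<50).astype(np.uint8);m[:, :160]=0;m[:,285:]=0;m[:205]=0;m[232:]=0
n,l,st,ce=cv2.connectedComponentsWithStats(m)
C=[]
for i in range(1,n):
    if st[i][4]>60:
        print(ce[i],st[i]);C.append(ce[i])
C=sorted(C,key=lambda p:p[0])
if len(C)==4:
    P=plane(t,C,.010);print(P.round(4))
    print(np.linalg.norm(np.diff(P,axis=0),axis=1))
    d=P[0]-P[3];print('yaw',np.arctan2(-d[0],d[1]),P.mean(0))
# side bar & pegs triangulation
```

```text
[ 0.44133001 -0.00703859  0.98438946]
[-0.02954051  0.77922877  0.61608673]
[386.4 203.6] [325.6 194.2] top@18 [ 0.5915 -0.2994  0.018 ] side@11 [ 0.5901 -0.3009  0.011 ] tri [ 0.592  -0.3023  0.01  ] 0.0018
[342.5 208.9] [309.6 208.3] top@18 [ 0.579  -0.1863  0.018 ] side@11 [ 0.576  -0.1863  0.011 ] tri [ 0.5791 -0.1887  0.0091] 0.0028
[388.8 247.4] [356.  204.4] top@18 [ 0.4804 -0.2998  0.018 ] side@11 [ 0.4787 -0.3011  0.011 ] tri [ 0.4801 -0.3025  0.01  ] 0.0014
[343.5 256.2] [343.1 220.8] top@18 [ 0.4602 -0.1846  0.018 ] side@11 [ 0.4582 -0.1849  0.011 ] tri [ 0.4598 -0.1865  0.0097] 0.0014
[263.94352159 217.44850498] [255 209  19  18 301]
[182.02777778 219.02777778] [174 211  17  17 288]
[209.77700348 219.25087108] [201 211  19  17 287]
[236.66552901 218.28327645] [228 210  18  18 293]
[264.40659341 229.7032967 ] [251 228  26   4  91]
[227.73239437 230.70422535] [199 230  50   2  71]
```

Run:
```python
from h import *
t=read_camera("top");s=read_camera("side")
C=[[182.03,219.03],[209.78,219.25],[236.67,218.28],[263.94,217.45]]
P=plane(t,C,.010);print(P.round(4),np.linalg.norm(np.diff(P,axis=0),axis=1))
d=P[0]-P[3];yaw=np.arctan2(-d[0],d[1]);o=P.mean(0);print('yaw',yaw,o)
tp=[(181,192),(320,188),(457,184),(594,183)];sp=[(197,361),(294,300),(380,244),(464,190)]
A=[]
for a,b in zip(tp,sp):
    p=(145+a[0]/5-.5,165+a[1]/5-.5);q=(170+b[0]/5-.5,190+b[1]/5-.5)
    X,e=tri(t,p,s,q);A.append(X);print('peg',X.round(4),round(e,4))
A=np.array(A);d=A[0]-A[3];y2=np.arctan2(-d[0],d[1]);print('yaw pegs',y2,A.mean(0))
R=lambda a:np.array([[np.cos(a),-np.sin(a)],[np.sin(a),np.cos(a)]])
print('pegs in tray',(A[:,:2]-o[:2])@R(yaw))
# keeper bar ends
for a,b in [((62,97),(47,313)),((697,80),(460,75))]:
    p=(145+a[0]/5-.5,165+a[1]/5-.5);q=(170+b[0]/5-.5,190+b[1]/5-.5)
    X,e=tri(t,p,s,q);print('bar',X.round(4),round(e,4),(X[:2]-o[:2])@R(yaw))
```

```text
[[0.5585 0.2177 0.01  ]
 [0.5572 0.1482 0.01  ]
 [0.559  0.0808 0.01  ]
 [0.5604 0.0122 0.01  ]] [0.06945104 0.06741084 0.06858835]
yaw 0.008906076558437934 [0.55877548 0.11473397 0.01      ]
peg [0.596  0.2174 0.0262] 0.0023
peg [0.5975 0.1488 0.0252] 0.0023
peg [0.5994 0.0812 0.0244] 0.0013
peg [0.5989 0.0129 0.026 ] 0.0014
yaw pegs 0.014475706451504212 [0.59794541 0.11505093 0.02543938]
pegs in tray [[ 0.03811335  0.10228908]
 [ 0.0390142   0.03372898]
 [ 0.04030478 -0.0339111 ]
 [ 0.03925248 -0.10223456]]
bar [0.6381 0.2681 0.0615] 0.0002 [0.08070928 0.15261608]
bar [ 0.6435 -0.038   0.061 ] 0.0009 [ 0.0834087  -0.15350219]
```

```bash
cat > go.py <<'E'
# usage: go.py x y z(mm, of point 165 ahead of TCP) tilt_deg [yaw] -> deltas in tool axes (after turn)
import sys; from h import *
x,y,z,tilt=map(float,sys.argv[1:5]); yaw=float(sys.argv[5]) if len(sys.argv)>5 else 0.012
s=get_state();R=Rn.from_quat(s["tcp_rot"])
T=Rn.from_euler('z',yaw)*Rn.from_matrix(np.array([[0,-1,0],[-1,0,0],[0,0,-1.]]))*Rn.from_euler('x',-tilt,degrees=True)
L=np.array([0,0,165.])
rv=(R.inv()*T).as_rotvec(degrees=True)
p=s["eef_pos"]*1000
tgt=np.array([x,y,z])-T.apply(L)
print('turn',rv.round(2),'pt',(p+R.apply(L)).round(1),'t',round(s["time"],2),'open',round(s["opening"],3),'F',s["contact_force"].round(1),'q',s["qpos"].round(2))
print('shift in current axes',R.inv().apply(tgt-p).round(1),'; in target axes',T.inv().apply(tgt-p).round(1))
E
python3 go.py 579 -187 100 10
python3 -m jog '[{"rz":7},{"rz":7},{"rz":1.6},{"rx":-5},{"rx":-5},{}]' 20
python3 go.py 579 -187 100 10
```

```text
turn [-9.94 -1.33 15.53] pt [ 189.  -647.9  239.5] t 0.4 open 0.999 F [ 0.3 -0.1 -0.7] q [-1.44  0.29  1.58  0.    1.28 -0.15]
shift in current axes [-325.6 -531.   142.2] ; in target axes [-456.2 -442.4   66.2]
turn [-9.94 -1.33 15.53] pt [ 189.  -647.9  239.5] t 0.4 open 0.999 F [ 0.3 -0.1 -0.7] q [-1.44  0.29  1.58  0.    1.28 -0.15]
shift in current axes [-325.6 -531.   142.2] ; in target axes [-456.2 -442.4   66.2]$[0]: bad value
```

```bash
python3 -m jog --help; python3 -m jog '[{"grip":0,"x":0,"y":0,"z":0,"rx":0,"ry":0,"rz":7},{"grip":0,"x":0,"y":0,"z":0,"rx":0,"ry":0,"rz":7}]' 20
python3 -m jog '[{"grip":0,"rz":1.6}]'
```

```text
time: 0.57
eef_pos: [0.1891, -0.648, 0.4047]
tcp_rot: [0.719, -0.695, 0.0, 0.0]
contact_force: [-0.5, 0.3, 0.0]
opening: 1.0invalid input: not JSON, or not a number
$[0]: bad value
```

```bash
python3 -m jog '[{"grip":0,"x":0,"y":0,"z":0,"rx":0,"ry":0,"rz":1.6},{"grip":0,"x":0,"y":0,"z":0,"rx":-5,"ry":0,"rz":0},{"grip":0,"x":0,"y":0,"z":0,"rx":-5,"ry":0,"rz":0},{"grip":0,"x":0,"y":0,"z":0,"rx":0,"ry":0,"rz":0}]'
python3 go.py 579 -187 150 10
```

```text
time: 0.9
eef_pos: [0.1894, -0.6479, 0.4047]
tcp_rot: [0.709, -0.7, -0.062, 0.063]
contact_force: [0.2, 0.5, -0.0]
opening: 1.0
turn [ 0.11 -0.    0.01] pt [ 160.4 -648.3  242.3] t 0.9 open 1.0 F [ 0.2  0.5 -0. ] q [-1.42  0.3   1.57 -0.18  1.31  0.19]
shift in current axes [-456.1 -433.5   16.4] ; in target axes [-456.2 -433.4   17.2]
```

```bash
python3 -m jog '[{"grip":0,"x":-28,"y":-27,"z":0,"rx":0,"ry":0,"rz":0},{"grip":0,"x":-28,"y":-27,"z":0,"rx":0,"ry":0,"rz":0},{"grip":0,"x":-28,"y":-27,"z":0,"rx":0,"ry":0,"rz":0},{"grip":0,"x":-28,"y":-27,"z":0,"rx":0,"ry":0,"rz":0},{"grip":0,"x":-28,"y":-27,"z":0,"rx":0,"ry":0,"rz":0},{"grip":0,"x":-28,"y":-27,"z":0,"rx":0,"ry":0,"rz":0},{"grip":0,"x":-28,"y":-27,"z":0,"rx":0,"ry":0,"rz":0},{"grip":0,"x":-28,"y":-27,"z":0,"rx":0,"ry":0,"rz":0}]' | tail -3
python3 -m jog '[{"grip":0,"x":-28,"y":-27,"z":0,"rx":0,"ry":0,"rz":0},{"grip":0,"x":-28,"y":-27,"z":0,"rx":0,"ry":0,"rz":0},{"grip":0,"x":-28,"y":-27,"z":0,"rx":0,"ry":0,"rz":0},{"grip":0,"x":-28,"y":-27,"z":0,"rx":0,"ry":0,"rz":0},{"grip":0,"x":-28,"y":-27,"z":5,"rx":0,"ry":0,"rz":0},{"grip":0,"x":-28,"y":-27,"z":5,"rx":0,"ry":0,"rz":0},{"grip":0,"x":-28,"y":-27,"z":5,"rx":0,"ry":0,"rz":0},{"grip":0,"x":-28,"y":-27,"z":0,"rx":0,"ry":0,"rz":0}]'|tail -3
python3 go.py 579 -187 80 10
python3 - <<'E'
from h import *
s=read_camera("side");t=read_camera("top");crop(s,250,120,420,250,4,"pics/s1.png");crop(t,300,130,440,270,4,"pics/t1.png")
E
```

```text
tcp_rot: [0.708, -0.701, -0.061, 0.061]
contact_force: [0.1, -0.8, -0.4]
opening: 1.001
tcp_rot: [0.708, -0.7, -0.062, 0.061]
contact_force: [-0.0, -0.2, 0.8]
opening: 1.004
turn [ 0.    0.17 -0.02] pt [ 578.7 -193.2  151.1] t 2.23 open 1.004 F [-0.  -0.2  0.8] q [-0.46  0.32  1.71 -0.08  1.27  1.13]
shift in current axes [ -6.5 -12.7  70. ] ; in target axes [ -6.7 -12.7  70. ]
```

View pics/s1.png

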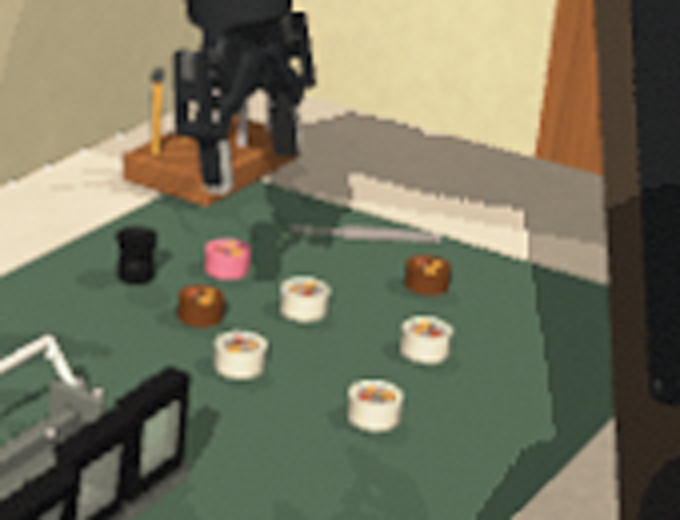

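View pics/t1.png

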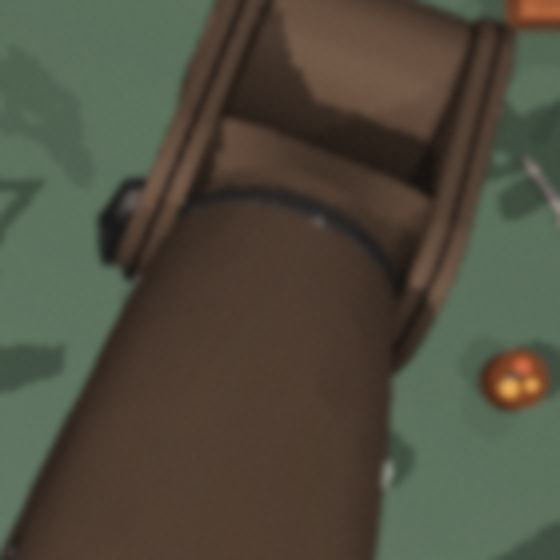

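```bash
python3 -m jog '[{"grip":0,"x":-3,"y":-6,"z":35,"rx":0,"ry":0,"rz":0},{"grip":0,"x":-3,"y":-6,"z":35,"rx":0,"ry":0,"rz":0},{"grip":0,"x":0,"y":0,"z":0,"rx":0,"ry":0,"rz":0},{"grip":0,"x":0,"y":0,"z":0,"rx":0,"ry":0,"rz":0}]'|tail -3
python3 go.py 579 -187 14 10
python3 - <<'E'
from h import *
s=read_camera("side");crop(s,250,120,420,250,4,"pics/s2.png",proj(s,[[.579,-.187,.02]]))
E
```

```text
tcp_rot: [0.708, -0.7, -0.064, 0.062]
contact_force: [0.6, -0.7, 1.5]
opening: 0.999
turn [ 0.27  0.2  -0.02] pt [ 575.8 -188.8   79.4] t 2.67 open 0.999 F [ 0.6 -0.7  1.5] q [-0.45  0.4   1.75 -0.08  1.15  1.15]
shift in current axes [ -2.1 -14.1  63.8] ; in target axes [ -2.3 -13.8  63.8]
```

View pics/s2.png

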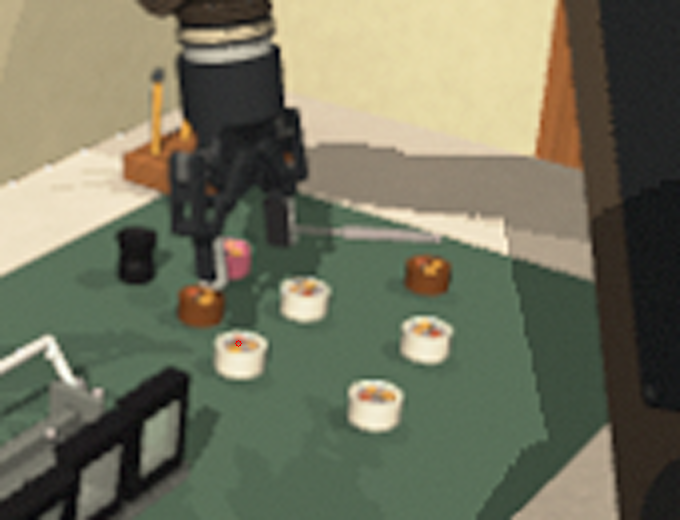

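```bash
python3 -m jog '[{"grip":0,"x":-2,"y":-6,"z":20,"rx":0,"ry":0,"rz":0},{"grip":0,"x":0,"y":-6,"z":20,"rx":0,"ry":0,"rz":0},{"grip":0,"x":0,"y":-1,"z":12,"rx":0,"ry":0,"rz":0},{"grip":0,"x":0,"y":0,"z":0,"rx":0,"ry":0,"rz":0},{"grip":0,"x":0,"y":0,"z":0,"rx":0,"ry":0,"rz":0}]'|tail -3
python3 go.py 579 -187 14 10
python3 - <<'E'
from h import *
s=read_camera("side");crop(s,270,150,370,240,6,"pics/s3.png",proj(s,[[.579,-.187,.02]]))
E
```

```text
tcp_rot: [0.708, -0.701, -0.061, 0.062]
contact_force: [-0.1, -0.2, 0.3]
opening: 1.002
turn [-0.05 -0.01 -0.06] pt [ 581.7 -188.    29.1] t 3.13 open 1.002 F [-0.1 -0.2  0.3] q [-0.45  0.48  1.75 -0.09  1.07  1.16]
shift in current axes [-1.  -0.1 15.3] ; in target axes [-1.  -0.1 15.3]
```

View pics/s3.png

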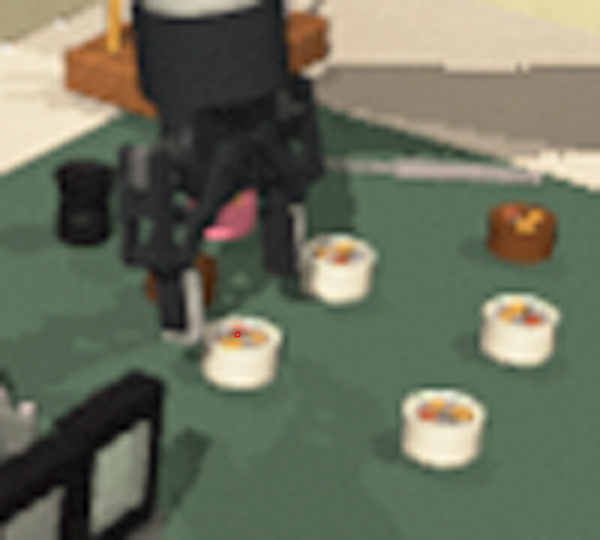

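```bash
python3 -m jog '[{"grip":0,"x":-1,"y":0,"z":9,"rx":0,"ry":0,"rz":0},{"grip":0,"x":0,"y":0,"z":6,"rx":0,"ry":0,"rz":0},{"grip":0.3,"x":0,"y":0,"z":0,"rx":0,"ry":0,"rz":0},{"grip":0.5,"x":0,"y":0,"z":0,"rx":0,"ry":0,"rz":0},{"grip":0.7,"x":0,"y":0,"z":0,"rx":0,"ry":0,"rz":0},{"grip":0.7,"x":0,"y":0,"z":0,"rx":0,"ry":0,"rz":0},{"grip":0.7,"x":0,"y":0,"z":0,"rx":0,"ry":0,"rz":0},{"grip":0.7,"x":0,"y":0,"z":0,"rx":0,"ry":0,"rz":0}]' 22
python3 go.py 579 -187 14 10
python3 - <<'E'
from h import *
s=read_camera("side");crop(s,270,150,370,240,6,"pics/s4.png",proj(s,[[.579,-.187,.02]]))
E
```

```text
time: 3.85
eef_pos: [0.6077, -0.1862, 0.1762]
tcp_rot: [0.708, -0.7, -0.061, 0.062]
contact_force: [0.4, 0.8, 0.1]
opening: 0.435
turn [-0.05 -0.02 -0.03] pt [ 579.2 -186.6   13.6] t 3.85 open 0.435 F [0.4 0.8 0.1] q [-0.45  0.5   1.76 -0.09  1.04  1.16]
shift in current axes [ 0.4  0.1 -0.3] ; in target axes [ 0.4  0.1 -0.3]
```

View pics/s4.png

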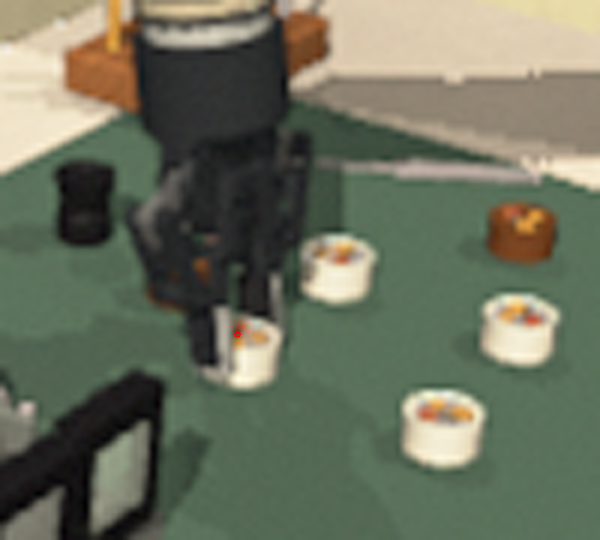

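```bash
python3 -m jog '[{"grip":0.7,"x":0,"y":0,"z":-10,"rx":0,"ry":0,"rz":0},{"grip":0.7,"x":0,"y":0,"z":-20,"rx":0,"ry":0,"rz":0},{"grip":0.7,"x":0,"y":0,"z":-35,"rx":0,"ry":0,"rz":0},{"grip":0.7,"x":0,"y":0,"z":-35,"rx":0,"ry":0,"rz":0}]'|tail -1
python3 go.py 558 217 110 10
python3 -m jog '[{"grip":0.7,"x":-30,"y":3,"z":0,"rx":0,"ry":0,"rz":0},{"grip":0.7,"x":-36,"y":3,"z":0,"rx":0,"ry":0,"rz":0},{"grip":0.7,"x":-36,"y":3,"z":0,"rx":0,"ry":0,"rz":0},{"grip":0.7,"x":-36,"y":3,"z":0,"rx":0,"ry":0,"rz":0},{"grip":0.7,"x":-36,"y":3,"z":0,"rx":0,"ry":0,"rz":0},{"grip":0.7,"x":-36,"y":3,"z":0,"rx":0,"ry":0,"rz":0},{"grip":0.7,"x":-36,"y":3,"z":0,"rx":0,"ry":0,"rz":0},{"grip":0.7,"x":-36,"y":3,"z":0,"rx":0,"ry":0,"rz":0}]'|tail -1
python3 -m jog '[{"grip":0.7,"x":-36,"y":3,"z":0,"rx":0,"ry":0,"rz":0},{"grip":0.7,"x":-36,"y":3,"z":0,"rx":0,"ry":0,"rz":0},{"grip":0.7,"x":-36,"y":3,"z":0,"rx":0,"ry":0,"rz":0},{"grip":0.7,"x":-10,"y":0,"z":0,"rx":0,"ry":0,"rz":0},{"grip":0.7,"x":0,"y":0,"z":0,"rx":0,"ry":0,"rz":0},{"grip":0.7,"x":0,"y":0,"z":0,"rx":0,"ry":0,"rz":0}]'|tail -1
python3 go.py 558 217 45 10
python3 - <<'E'
from h import *
s=read_camera("side");crop(s,150,150,310,300,5,"pics/s5.png")
E
```

```text
opening: 0.436
turn [ 0.2   0.11 -0.02] pt [ 595.  -185.6  111.7] t 4.23 open 0.436 F [ 0.9 -0.4  0.5] q [-0.44  0.39  1.7  -0.08  1.22  1.16]
shift in current axes [-403.3   32.1    8.1] ; in target axes [-403.4   32.     7.2]
opening: 0.435
opening: 0.427
turn [-0.01 -0.05  0.05] pt [559.  213.3 117.6] t 5.4 open 0.427 F [-0.4  0.3 -0.1] q [0.18 0.33 1.76 0.03 1.22 1.73]
shift in current axes [ -3.6 -11.7  71.7] ; in target axes [ -3.6 -11.7  71.7]
```

View pics/s5.png

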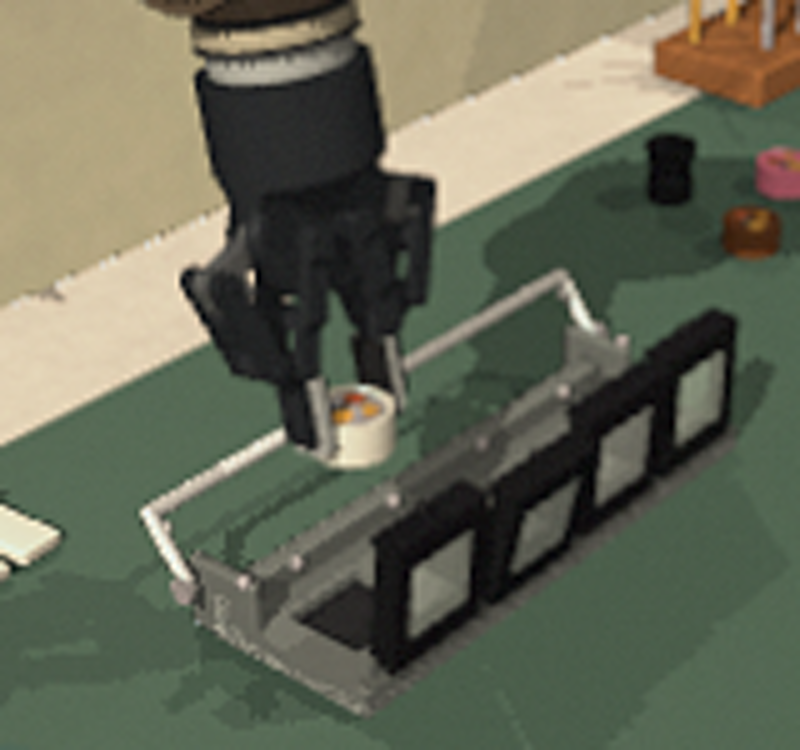

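```bash
python3 -m jog '[{"grip":0.7,"x":-3,"y":-6,"z":35,"rx":0,"ry":0,"rz":0},{"grip":0.7,"x":0,"y":-6,"z":30,"rx":0,"ry":0,"rz":0},{"grip":0.7,"x":0,"y":0,"z":7,"rx":0,"ry":0,"rz":0},{"grip":0.7,"x":0,"y":0,"z":0,"rx":0,"ry":0,"rz":0},{"grip":0.7,"x":0,"y":0,"z":0,"rx":0,"ry":0,"rz":0}]'|tail -1
python3 go.py 558 217 30 10
python3 - <<'E'
from h import *
s=read_camera("side");crop(s,170,190,290,290,6,"pics/s6.png")
t=read_camera("top");crop(t,145,165,300,255,5,"pics/t6.png")
E
```

```text
opening: 0.429
turn [ 0.03  0.01 -0.12] pt [558.6 215.2  44.8] t 5.87 open 0.429 F [ 0.3 -0.9 -0.5] q [0.19 0.43 1.79 0.03 1.1  1.73]
shift in current axes [-1.9 -1.9 14.7] ; in target axes [-1.9 -1.9 14.7]
```

View pics/s6.png

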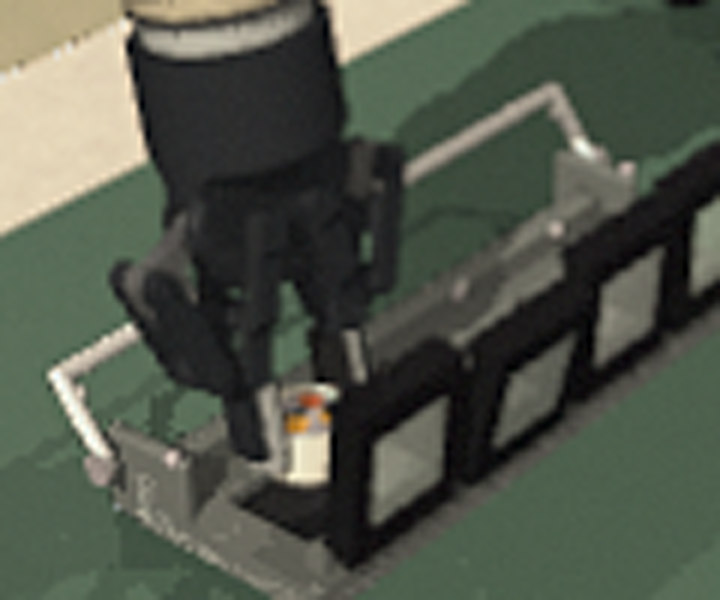

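View pics/t6.png

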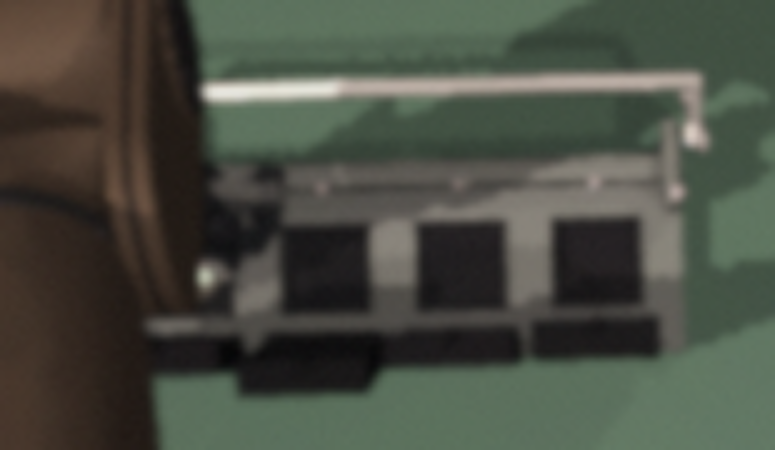

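```bash
python3 -m jog '[{"grip":0.7,"x":-2,"y":-2,"z":8,"rx":0,"ry":0,"rz":0},{"grip":0.7,"x":0,"y":-1,"z":7,"rx":0,"ry":0,"rz":0},{"grip":0.7,"x":0,"y":0,"z":4,"rx":0,"ry":0,"rz":0},{"grip":0.7,"x":0,"y":0,"z":0,"rx":0,"ry":0,"rz":0},{"grip":0.7,"x":0,"y":0,"z":0,"rx":0,"ry":0,"rz":0}]'|tail -2
python3 go.py 558 217 22 10
python3 -m jog '[{"grip":0.7,"x":0,"y":0,"z":2,"rx":0,"ry":0,"rz":0},{"grip":0.7,"x":0,"y":0,"z":0,"rx":0,"ry":0,"rz":0}]'|tail -2
python3 go.py 558 217 22 10
python3 - <<'E'
from h import *
s=read_camera("side");crop(s,170,190,290,290,6,"pics/s7.png")
E
```

```text
contact_force: [-0.1, 0.8, 0.5]
opening: 0.435
turn [ 0.07 -0.01 -0.01] pt [557.4 218.4  24.6] t 6.38 open 0.435 F [-0.1  0.8  0.5] q [0.19 0.46 1.79 0.04 1.07 1.73]
shift in current axes [ 1.4 -0.9  2.5] ; in target axes [ 1.4 -0.9  2.5]
contact_force: [-0.0, -0.1, -1.3]
opening: 0.433
turn [ 0.01  0.   -0.02] pt [557.5 218.4  23.1] t 6.55 open 0.433 F [-0.  -0.1 -1.3] q [0.19 0.46 1.79 0.04 1.06 1.73]
shift in current axes [ 1.4 -0.7  1. ] ; in target axes [ 1.4 -0.7  1. ]
```

View pics/s7.png

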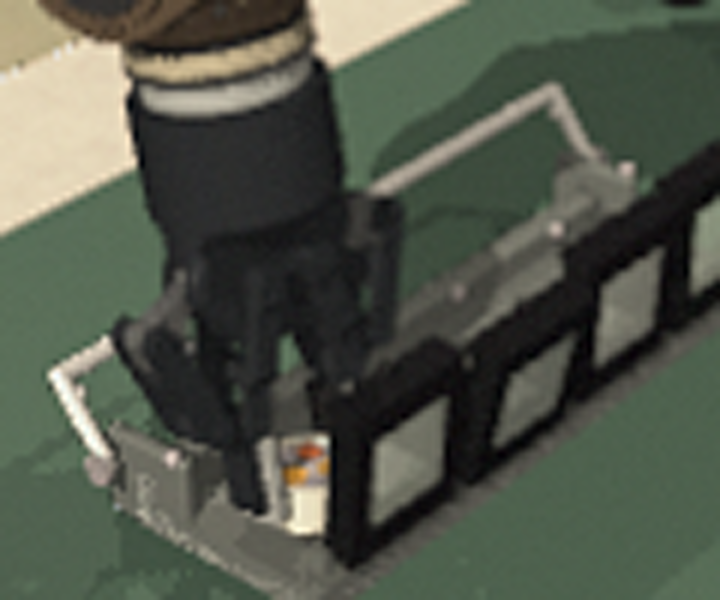

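```bash
python3 -m jog '[{"grip":0.53,"x":0,"y":0,"z":0,"rx":0,"ry":0,"rz":0},{"grip":0.5,"x":0,"y":0,"z":0,"rx":0,"ry":0,"rz":0},{"grip":0.47,"x":0,"y":0,"z":0,"rx":0,"ry":0,"rz":0},{"grip":0.47,"x":0,"y":0,"z":0,"rx":0,"ry":0,"rz":0}]'
python3 - <<'E'
from h import *
s=read_camera("side");crop(s,170,190,290,290,6,"pics/s8.png")
E
python3 -m jog '[{"grip":0.47,"x":0,"y":0,"z":-10,"rx":0,"ry":0,"rz":0},{"grip":0.47,"x":0,"y":0,"z":-20,"rx":0,"ry":0,"rz":0},{"grip":0.4,"x":0,"y":0,"z":-35,"rx":0,"ry":0,"rz":0},{"grip":0.3,"x":0,"y":0,"z":-35,"rx":0,"ry":0,"rz":0}]'|tail -2
python3 -m jog '[{"grip":0.1,"x":36,"y":0,"z":0,"rx":0,"ry":0,"rz":0},{"grip":0,"x":36,"y":0,"z":0,"rx":0,"ry":0,"rz":0},{"grip":0,"x":36,"y":0,"z":0,"rx":0,"ry":0,"rz":0},{"grip":0,"x":36,"y":0,"z":0,"rx":0,"ry":0,"rz":0},{"grip":0,"x":36,"y":0,"z":0,"rx":0,"ry":0,"rz":0},{"grip":0,"x":36,"y":0,"z":0,"rx":0,"ry":0,"rz":0},{"grip":0,"x":0,"y":0,"z":0,"rx":0,"ry":0,"rz":0}]'|tail -2
python3 - <<'E'
from h import *
s=read_camera("side");crop(s,150,150,390,300,3,"pics/s9.png");t=read_camera("top");crop(t,140,130,440,280,2.6,"pics/t9.png")
E
python3 go.py 591 -300 110 10
```

```text
time: 6.93
eef_pos: [0.5863, 0.2187, 0.1859]
tcp_rot: [0.708, -0.7, -0.061, 0.062]
contact_force: [-0.4, 0.0, -0.1]
opening: 0.528
contact_force: [0.8, 0.6, -0.3]
opening: 0.696
contact_force: [-0.2, -0.2, 0.2]
opening: 1.0
turn [-0.06  0.05 -0.19] pt [577.8   1.3 122.5] t 8.0 open 0.998 F [-0.1  0.9  0.6] q [-0.16  0.29  1.81 -0.03  1.22  1.41]
shift in current axes [301.3 -12.8  10.4] ; in target axes [301.3 -11.8  10.7]
```

View pics/s8.png

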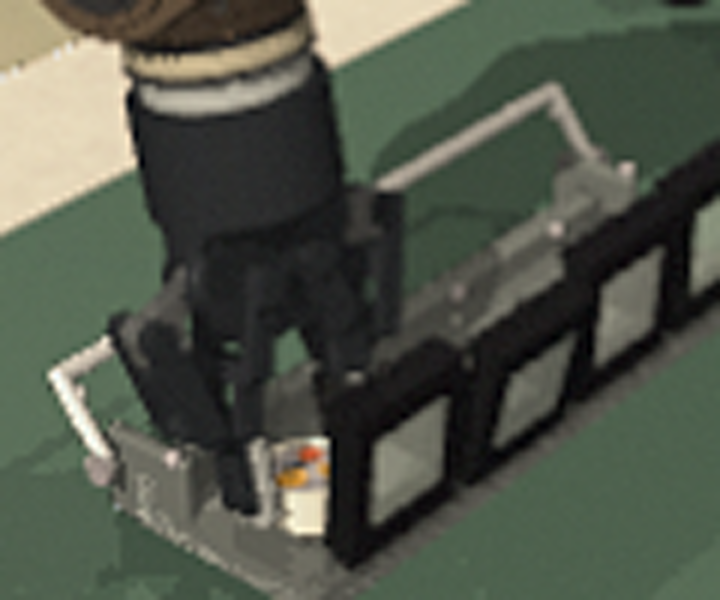

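View pics/s9.png

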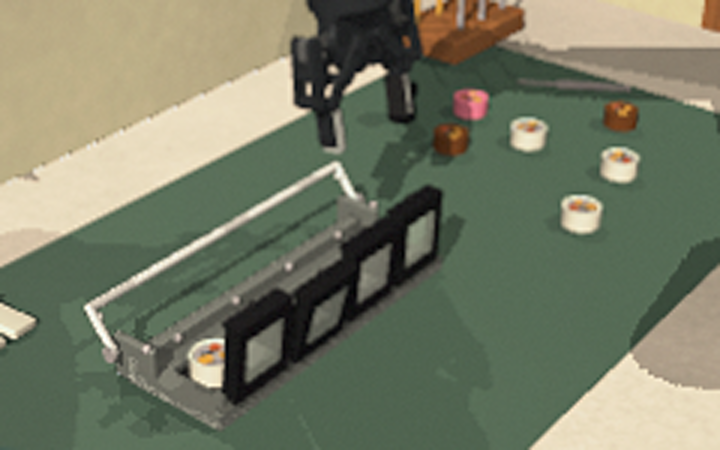

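View pics/t9.png

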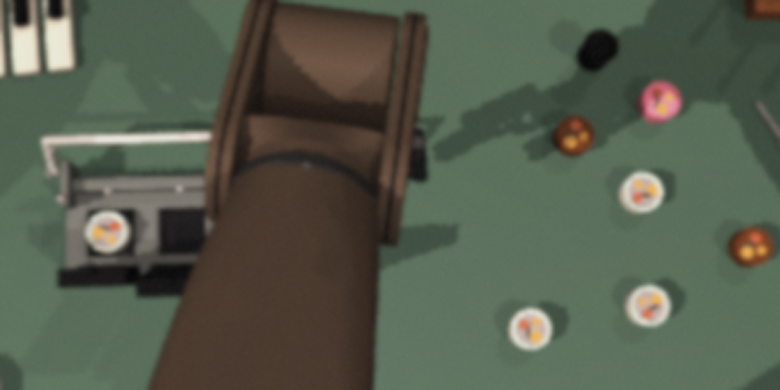

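```bash
cat > meas.py <<'E'
from h import *
t=read_camera("top");s=read_camera("side")
for p,st in whites(t,(160,190),(420,280),80):
    z=.026 if p[0]<285 else .018
    print('top',p,st[2:],plane(t,[p],z)[0].round(4))
for p,st in whites(s,(170,187),(380,290),60): print('side',p,st[2:],plane(s,[p],.011)[0].round(4))
E
python3 meas.py
```

```text
top [386.3 203.6] [18, 17, 232] [ 0.5915 -0.2991  0.018 ]
top [180.7 218.5] [18, 16, 215] [0.558  0.2173 0.026 ]
top [389.  247.4] [18, 17, 238] [ 0.4804 -0.3003  0.018 ]
top [343.6 256.2] [18, 17, 238] [ 0.4602 -0.1849  0.018 ]
side [325.6 194.2] [13, 12, 126] [ 0.5901 -0.3009  0.011 ]
side [356.  204.4] [14, 12, 135] [ 0.4787 -0.3011  0.011 ]
side [219.8 231.5] [94, 67, 437] [0.69   0.0838 0.011 ]
side [343.2 220.7] [14, 13, 159] [ 0.4583 -0.1856  0.011 ]
side [218.6 270.2] [13, 18, 174] [0.5683 0.2122 0.011 ]
```

```bash
python3 -m jog '[{"grip":0,"x":36,"y":-1,"z":0,"rx":0,"ry":0,"rz":0},{"grip":0,"x":36,"y":-1,"z":0,"rx":0,"ry":0,"rz":0},{"grip":0,"x":36,"y":-1,"z":0,"rx":0,"ry":0,"rz":0},{"grip":0,"x":36,"y":-1,"z":0,"rx":0,"ry":0,"rz":0},{"grip":0,"x":36,"y":-1,"z":0,"rx":0,"ry":0,"rz":0},{"grip":0,"x":36,"y":-1,"z":0,"rx":0,"ry":0,"rz":0},{"grip":0,"x":36,"y":-1,"z":0,"rx":0,"ry":0,"rz":0},{"grip":0,"x":36,"y":-1,"z":0,"rx":0,"ry":0,"rz":0}]'|tail -1
python3 -m jog '[{"grip":0,"x":13,"y":-5,"z":20,"rx":0,"ry":0,"rz":0},{"grip":0,"x":0,"y":-5,"z":20,"rx":0,"ry":0,"rz":0},{"grip":0,"x":0,"y":-5,"z":20,"rx":0,"ry":0,"rz":0},{"grip":0,"x":0,"y":-5,"z":20,"rx":0,"ry":0,"rz":0},{"grip":0,"x":0,"y":0,"z":0,"rx":0,"ry":0,"rz":0},{"grip":0,"x":0,"y":0,"z":0,"rx":0,"ry":0,"rz":0}]'|tail -1
python3 go.py 591.3 -300 14 10
python3 - <<'E'
from h import *
s=read_camera("side");crop(s,280,120,380,220,6,"pics/s10.png")
E
```

```text
opening: 1.002
opening: 0.998
turn [0.17 0.11 0.11] pt [ 594.3 -296.1   36.6] t 9.27 open 0.998 F [-0.3  1.  -0.2] q [-0.58  0.56  1.61 -0.11  1.12  1.03]
shift in current axes [ 3.6 -0.5 22.8] ; in target axes [ 3.5 -0.4 22.8]
```

View pics/s10.png

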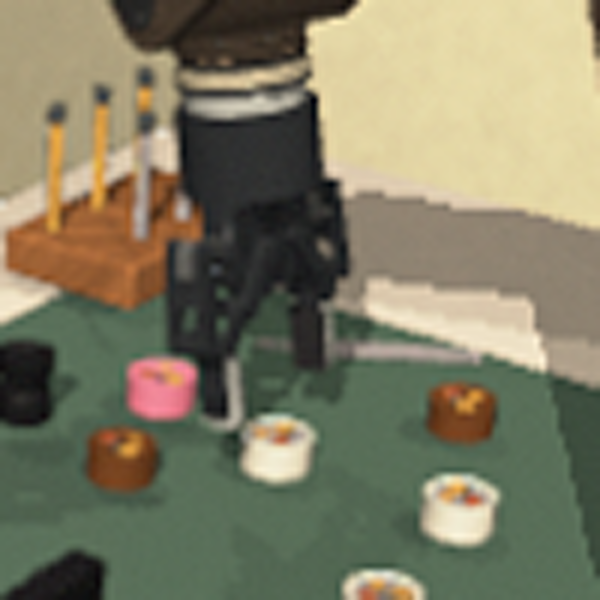

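```bash
python3 -m jog '[{"grip":0,"x":3.5,"y":0,"z":12,"rx":0,"ry":0,"rz":0},{"grip":0,"x":0,"y":0,"z":10.5,"rx":0,"ry":0,"rz":0},{"grip":0.3,"x":0,"y":0,"z":0,"rx":0,"ry":0,"rz":0},{"grip":0.5,"x":0,"y":0,"z":0,"rx":0,"ry":0,"rz":0},{"grip":0.7,"x":0,"y":0,"z":0,"rx":0,"ry":0,"rz":0},{"grip":0.7,"x":0,"y":0,"z":0,"rx":0,"ry":0,"rz":0},{"grip":0.7,"x":0,"y":0,"z":0,"rx":0,"ry":0,"rz":0},{"grip":0.7,"x":0,"y":0,"z":0,"rx":0,"ry":0,"rz":0}]' 22|tail -2
python3 go.py 591 -300 14 10
python3 -m jog '[{"grip":0.7,"x":0,"y":0,"z":-10,"rx":0,"ry":0,"rz":0},{"grip":0.7,"x":0,"y":0,"z":-20,"rx":0,"ry":0,"rz":0},{"grip":0.7,"x":0,"y":0,"z":-35,"rx":0,"ry":0,"rz":0},{"grip":0.7,"x":0,"y":0,"z":-35,"rx":0,"ry":0,"rz":0},{"grip":0.7,"x":0,"y":0,"z":0,"rx":0,"ry":0,"rz":0}]'|tail -1
python3 go.py 558.6 148.7 115 10
python3 - <<'E'
from h import *
s=read_camera("side");crop(s,280,120,380,220,6,"pics/s11.png")
E
```

```text
contact_force: [1.5, 0.4, 1.3]
opening: 0.434
turn [-0.07 -0.05 -0.03] pt [ 591.2 -302.2   16.7] t 9.98 open 0.434 F [1.5 0.4 1.3] q [-0.59  0.58  1.62 -0.11  1.08  1.03]
shift in current axes [-2.1 -0.5  2.7] ; in target axes [-2.1 -0.5  2.7]
opening: 0.428
turn [-0.75 -0.5  -0.07] pt [ 613.1 -304.2  124.4] t 10.4 open 0.428 F [ 1.4 -0.5  1.4] q [-0.57  0.48  1.54 -0.1   1.25  1.02]
shift in current axes [-452.1   45.3   13.3] ; in target axes [-452.1   44.5   17.8]
```

View pics/s11.png

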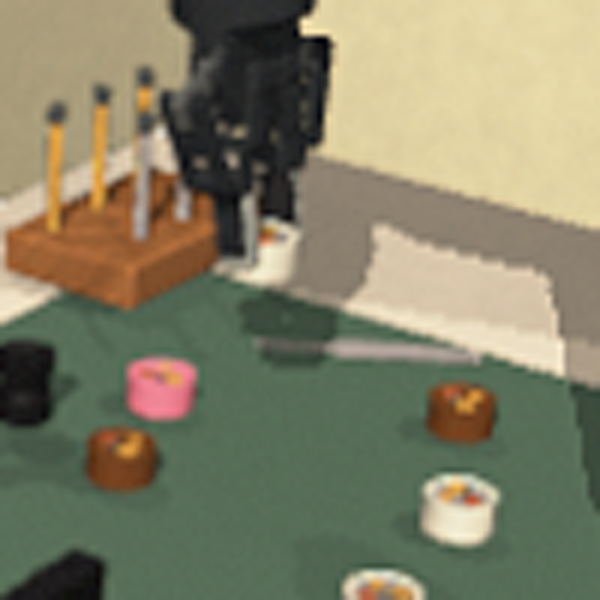

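```bash
python3 -m jog '[{"grip":0.7,"x":-25,"y":4,"z":0,"rx":0,"ry":0,"rz":0},{"grip":0.7,"x":-36,"y":4,"z":0,"rx":0,"ry":0,"rz":0},{"grip":0.7,"x":-36,"y":4,"z":0,"rx":0,"ry":0,"rz":0},{"grip":0.7,"x":-36,"y":4,"z":0,"rx":0,"ry":0,"rz":0},{"grip":0.7,"x":-36,"y":4,"z":0,"rx":0,"ry":0,"rz":0},{"grip":0.7,"x":-36,"y":4,"z":0,"rx":0,"ry":0,"rz":0},{"grip":0.7,"x":-36,"y":4,"z":0,"rx":0,"ry":0,"rz":0},{"grip":0.7,"x":-36,"y":4,"z":0,"rx":0,"ry":0,"rz":0}]'|tail -1
python3 -m jog '[{"grip":0.7,"x":-36,"y":3,"z":0,"rx":0,"ry":0,"rz":0},{"grip":0.7,"x":-36,"y":3,"z":0,"rx":0,"ry":0,"rz":0},{"grip":0.7,"x":-36,"y":3,"z":0,"rx":0,"ry":0,"rz":0},{"grip":0.7,"x":-36,"y":2,"z":0,"rx":0,"ry":0,"rz":0},{"grip":0.7,"x":-25,"y":0,"z":0,"rx":0,"ry":0,"rz":0},{"grip":0.7,"x":0,"y":0,"z":0,"rx":0,"ry":0,"rz":0},{"grip":0.7,"x":0,"y":0,"z":0,"rx":0,"ry":0,"rz":0}]'|tail -1
python3 go.py 558.6 148.7 46 10
python3 - <<'E'
from h import *
s=read_camera("side");crop(s,170,150,310,280,5,"pics/s12.png")
E
```

```text
opening: 0.431
opening: 0.435
turn [ 0.1  -0.06  0.14] pt [559.6 144.9 121. ] t 11.7 open 0.435 F [-0.4  0.4  0.1] q [0.07 0.29 1.81 0.01 1.22 1.63]
shift in current axes [ -3.7 -11.9  74. ] ; in target axes [ -3.6 -11.8  74. ]
```

View pics/s12.png

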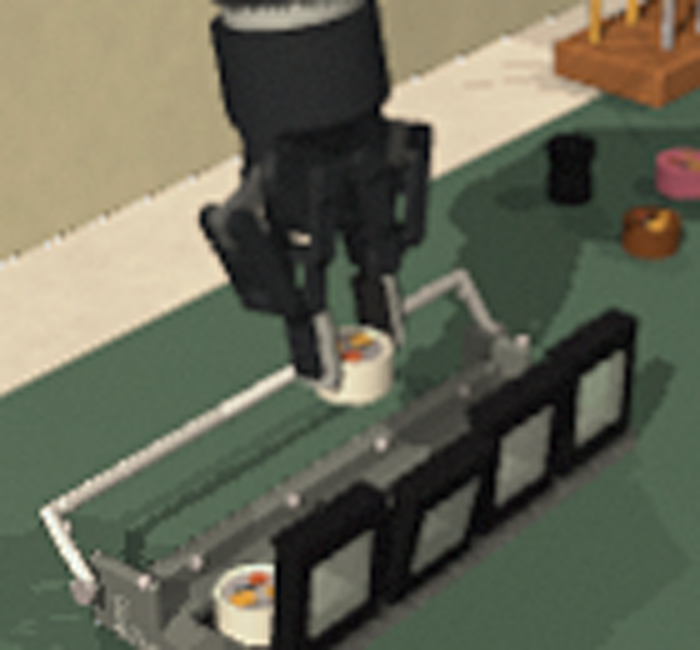

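```bash
python3 -m jog '[{"grip":0.7,"x":-3,"y":-6,"z":37,"rx":0,"ry":0,"rz":0},{"grip":0.7,"x":0,"y":-6,"z":37,"rx":0,"ry":0,"rz":0},{"grip":0.7,"x":0,"y":0,"z":0,"rx":0,"ry":0,"rz":0},{"grip":0.7,"x":0,"y":0,"z":0,"rx":0,"ry":0,"rz":0},{"grip":0.7,"x":0,"y":0,"z":0,"rx":0,"ry":0,"rz":0}]'|tail -1
python3 go.py 558.6 148.7 26 10
python3 - <<'E'
from h import *
s=read_camera("side");crop(s,170,170,290,270,6,"pics/s13.png")
E
```

```text
opening: 0.425
turn [-0.06  0.01 -0.11] pt [560.4 145.9  48.1] t 12.17 open 0.425 F [ 0.3 -1.  -0.1] q [0.07 0.39 1.83 0.01 1.09 1.63]
shift in current axes [-2.9 -2.2 22.1] ; in target axes [-2.9 -2.2 22.1]
```

View pics/s13.png

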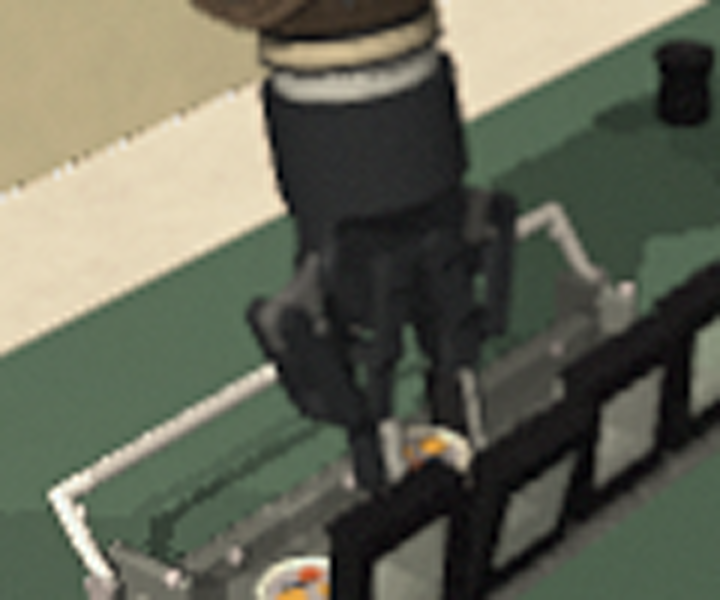

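```bash
python3 -m jog '[{"grip":0.7,"x":-2,"y":-2,"z":10,"rx":0,"ry":0,"rz":0},{"grip":0.7,"x":0,"y":-1,"z":8,"rx":0,"ry":0,"rz":0},{"grip":0.7,"x":0,"y":0,"z":3,"rx":0,"ry":0,"rz":0},{"grip":0.7,"x":0,"y":0,"z":0,"rx":0,"ry":0,"rz":0},{"grip":0.7,"x":0,"y":0,"z":0,"rx":0,"ry":0,"rz":0}]'|tail -2
python3 go.py 558.6 148.7 24.7 10
python3 -m jog '[{"grip":0.7,"x":0,"y":0,"z":1,"rx":0,"ry":0,"rz":0},{"grip":0.7,"x":0,"y":0,"z":0,"rx":0,"ry":0,"rz":0}]'|tail -2
python3 go.py 558.6 148.7 24.7 10
```

```text
contact_force: [-0.1, -0.1, -0.1]
opening: 0.429
turn [ 0.03 -0.   -0.02] pt [558.6 148.9  25.5] t 12.63 open 0.429 F [-0.1 -0.1 -0.1] q [0.08 0.43 1.84 0.01 1.05 1.63]
shift in current axes [ 0.2 -0.1  0.8] ; in target axes [ 0.2 -0.1  0.8]
contact_force: [0.8, 0.3, -0.1]
opening: 0.43
turn [-0.01  0.   -0.02] pt [558.7 148.9  24.8] t 12.8 open 0.43 F [ 0.8  0.3 -0.1] q [0.08 0.43 1.84 0.01 1.05 1.63]
shift in current axes [0.2 0.  0.1] ; in target axes [0.2 0.  0.1]
```

```bash
python3 -m jog '[{"grip":0.53,"x":0,"y":0,"z":0,"rx":0,"ry":0,"rz":0},{"grip":0.5,"x":0,"y":0,"z":0,"rx":0,"ry":0,"rz":0},{"grip":0.45,"x":0,"y":0,"z":0,"rx":0,"ry":0,"rz":0},{"grip":0.45,"x":0,"y":0,"z":0,"rx":0,"ry":0,"rz":0}]'|tail -2
python3 -m jog '[{"grip":0.45,"x":0,"y":0,"z":-10,"rx":0,"ry":0,"rz":0},{"grip":0.45,"x":0,"y":0,"z":-20,"rx":0,"ry":0,"rz":0},{"grip":0.4,"x":0,"y":0,"z":-35,"rx":0,"ry":0,"rz":0},{"grip":0.3,"x":0,"y":0,"z":-35,"rx":0,"ry":0,"rz":0}]'|tail -2
python3 -m jog '[{"grip":0.1,"x":30,"y":0,"z":-5,"rx":0,"ry":0,"rz":0},{"grip":0,"x":36,"y":0,"z":0,"rx":0,"ry":0,"rz":0},{"grip":0,"x":36,"y":0,"z":0,"rx":0,"ry":0,"rz":0},{"grip":0,"x":36,"y":0,"z":0,"rx":0,"ry":0,"rz":0},{"grip":0,"x":36,"y":0,"z":0,"rx":0,"ry":0,"rz":0},{"grip":0,"x":0,"y":0,"z":0,"rx":0,"ry":0,"rz":0}]'|tail -2
python3 meas.py
python3 go.py 460 -185 120 10
python3 - <<'E'
from h import *
s=read_camera("side");crop(s,150,150,390,300,3,"pics/s14.png");t=read_camera("top");crop(t,140,130,440,280,2.6,"pics/t14.png")
E
```

```text
contact_force: [0.5, 0.1, 0.5]
opening: 0.553
contact_force: [0.7, -0.4, 0.6]
opening: 0.701
contact_force: [1.2, 0.1, 0.1]
opening: 1.003
top [204.5 200.6] [57, 6, 97] [0.6022 0.1593 0.026 ]
top [209.  217.3] [17, 17, 204] [0.5602 0.1476 0.026 ]
top [180.7 218.6] [18, 16, 214] [0.5577 0.2173 0.026 ]
top [389.  247.4] [18, 17, 238] [ 0.4804 -0.3003  0.018 ]
top [343.6 256.2] [18, 17, 237] [ 0.4602 -0.1849  0.018 ]
side [356.  204.4] [14, 12, 135] [ 0.4787 -0.3011  0.011 ]
side [219.6 231.7] [93, 67, 438] [0.6897 0.0849 0.011 ]
side [343.2 220.7] [14, 13, 159] [ 0.4583 -0.1856  0.011 ]
side [236.8 264.6] [9, 15, 76] [0.5503 0.1681 0.011 ]
side [218.6 270.2] [13, 17, 173] [0.5683 0.2122 0.011 ]
turn [-0.06  0.04 -0.2 ] pt [579.2 -26.3 128.9] t 14.07 open 1.0 F [-0.4  0.2  0.3] q [-0.2   0.28  1.8  -0.04  1.23  1.37]
shift in current axes [157.6 117.   29.6] ; in target axes [157.1 117.5  29.8]
```

View pics/s14.png

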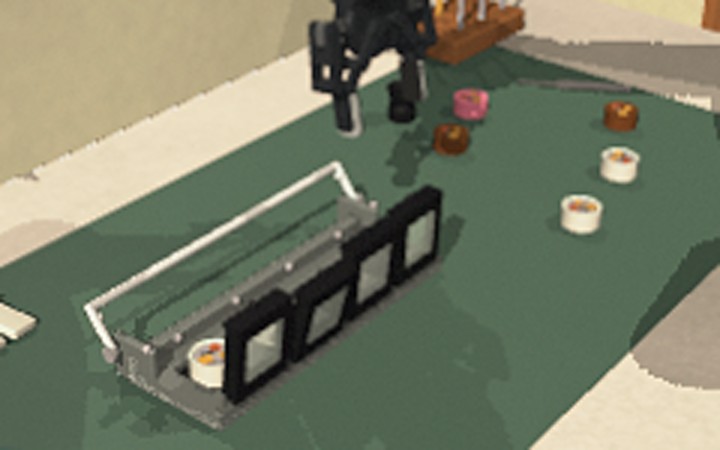

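View pics/t14.png

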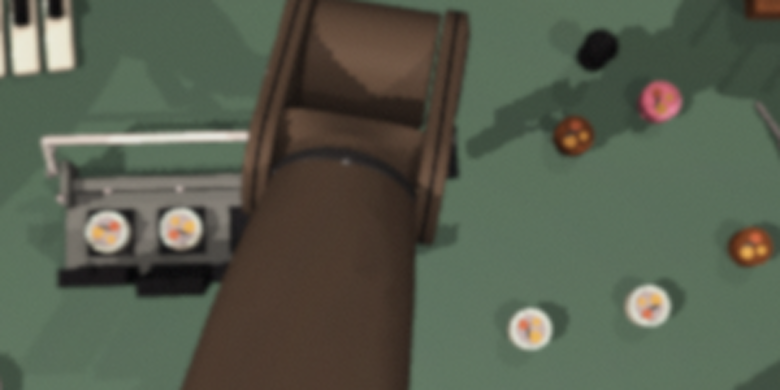

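```bash
python3 -m jog '[{"grip":0,"x":31,"y":20,"z":0,"rx":0,"ry":0,"rz":0},{"grip":0,"x":31,"y":20,"z":0,"rx":0,"ry":0,"rz":0},{"grip":0,"x":31,"y":20,"z":0,"rx":0,"ry":0,"rz":0},{"grip":0,"x":31,"y":20,"z":0,"rx":0,"ry":0,"rz":0},{"grip":0,"x":31,"y":20,"z":0,"rx":0,"ry":0,"rz":0},{"grip":0,"x":0,"y":0,"z":30,"rx":0,"ry":0,"rz":0},{"grip":0,"x":0,"y":0,"z":30,"rx":0,"ry":0,"rz":0},{"grip":0,"x":0,"y":0,"z":0,"rx":0,"ry":0,"rz":0}]'|tail -1
python3 go.py 460 -185 40 10
python3 - <<'E'
from h import *
s=read_camera("side");crop(s,290,140,390,240,6,"pics/s15.png")
E
```

```text
opening: 0.999
turn [0.54 0.34 0.04] pt [ 467.6 -178.3   81.4] t 14.83 open 0.999 F [-1.2  1.3 -0.7] q [-0.52  0.19  2.02 -0.1   1.1   1.09]
shift in current axes [ 5.9  1.5 42.1] ; in target axes [ 5.6  1.9 42.1]
```

View pics/s15.png

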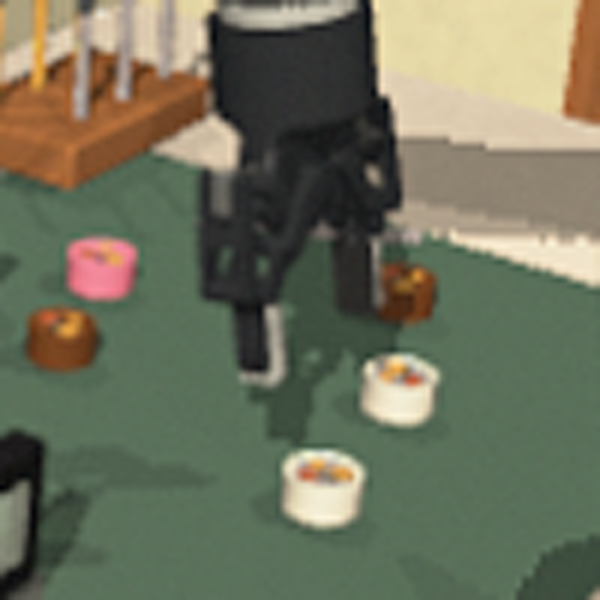

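```bash
python3 -m jog '[{"grip":0,"x":4,"y":1,"z":20,"rx":0,"ry":0,"rz":0},{"grip":0,"x":2,"y":1,"z":20,"rx":0,"ry":0,"rz":0},{"grip":0,"x":0,"y":0,"z":0,"rx":0,"ry":0,"rz":0},{"grip":0,"x":0,"y":0,"z":0,"rx":0,"ry":0,"rz":0},{"grip":0,"x":0,"y":0,"z":0,"rx":0,"ry":0,"rz":0}]'|tail -1
python3 go.py 460 -185 14 10
python3 - <<'E'
from h import *
s=read_camera("side");crop(s,290,140,390,240,6,"pics/s16.png")
E
```

```text
opening: 0.999
turn [-0.14 -0.09  0.04] pt [ 464.6 -187.3   49.2] t 15.3 open 0.999 F [-0.2  0.1  1.3] q [-0.54  0.24  2.03 -0.11  1.02  1.08]
shift in current axes [-2.1 -1.9 35.4] ; in target axes [-2.1 -2.  35.4]
```

View pics/s16.png

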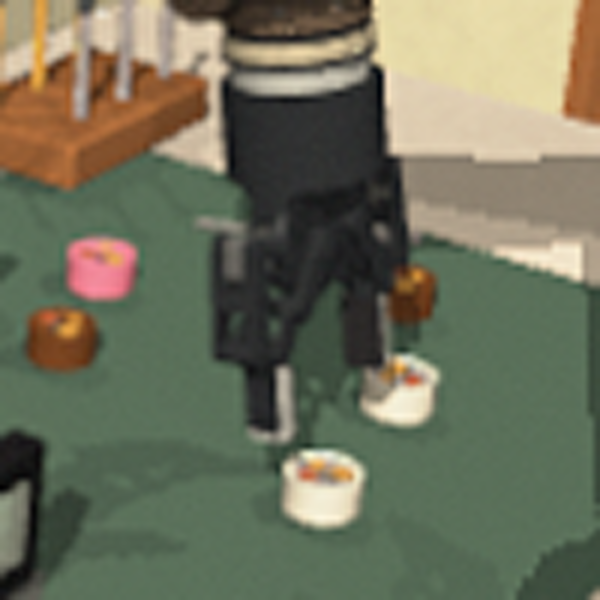

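```bash
python3 -m jog '[{"grip":0,"x":-2,"y":-2,"z":11,"rx":0,"ry":0,"rz":0},{"grip":0,"x":0,"y":0,"z":11,"rx":0,"ry":0,"rz":0},{"grip":0,"x":0,"y":0,"z":0,"rx":0,"ry":0,"rz":0},{"grip":0,"x":0,"y":0,"z":0,"rx":0,"ry":0,"rz":0},{"grip":0,"x":0,"y":0,"z":0,"rx":0,"ry":0,"rz":0}]'|tail -1
python3 go.py 460 -185 14 10
```

```text
opening: 1.002
turn [ 0.04  0.03 -0.02] pt [ 460.8 -185.2   25. ] t 15.77 open 1.002 F [0.6 0.6 0.6] q [-0.54  0.28  2.04 -0.11  0.98  1.09]
shift in current axes [-0.3 -1.  10.9] ; in target axes [-0.3 -1.  10.9]
```

```bash
python3 -m jog '[{"grip":0,"x":0,"y":-1,"z":6,"rx":0,"ry":0,"rz":0},{"grip":0,"x":0,"y":0,"z":5,"rx":0,"ry":0,"rz":0},{"grip":0.3,"x":0,"y":0,"z":0,"rx":0,"ry":0,"rz":0},{"grip":0.5,"x":0,"y":0,"z":0,"rx":0,"ry":0,"rz":0},{"grip":0.7,"x":0,"y":0,"z":0,"rx":0,"ry":0,"rz":0},{"grip":0.7,"x":0,"y":0,"z":0,"rx":0,"ry":0,"rz":0},{"grip":0.7,"x":0,"y":0,"z":0,"rx":0,"ry":0,"rz":0},{"grip":0.7,"x":0,"y":0,"z":0,"rx":0,"ry":0,"rz":0}]' 22|tail -2
python3 go.py 460 -185 14 10
python3 -m jog '[{"grip":0.7,"x":0,"y":0,"z":-10,"rx":0,"ry":0,"rz":0},{"grip":0.7,"x":0,"y":0,"z":-20,"rx":0,"ry":0,"rz":0},{"grip":0.7,"x":0,"y":0,"z":-35,"rx":0,"ry":0,"rz":0},{"grip":0.7,"x":0,"y":0,"z":-35,"rx":0,"ry":0,"rz":0},{"grip":0.7,"x":0,"y":0,"z":0,"rx":0,"ry":0,"rz":0}]'|tail -1
python3 go.py 559.4 80.7 120 10
python3 - <<'E'
from h import *
s=read_camera("side");crop(s,290,140,390,240,6,"pics/s17.png")
E
```

```text
contact_force: [0.1, -0.5, 1.2]
opening: 0.433
turn [-0.05 -0.02 -0.03] pt [ 460.5 -185.5   14.6] t 16.43 open 0.433 F [ 0.1 -0.5  1.2] q [-0.54  0.29  2.05 -0.11  0.95  1.09]
shift in current axes [-0.5  0.2  0.7] ; in target axes [-0.5  0.2  0.7]
opening: 0.428
turn [-0.73 -0.43 -0.06] pt [ 482.6 -187.6  121. ] t 16.85 open 0.428 F [ 0.8 -0.9  0.9] q [-0.52  0.16  1.97 -0.1   1.15  1.08]
shift in current axes [-266.1  -80.9  -13.9] ; in target axes [-266.1  -81.   -13. ]
```

View pics/s17.png

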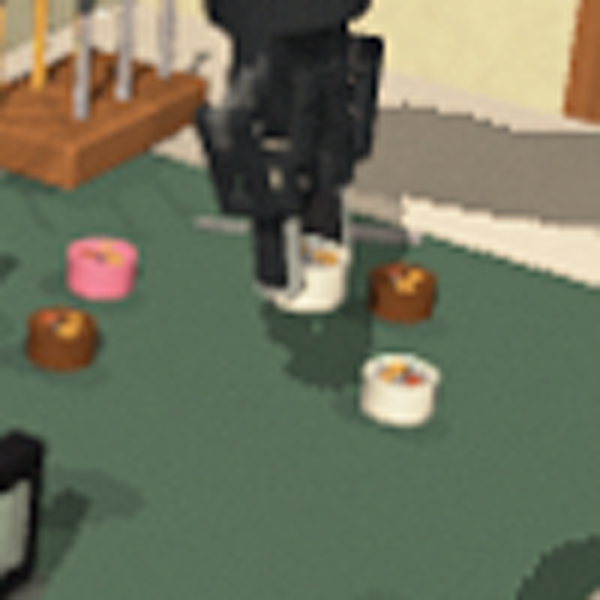

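```bash
python3 -m jog '[{"grip":0.7,"x":-20,"y":-27,"z":-10,"rx":0,"ry":0,"rz":0},{"grip":0.7,"x":-25,"y":-27,"z":-3,"rx":0,"ry":0,"rz":0},{"grip":0.7,"x":-28,"y":-27,"z":0,"rx":0,"ry":0,"rz":0},{"grip":0.7,"x":-36,"y":0,"z":0,"rx":0,"ry":0,"rz":0},{"grip":0.7,"x":-36,"y":0,"z":0,"rx":0,"ry":0,"rz":0},{"grip":0.7,"x":-36,"y":0,"z":0,"rx":0,"ry":0,"rz":0},{"grip":0.7,"x":-36,"y":0,"z":0,"rx":0,"ry":0,"rz":0},{"grip":0.7,"x":-36,"y":0,"z":0,"rx":0,"ry":0,"rz":0}]'|tail -1
python3 -m jog '[{"grip":0.7,"x":-12,"y":0,"z":0,"rx":0,"ry":0,"rz":0},{"grip":0.7,"x":0,"y":0,"z":0,"rx":0,"ry":0,"rz":0},{"grip":0.7,"x":0,"y":0,"z":0,"rx":0,"ry":0,"rz":0}]'|tail -1
python3 go.py 559.4 80.7 46 10
python3 - <<'E'
from h import *
s=read_camera("side");crop(s,170,150,310,280,5,"pics/s18.png")
E
```

```text
opening: 0.43
opening: 0.428
turn [ 0.1  -0.05  0.07] pt [555.7  81.  110.7] t 17.82 open 0.428 F [-0.4 -0.3  0.5] q [-0.03  0.27  1.85 -0.01  1.19  1.53]
shift in current axes [  0.5 -14.7  63. ] ; in target axes [  0.5 -14.6  63. ]
```

View pics/s18.png

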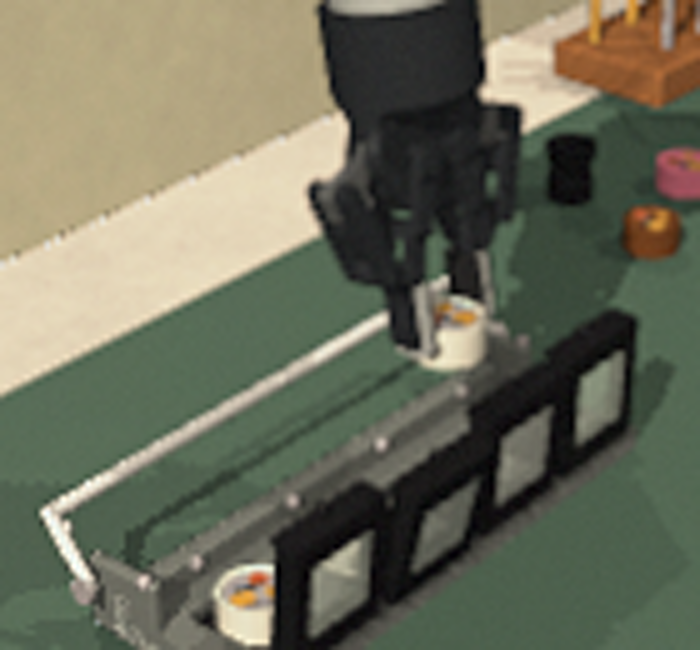

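```bash
python3 -m jog '[{"grip":0.7,"x":0,"y":-7,"z":33,"rx":0,"ry":0,"rz":0},{"grip":0.7,"x":0,"y":-7,"z":29,"rx":0,"ry":0,"rz":0},{"grip":0.7,"x":0,"y":0,"z":0,"rx":0,"ry":0,"rz":0},{"grip":0.7,"x":0,"y":0,"z":0,"rx":0,"ry":0,"rz":0},{"grip":0.7,"x":0,"y":0,"z":0,"rx":0,"ry":0,"rz":0}]'|tail -1
python3 go.py 559.4 80.7 24 10
```

```text
opening: 0.429
turn [-0.06  0.01 -0.11] pt [560.2  79.8  49.1] t 18.28 open 0.429 F [-0.   0.1  0.6] q [-0.03  0.37  1.86 -0.01  1.08  1.53]
shift in current axes [-1.  -3.7 24.9] ; in target axes [-1.  -3.7 24.9]
```

```bash
python3 -m jog '[{"grip":0.7,"x":-0.5,"y":-3,"z":10,"rx":0,"ry":0,"rz":0},{"grip":0.7,"x":0,"y":-1,"z":8,"rx":0,"ry":0,"rz":0},{"grip":0.7,"x":0,"y":0,"z":5,"rx":0,"ry":0,"rz":0},{"grip":0.7,"x":0,"y":0,"z":0,"rx":0,"ry":0,"rz":0},{"grip":0.7,"x":0,"y":0,"z":0,"rx":0,"ry":0,"rz":0}]'|tail -2
python3 go.py 559.4 80.7 22.6 10
python3 -m jog '[{"grip":0.7,"x":0,"y":0,"z":1.5,"rx":0,"ry":0,"rz":0},{"grip":0.7,"x":0,"y":0,"z":0,"rx":0,"ry":0,"rz":0}]'|tail -2
python3 go.py 559.4 80.7 22.6 10
```

```text
contact_force: [-0.3, 0.5, -0.4]
opening: 0.434
turn [ 0.06  0.01 -0.02] pt [559.   81.4  24.3] t 18.7 open 0.434 F [-0.3  0.5 -0.4] q [-0.03  0.41  1.87 -0.01  1.04  1.53]
shift in current axes [ 0.7 -0.5  1.6] ; in target axes [ 0.7 -0.5  1.6]
contact_force: [-0.4, -0.2, -0.2]
opening: 0.435
turn [-0.02  0.   -0.02] pt [559.3  81.4  23.4] t 18.87 open 0.435 F [-0.4 -0.2 -0.2] q [-0.03  0.41  1.87 -0.01  1.04  1.53]
shift in current axes [ 0.7 -0.3  0.7] ; in target axes [ 0.7 -0.3  0.7]
```

```bash
python3 -m jog '[{"grip":0.53,"x":0,"y":0,"z":0,"rx":0,"ry":0,"rz":0},{"grip":0.5,"x":0,"y":0,"z":0,"rx":0,"ry":0,"rz":0},{"grip":0.45,"x":0,"y":0,"z":0,"rx":0,"ry":0,"rz":0},{"grip":0.45,"x":0,"y":0,"z":0,"rx":0,"ry":0,"rz":0}]'|tail -2
python3 -m jog '[{"grip":0.45,"x":0,"y":0,"z":-10,"rx":0,"ry":0,"rz":0},{"grip":0.45,"x":0,"y":0,"z":-20,"rx":0,"ry":0,"rz":0},{"grip":0.4,"x":0,"y":0,"z":-35,"rx":0,"ry":0,"rz":0},{"grip":0.3,"x":0,"y":0,"z":-35,"rx":0,"ry":0,"rz":0}]'|tail -2
python3 -m jog '[{"grip":0.1,"x":30,"y":0,"z":-5,"rx":0,"ry":0,"rz":0},{"grip":0,"x":36,"y":0,"z":0,"rx":0,"ry":0,"rz":0},{"grip":0,"x":36,"y":0,"z":0,"rx":0,"ry":0,"rz":0},{"grip":0,"x":36,"y":0,"z":0,"rx":0,"ry":0,"rz":0},{"grip":0,"x":30,"y":0,"z":0,"rx":0,"ry":0,"rz":0},{"grip":0,"x":0,"y":0,"z":0,"rx":0,"ry":0,"rz":0}]'|tail -2
python3 meas.py
python3 go.py 480 -300 120 10
python3 - <<'E'
from h import *
s=read_camera("side");crop(s,150,150,390,300,3,"pics/s19.png");t=read_camera("top");crop(t,140,130,440,280,2.6,"pics/t19.png")
E
```

```text
contact_force: [0.2, 0.1, 0.4]
opening: 0.551
contact_force: [0.4, 0.1, 0.1]
opening: 0.699
contact_force: [-0.1, 1.4, 0.7]
opening: 1.001
top [212.6 200.4] [81, 6, 135] [0.6025 0.1393 0.026 ]
top [209.  217.3] [17, 17, 204] [0.5602 0.1476 0.026 ]
top [180.7 218.6] [18, 16, 214] [0.5577 0.2173 0.026 ]
top [236.3 217.4] [17, 16, 205] [0.5593 0.0803 0.026 ]
top [389.  247.4] [18, 17, 239] [ 0.4804 -0.3003  0.018 ]
side [356.  204.4] [14, 12, 135] [ 0.4787 -0.3011  0.011 ]
side [221.5 231. ] [98, 68, 454] [0.6883 0.079  0.011 ]
side [236.8 264.7] [9, 15, 81] [0.55   0.1684 0.011 ]
side [218.6 270.2] [13, 18, 175] [0.5683 0.2122 0.011 ]
turn [-0.05  0.04 -0.17] pt [579.5 -87.5 127.4] t 20.13 open 0.998 F [ 1.2 -0.3  1.1] q [-0.3   0.3   1.79 -0.06  1.22  1.28]
shift in current axes [211.5  98.5  24.7] ; in target axes [211.1  99.1  25. ]
```

View pics/t19.png

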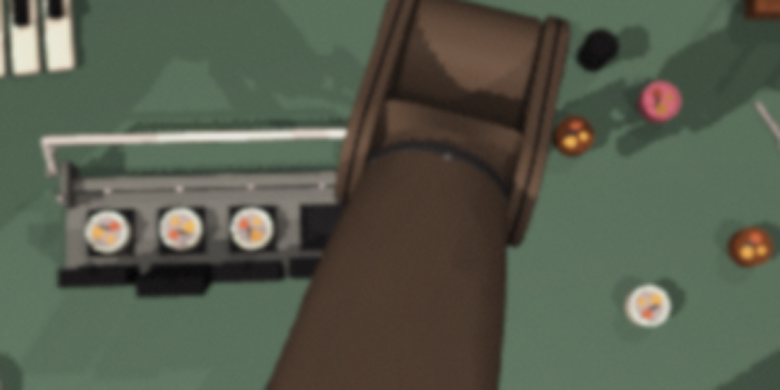

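Three are in their cells (top crop at (107,231), (181,229) and (252,229)). One is left, at (648,306) in the crop.

```bash
python3 -m jog '[{"grip":0,"x":35,"y":14,"z":0,"rx":0,"ry":0,"rz":0},{"grip":0,"x":35,"y":14,"z":0,"rx":0,"ry":0,"rz":0},{"grip":0,"x":35,"y":14,"z":0,"rx":0,"ry":0,"rz":0},{"grip":0,"x":35,"y":14,"z":0,"rx":0,"ry":0,"rz":0},{"grip":0,"x":35,"y":14,"z":0,"rx":0,"ry":0,"rz":0},{"grip":0,"x":35,"y":14,"z":10,"rx":0,"ry":0,"rz":0},{"grip":0,"x":0,"y":0,"z":30,"rx":0,"ry":0,"rz":0},{"grip":0,"x":0,"y":0,"z":30,"rx":0,"ry":0,"rz":0}]'|tail -1
python3 -m jog '[{"grip":0,"x":0,"y":0,"z":0,"rx":0,"ry":0,"rz":0},{"grip":0,"x":0,"y":0,"z":0,"rx":0,"ry":0,"rz":0}]'|tail -1
python3 go.py 480 -300 35 10
python3 - <<'E'
from h import *
s=read_camera("side");crop(s,290,120,390,220,6,"pics/s20.png")
E
```

```text
opening: 0.997
opening: 0.999
turn [0.22 0.18 0.08] pt [ 486.  -295.4   70.7] t 21.07 open 0.999 F [ 0.5  0.5 -0.1] q [-0.68  0.33  1.86 -0.12  1.09  0.95]
shift in current axes [ 4.1  0.2 36.2] ; in target axes [ 4.   0.3 36.2]
```

View pics/s20.png

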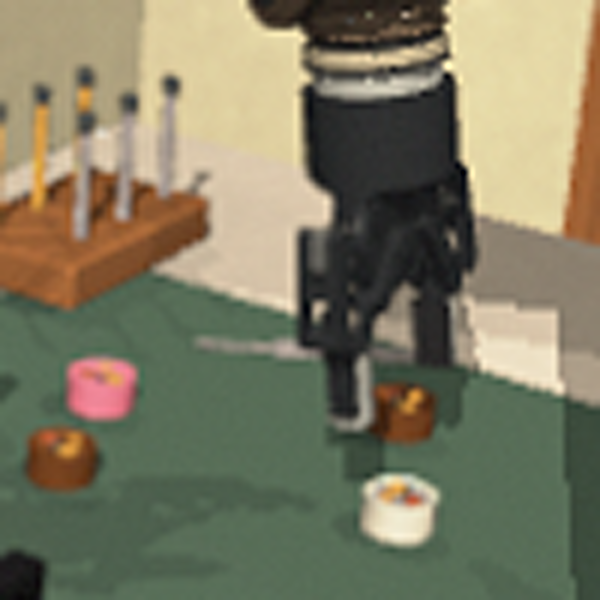

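```bash
python3 -m jog '[{"grip":0,"x":3,"y":0,"z":18,"rx":0,"ry":0,"rz":0},{"grip":0,"x":0,"y":0,"z":18,"rx":0,"ry":0,"rz":0},{"grip":0,"x":0,"y":0,"z":0,"rx":0,"ry":0,"rz":0},{"grip":0,"x":0,"y":0,"z":0,"rx":0,"ry":0,"rz":0},{"grip":0,"x":0,"y":0,"z":0,"rx":0,"ry":0,"rz":0}]'|tail -1
python3 go.py 480 -300 14 10
```

```text
opening: 0.999
turn [-0.15 -0.13  0.02] pt [ 482.4 -301.    39. ] t 21.53 open 0.999 F [ 0.9 -1.   0.3] q [-0.69  0.38  1.87 -0.13  1.03  0.95]
shift in current axes [-0.7 -2.4 25. ] ; in target axes [-0.6 -2.5 25. ]
```

```bash
python3 -m jog '[{"grip":0,"x":-1,"y":-2,"z":13,"rx":0,"ry":0,"rz":0},{"grip":0,"x":0,"y":0,"z":11,"rx":0,"ry":0,"rz":0},{"grip":0.3,"x":0,"y":0,"z":0,"rx":0,"ry":0,"rz":0},{"grip":0.5,"x":0,"y":0,"z":0,"rx":0,"ry":0,"rz":0},{"grip":0.7,"x":0,"y":0,"z":0,"rx":0,"ry":0,"rz":0},{"grip":0.7,"x":0,"y":0,"z":0,"rx":0,"ry":0,"rz":0},{"grip":0.7,"x":0,"y":0,"z":0,"rx":0,"ry":0,"rz":0},{"grip":0.7,"x":0,"y":0,"z":0,"rx":0,"ry":0,"rz":0}]' 22|tail -2
python3 go.py 480 -300 14 10
python3 -m jog '[{"grip":0.7,"x":0,"y":0,"z":-10,"rx":0,"ry":0,"rz":0},{"grip":0.7,"x":0,"y":0,"z":-20,"rx":0,"ry":0,"rz":0},{"grip":0.7,"x":0,"y":0,"z":-35,"rx":0,"ry":0,"rz":0},{"grip":0.7,"x":0,"y":0,"z":-35,"rx":0,"ry":0,"rz":0},{"grip":0.7,"x":0,"y":0,"z":0,"rx":0,"ry":0,"rz":0}]'|tail -1
python3 go.py 560.2 12.7 110 10
python3 - <<'E'
from h import *
s=read_camera("side");crop(s,290,120,390,220,6,"pics/s21.png")
E
```

```text
contact_force: [0.0, -0.6, -0.1]
opening: 0.431
turn [-0.04 -0.03 -0.04] pt [ 478.7 -299.9   13.2] t 22.2 open 0.431 F [ 0.  -0.6 -0.1] q [-0.69  0.41  1.89 -0.14  0.98  0.95]
shift in current axes [ 0.2 -1.2 -1. ] ; in target axes [ 0.2 -1.2 -1. ]
opening: 0.43
turn [-0.69 -0.55 -0.08] pt [ 500.7 -302.6  120.4] t 22.62 open 0.43 F [ 1.7 -0.8  0.3] q [-0.67  0.29  1.81 -0.12  1.16  0.94]
shift in current axes [-313.   -65.7   -3. ] ; in target axes [-312.9  -66.1   -0.8]
```

View pics/s21.png

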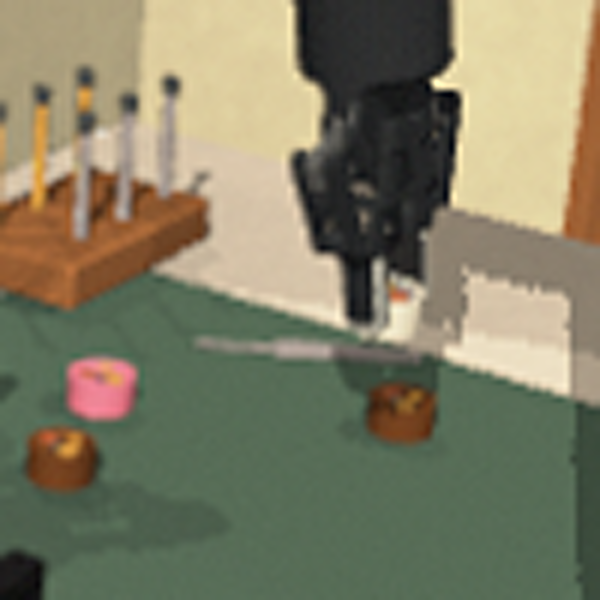

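```bash
python3 -m jog '[{"grip":0.7,"x":-20,"y":-15,"z":-3,"rx":0,"ry":0,"rz":0},{"grip":0.7,"x":-30,"y":-20,"z":0,"rx":0,"ry":0,"rz":0},{"grip":0.7,"x":-30,"y":-20,"z":0,"rx":0,"ry":0,"rz":0},{"grip":0.7,"x":-36,"y":-11,"z":0,"rx":0,"ry":0,"rz":0},{"grip":0.7,"x":-36,"y":0,"z":0,"rx":0,"ry":0,"rz":0},{"grip":0.7,"x":-36,"y":0,"z":0,"rx":0,"ry":0,"rz":0},{"grip":0.7,"x":-36,"y":0,"z":0,"rx":0,"ry":0,"rz":0},{"grip":0.7,"x":-36,"y":0,"z":0,"rx":0,"ry":0,"rz":0}]'|tail -1
python3 -m jog '[{"grip":0.7,"x":-36,"y":0,"z":0,"rx":0,"ry":0,"rz":0},{"grip":0.7,"x":-15,"y":0,"z":0,"rx":0,"ry":0,"rz":0},{"grip":0.7,"x":0,"y":0,"z":0,"rx":0,"ry":0,"rz":0},{"grip":0.7,"x":0,"y":0,"z":0,"rx":0,"ry":0,"rz":0}]'|tail -1
python3 go.py 559.6 12.7 46 10
python3 - <<'E'
from h import *
s=read_camera("side");crop(s,190,140,330,270,5,"pics/s22.png")
E
```

```text
opening: 0.434
opening: 0.434
turn [ 0.08 -0.03  0.09] pt [557.1  13.  102.2] t 23.67 open 0.434 F [ 0.1 -0.3 -0.3] q [-0.15  0.28  1.87 -0.03  1.17  1.43]
shift in current axes [  0.4 -12.1  54.9] ; in target axes [  0.4 -12.   54.9]
```

View pics/s22.png

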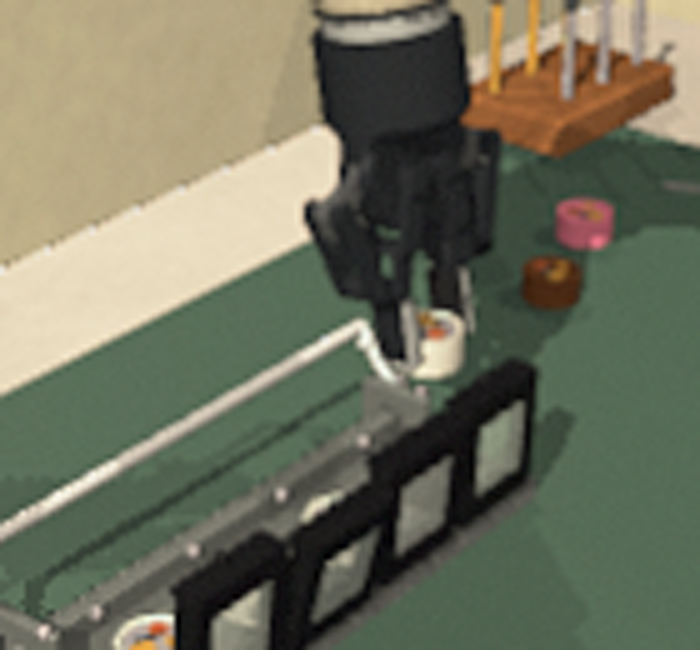

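```bash
python3 -m jog '[{"grip":0.7,"x":0,"y":-6,"z":27,"rx":0,"ry":0,"rz":0},{"grip":0.7,"x":0,"y":-6,"z":27,"rx":0,"ry":0,"rz":0},{"grip":0.7,"x":0,"y":0,"z":0,"rx":0,"ry":0,"rz":0},{"grip":0.7,"x":0,"y":0,"z":0,"rx":0,"ry":0,"rz":0},{"grip":0.7,"x":0,"y":0,"z":0,"rx":0,"ry":0,"rz":0}]'|tail -1
python3 go.py 559.6 12.7 24 10
```

```text
opening: 0.435
turn [-0.04  0.   -0.11] pt [560.7  11.3  48.4] t 24.13 open 0.435 F [ 1.4 -0.  -0.2] q [-0.15  0.36  1.88 -0.03  1.08  1.43]
shift in current axes [-1.5 -3.2 24.2] ; in target axes [-1.4 -3.2 24.2]
```

```bash
python3 -m jog '[{"grip":0.7,"x":-0.5,"y":-3,"z":10,"rx":0,"ry":0,"rz":0},{"grip":0.7,"x":0,"y":-0.5,"z":8,"rx":0,"ry":0,"rz":0},{"grip":0.7,"x":0,"y":0,"z":5,"rx":0,"ry":0,"rz":0},{"grip":0.7,"x":0,"y":0,"z":0,"rx":0,"ry":0,"rz":0},{"grip":0.7,"x":0,"y":0,"z":0,"rx":0,"ry":0,"rz":0}]'|tail -2
python3 go.py 559.6 12.7 21.2 10
python3 -m jog '[{"grip":0.7,"x":0,"y":0,"z":2,"rx":0,"ry":0,"rz":0},{"grip":0.7,"x":0,"y":0,"z":0,"rx":0,"ry":0,"rz":0}]'|tail -2
python3 go.py 559.6 12.7 21.2 10
```

```text
contact_force: [0.3, -0.1, -0.5]
opening: 0.432
turn [ 0.06  0.01 -0.02] pt [559.2  13.   23.9] t 24.55 open 0.432 F [ 0.3 -0.1 -0.5] q [-0.15  0.4   1.88 -0.03  1.04  1.43]
shift in current axes [ 0.2 -0.7  2.5] ; in target axes [ 0.2 -0.7  2.5]
contact_force: [0.9, 0.2, -0.0]
opening: 0.434
turn [-0.07 -0.01 -0.02] pt [559.7  12.8  22.6] t 24.72 open 0.434 F [ 0.9  0.2 -0. ] q [-0.15  0.4   1.88 -0.03  1.03  1.43]
shift in current axes [ 0.2 -0.3  1.4] ; in target axes [ 0.2 -0.3  1.4]
```

```bash
python3 -m jog '[{"grip":0.53,"x":0,"y":0,"z":0.5,"rx":0,"ry":0,"rz":0},{"grip":0.5,"x":0,"y":0,"z":0,"rx":0,"ry":0,"rz":0},{"grip":0.45,"x":0,"y":0,"z":0,"rx":0,"ry":0,"rz":0},{"grip":0.45,"x":0,"y":0,"z":0,"rx":0,"ry":0,"rz":0}]'|tail -2
python3 -m jog '[{"grip":0.45,"x":0,"y":0,"z":-10,"rx":0,"ry":0,"rz":0},{"grip":0.45,"x":0,"y":0,"z":-20,"rx":0,"ry":0,"rz":0},{"grip":0.45,"x":0,"y":0,"z":-35,"rx":0,"ry":0,"rz":0},{"grip":0.45,"x":0,"y":0,"z":-35,"rx":0,"ry":0,"rz":0}]'|tail -2
python3 -m jog '[{"grip":0.7,"x":30,"y":0,"z":-5,"rx":0,"ry":0,"rz":0},{"grip":1,"x":36,"y":0,"z":0,"rx":5,"ry":0,"rz":0},{"grip":1,"x":36,"y":0,"z":0,"rx":5,"ry":0,"rz":0},{"grip":1,"x":36,"y":0,"z":0,"rx":0,"ry":0,"rz":0},{"grip":1,"x":30,"y":0,"z":0,"rx":0,"ry":0,"rz":0},{"grip":1,"x":0,"y":0,"z":0,"rx":0,"ry":0,"rz":0},{"grip":1,"x":0,"y":0,"z":0,"rx":0,"ry":0,"rz":0}]'|tail -2
python3 meas.py
python3 go.py 480 12.7 130 0
python3 - <<'E'
from h import *
s=read_camera("side");crop(s,170,170,310,300,5,"pics/s23.png");t=read_camera("top");crop(t,145,165,300,255,5,"pics/t23.png")
E
```

```text
contact_force: [0.1, 0.1, -0.2]
opening: 0.552
contact_force: [1.7, 0.0, 0.3]
opening: 0.547
contact_force: [-0.1, 0.7, 0.1]
opening: 0.002
top [264.1 215.6] [16, 16, 202] [0.563  0.0115 0.026 ]
top [180.7 218.5] [18, 16, 213] [0.558  0.2173 0.026 ]
top [210.5 219. ] [16, 16, 196] [0.5559 0.1439 0.026 ]
top [236.3 217.4] [17, 16, 204] [0.5593 0.0803 0.026 ]
side [220.5 231.2] [94, 68, 444] [0.6897 0.0815 0.011 ]
side [236.9 264.9] [9, 15, 75] [0.5493 0.1688 0.011 ]
side [218.6 270.2] [13, 18, 174] [0.5683 0.2122 0.011 ]
turn [ 0.    0.03 -0.03] pt [ 608.  -154.1  123. ] t 26.07 open 0.002 F [ 0.3 -0.2 -0.7] q [-0.41  0.3   1.79  0.    1.06  1.15]
shift in current axes [-168.3  126.    -6.9] ; in target axes [-168.4  126.    -7. ]
```

View pics/t23.png

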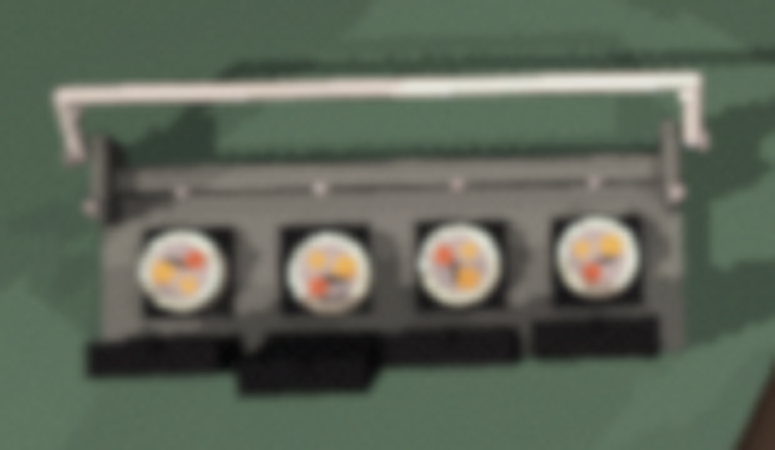

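View pics/s23.png

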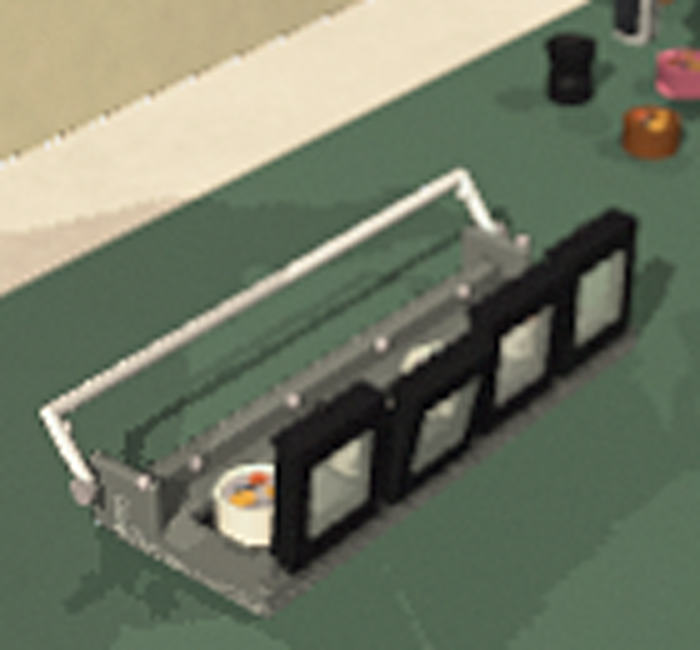

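```bash
python3 -m jog '[{"grip":1,"x":0,"y":32,"z":-10,"rx":0,"ry":0,"rz":0},{"grip":1,"x":0,"y":32,"z":0,"rx":0,"ry":0,"rz":0},{"grip":1,"x":0,"y":32,"z":0,"rx":0,"ry":0,"rz":0},{"grip":1,"x":-20,"y":30,"z":0,"rx":0,"ry":0,"rz":0},{"grip":1,"x":-36,"y":5,"z":0,"rx":0,"ry":0,"rz":0},{"grip":1,"x":-36,"y":0,"z":0,"rx":0,"ry":0,"rz":0},{"grip":1,"x":-36,"y":0,"z":0,"rx":0,"ry":0,"rz":0},{"grip":1,"x":-36,"y":0,"z":0,"rx":0,"ry":0,"rz":0}]'|tail -1
python3 -m jog '[{"grip":1,"x":0,"y":0,"z":0,"rx":0,"ry":0,"rz":0},{"grip":1,"x":0,"y":0,"z":0,"rx":0,"ry":0,"rz":0}]'|tail -1
python3 go.py 475 12.7 86 0
python3 - <<'E'
from h import *
s=read_camera("side");crop(s,190,140,330,270,5,"pics/s24.png")
E
```

```text
opening: -0.002
opening: 0.001
turn [-0.   -0.01  0.3 ] pt [474.6  10.5 132.8] t 27.0 open 0.001 F [ 0.4 -0.3 -0.9] q [-0.19 -0.04  2.15 -0.    1.04  1.36]
shift in current axes [-2.2 -0.4 46.8] ; in target axes [-2.2 -0.4 46.8]
```

View pics/s24.png

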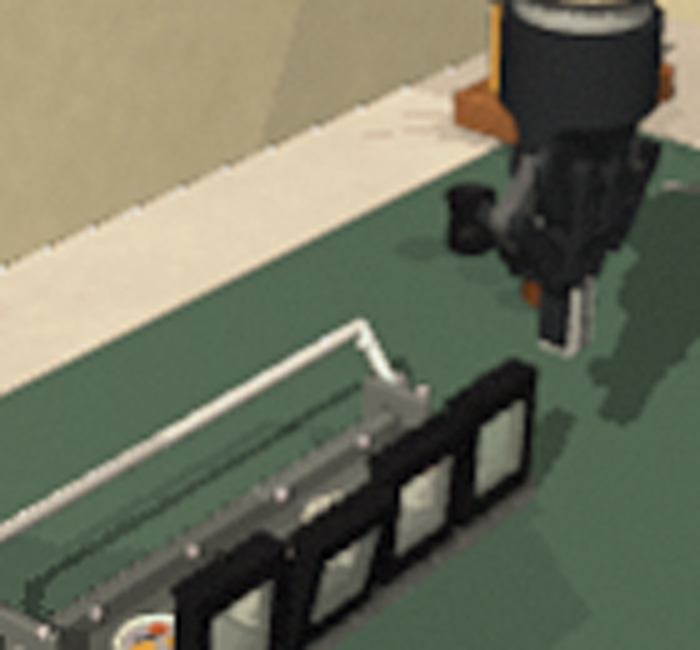

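```bash
python3 -m jog '[{"grip":1,"x":-2,"y":0,"z":23,"rx":0,"ry":0,"rz":0},{"grip":1,"x":0,"y":0,"z":23,"rx":0,"ry":0,"rz":0},{"grip":1,"x":0,"y":0,"z":0,"rx":0,"ry":0,"rz":0},{"grip":1,"x":0,"y":-12,"z":0,"rx":0,"ry":0,"rz":0},{"grip":1,"x":0,"y":-12,"z":0,"rx":0,"ry":0,"rz":0},{"grip":1,"x":0,"y":-11,"z":-0.5,"rx":0,"ry":0,"rz":0},{"grip":1,"x":0,"y":-11,"z":-0.5,"rx":0,"ry":0,"rz":0},{"grip":1,"x":0,"y":0,"z":0,"rx":0,"ry":0,"rz":0}]'|tail -2
python3 go.py 475 12.7 86 0
python3 - <<'E'
from h import *
s=read_camera("side");crop(s,190,140,330,270,5,"pics/s25.png")
E
```

```text
contact_force: [0.0, 0.4, 0.3]
opening: -0.003
turn [-0.17 -0.04 -0.1 ] pt [523.5   9.2  89.3] t 27.72 open -0.003 F [0.  0.4 0.3] q [-0.18  0.13  2.06 -0.    0.95  1.38]
shift in current axes [-3.9 48.   3.1] ; in target axes [-4.  48.   3.3]
```

View pics/s25.png

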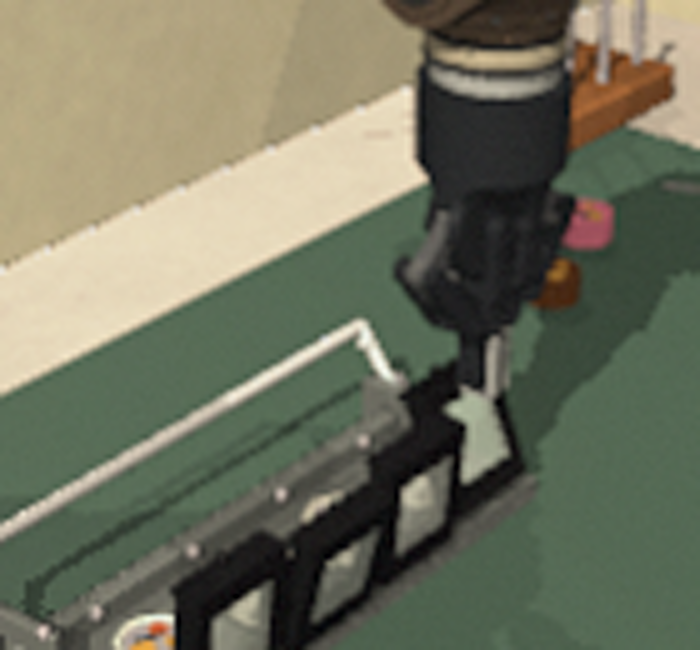

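```bash
python3 -m jog '[{"grip":1,"x":-2,"y":-8,"z":3,"rx":0,"ry":0,"rz":0},{"grip":1,"x":0,"y":-7,"z":4,"rx":0,"ry":0,"rz":0},{"grip":1,"x":0,"y":-8,"z":5,"rx":0,"ry":0,"rz":0},{"grip":1,"x":0,"y":-7,"z":5,"rx":0,"ry":0,"rz":0},{"grip":1,"x":0,"y":-6,"z":7,"rx":0,"ry":0,"rz":0},{"grip":1,"x":0,"y":-5,"z":7,"rx":0,"ry":0,"rz":0},{"grip":1,"x":0,"y":0,"z":0,"rx":0,"ry":0,"rz":0}]'|tail -2
python3 go.py 570.2 12.7 52 0
python3 - <<'E'
from h import *
s=read_camera("side");crop(s,190,140,330,270,5,"pics/s26.png")
E
```

```text
contact_force: [-0.5, 0.4, 0.2]
opening: 0.0
turn [ 0.14  0.02 -0.02] pt [561.9  13.   54.7] t 28.35 open 0.0 F [-0.5  0.4  0.2] q [-0.16  0.27  1.97 -0.    0.9   1.4 ]
shift in current axes [ 0.3 -7.9  2.7] ; in target axes [ 0.3 -7.9  2.7]
```

View pics/s26.png

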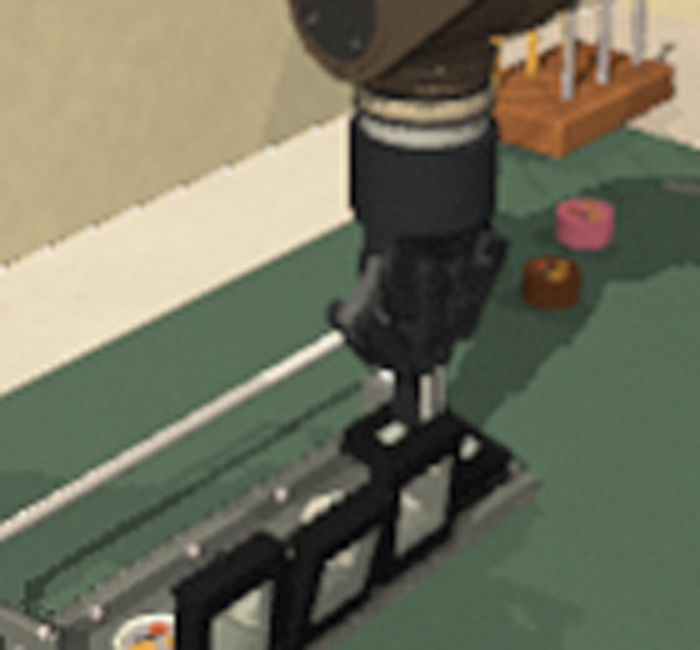

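```bash
python3 -m jog '[{"grip":1,"x":0,"y":-5,"z":2,"rx":0,"ry":0,"rz":0},{"grip":1,"x":0,"y":-5,"z":2,"rx":0,"ry":0,"rz":0},{"grip":1,"x":0,"y":0,"z":0,"rx":0,"ry":0,"rz":0}]'|tail -2
python3 -m jog '[{"grip":1,"x":0,"y":0,"z":2,"rx":0,"ry":0,"rz":0},{"grip":1,"x":0,"y":0,"z":0,"rx":0,"ry":0,"rz":0}]'|tail -2
python3 -m jog '[{"grip":1,"x":0,"y":0,"z":2,"rx":0,"ry":0,"rz":0},{"grip":1,"x":0,"y":0,"z":0,"rx":0,"ry":0,"rz":0}]'|tail -2
python3 go.py 570.2 12.7 42 0
python3 -m jog '[{"grip":1,"x":0,"y":0,"z":2,"rx":0,"ry":0,"rz":0},{"grip":1,"x":0,"y":0,"z":0,"rx":0,"ry":0,"rz":0}]'|tail -2
python3 -m jog '[{"grip":1,"x":0,"y":0,"z":1.5,"rx":0,"ry":0,"rz":0},{"grip":1,"x":0,"y":0,"z":0,"rx":0,"ry":0,"rz":0}]'|tail -2
python3 go.py 570.2 12.7 42 0
python3 - <<'E'
from h import *
s=read_camera("side");crop(s,190,140,330,270,5,"pics/s27.png")
E
```

```text
contact_force: [-0.5, 0.4, 0.2]
opening: 0.001
contact_force: [-0.3, -0.9, -0.3]
opening: 0.003
contact_force: [0.1, 0.9, 1.0]
opening: 0.001
turn [-0.08 -0.01 -0.03] pt [572.5  12.9  49. ] t 28.98 open 0.001 F [0.1 0.9 1. ] q [-0.15  0.3   1.95  0.    0.89  1.4 ]
shift in current axes [0.2 2.1 7. ] ; in target axes [0.2 2.1 7. ]
contact_force: [-0.3, -1.3, 4.2]
opening: 0.001
contact_force: [1.1, 0.6, 0.7]
opening: -0.002
turn [-0.12 -0.02 -0.03] pt [572.9  12.9  46.3] t 29.32 open -0.002 F [1.1 0.6 0.7] q [-0.15  0.3   1.95  0.    0.89  1.4 ]
shift in current axes [0.2 2.4 4.3] ; in target axes [0.2 2.4 4.3]
```

View pics/s27.png

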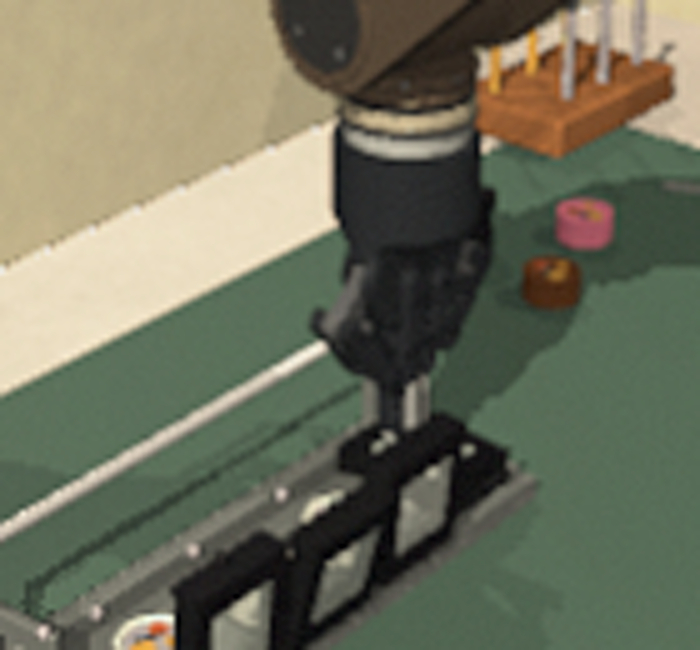

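```bash
for i in 1; do python3 -m jog '[{"grip":1,"x":0,"y":0,"z":1.5,"rx":0,"ry":0,"rz":0},{"grip":1,"x":0,"y":0,"z":0,"rx":0,"ry":0,"rz":0}]'|sed -n 2p\;4p; done
python3 -m jog '[{"grip":1,"x":0,"y":0,"z":1.5,"rx":0,"ry":0,"rz":0},{"grip":1,"x":0,"y":0,"z":0,"rx":0,"ry":0,"rz":0}]'|sed -n 2p\;4p
python3 -m jog '[{"grip":1,"x":0,"y":0,"z":1.5,"rx":0,"ry":0,"rz":0},{"grip":1,"x":0,"y":0,"z":0,"rx":0,"ry":0,"rz":0}]'|sed -n 2p\;4p
python3 -m jog '[{"grip":1,"x":0,"y":0,"z":1,"rx":0,"ry":0,"rz":0},{"grip":1,"x":0,"y":0,"z":0,"rx":0,"ry":0,"rz":0}]'|sed -n 2p\;4p
```

```text
eef_pos: [0.5723, 0.0129, 0.2089]
contact_force: [2.1, -0.6, 2.2]
eef_pos: [0.5724, 0.0129, 0.2074]
contact_force: [2.0, -0.3, 3.2]
eef_pos: [0.5727, 0.0129, 0.2073]
contact_force: [-1.8, -0.1, 11.6]
eef_pos: [0.5728, 0.0129, 0.2072]
contact_force: [-4.2, 0.2, 16.3]
```

```bash
python3 -m jog '[{"grip":1,"x":0,"y":0,"z":-25,"rx":0,"ry":0,"rz":0},{"grip":1,"x":0,"y":0,"z":-35,"rx":0,"ry":0,"rz":0},{"grip":1,"x":0,"y":5,"z":-38,"rx":0,"ry":0,"rz":0},{"grip":1,"x":-15,"y":30,"z":0,"rx":0,"ry":0,"rz":0},{"grip":1,"x":-20,"y":30,"z":0,"rx":0,"ry":0,"rz":0},{"grip":1,"x":-20,"y":30,"z":0,"rx":0,"ry":0,"rz":0},{"grip":1,"x":-13,"y":5,"z":0,"rx":0,"ry":0,"rz":0},{"grip":1,"x":0,"y":0,"z":0,"rx":0,"ry":0,"rz":0}]'|tail -1
python3 go.py 474 80.7 86 0
python3 - <<'E'
from h import *
s=read_camera("side");crop(s,170,140,310,270,5,"pics/s28.png");t=read_camera("top");crop(t,145,165,300,255,5,"pics/t28.png")
E
```

```text
opening: -0.002
turn [0.32 0.04 0.12] pt [467.3  81.7 135.6] t 30.7 open -0.002 F [-1.1 -1.1 -0.5] q [-0.04 -0.04  2.14  0.    1.05  1.52]
shift in current axes [ 1.  -6.  49.6] ; in target axes [ 0.9 -5.7 49.6]
```

View pics/s28.png

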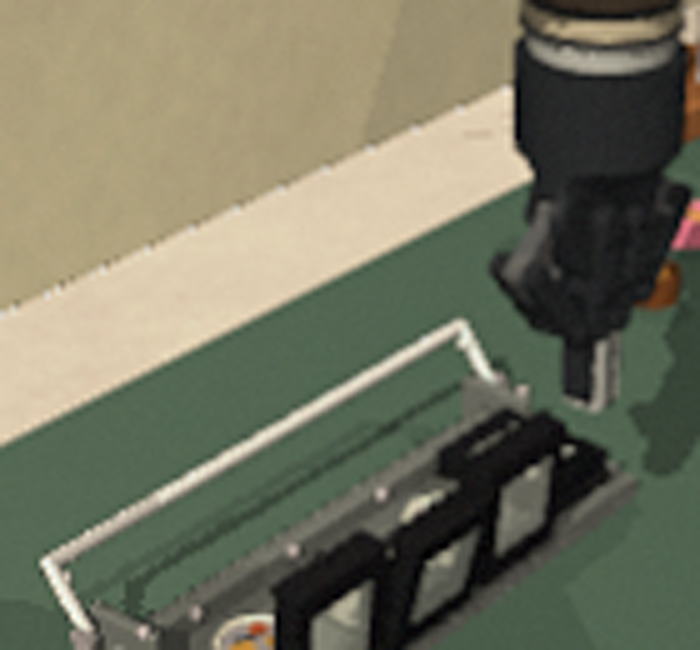

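```bash
python3 -m jog '[{"grip":1,"x":0,"y":-5,"z":25,"rx":0,"ry":0,"rz":0},{"grip":1,"x":0,"y":0,"z":24,"rx":0,"ry":0,"rz":0},{"grip":1,"x":0,"y":0,"z":0,"rx":0,"ry":0,"rz":0},{"grip":1,"x":0,"y":-12,"z":0,"rx":0,"ry":0,"rz":0},{"grip":1,"x":0,"y":-12,"z":0,"rx":0,"ry":0,"rz":0},{"grip":1,"x":0,"y":-11,"z":-0.5,"rx":0,"ry":0,"rz":0},{"grip":1,"x":0,"y":-11,"z":-0.5,"rx":0,"ry":0,"rz":0},{"grip":1,"x":0,"y":0,"z":0,"rx":0,"ry":0,"rz":0}]'|tail -2
python3 go.py 523.4 80.7 88 0
python3 -m jog '[{"grip":1,"x":0,"y":-8,"z":3,"rx":0,"ry":0,"rz":0},{"grip":1,"x":0,"y":-7,"z":4,"rx":0,"ry":0,"rz":0},{"grip":1,"x":0,"y":-8,"z":5,"rx":0,"ry":0,"rz":0},{"grip":1,"x":0,"y":-7,"z":5,"rx":0,"ry":0,"rz":0},{"grip":1,"x":0,"y":-6,"z":7,"rx":0,"ry":0,"rz":0},{"grip":1,"x":0,"y":-5,"z":7,"rx":0,"ry":0,"rz":0},{"grip":1,"x":0,"y":0,"z":0,"rx":0,"ry":0,"rz":0}]'|tail -2
python3 go.py 571 80.7 50 0
python3 - <<'E'
from h import *
s=read_camera("side");crop(s,170,140,310,270,5,"pics/s29.png")
E
```

```text
contact_force: [-0.0, -0.7, -0.2]
opening: -0.002
turn [-0.13 -0.02 -0.09] pt [525.   79.5  90.9] t 31.47 open -0.002 F [-0.  -0.7 -0.2] q [-0.04  0.15  2.04 -0.    0.95  1.52]
shift in current axes [-1.2  1.2  2.9] ; in target axes [-1.2  1.2  2.9]
contact_force: [0.0, -1.3, -0.3]
opening: 0.004
turn [ 0.15  0.01 -0.03] pt [563.1  80.8  56.7] t 32.05 open 0.004 F [ 0.  -1.3 -0.3] q [-0.04  0.28  1.96  0.    0.91  1.52]
shift in current axes [ 0.2 -7.5  6.7] ; in target axes [ 0.2 -7.5  6.7]
```

View pics/s29.png

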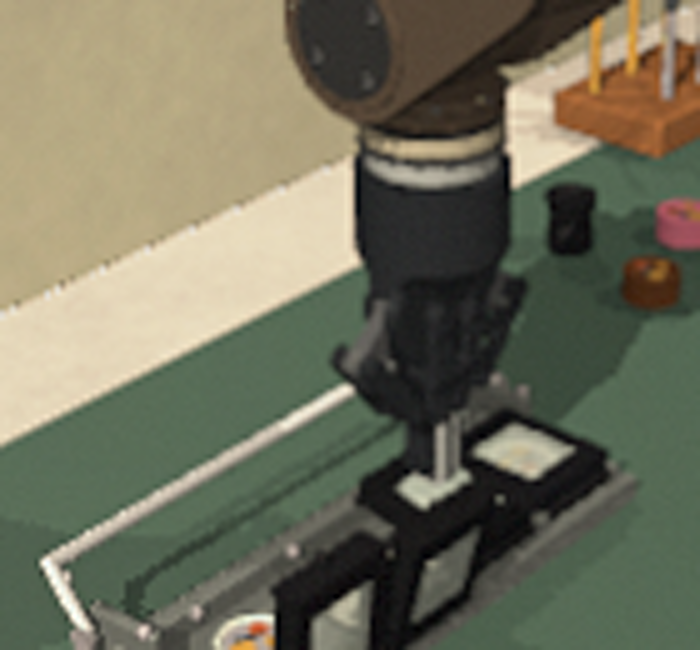

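```bash
python3 -m jog '[{"grip":1,"x":0,"y":-4,"z":3,"rx":0,"ry":0,"rz":0},{"grip":1,"x":0,"y":-4,"z":3,"rx":0,"ry":0,"rz":0},{"grip":1,"x":0,"y":0,"z":2,"rx":0,"ry":0,"rz":0},{"grip":1,"x":0,"y":0,"z":2,"rx":0,"ry":0,"rz":0},{"grip":1,"x":0,"y":0,"z":0,"rx":0,"ry":0,"rz":0}]'|sed -n 2p\;4p
python3 -m jog '[{"grip":1,"x":0,"y":0,"z":1.5,"rx":0,"ry":0,"rz":0},{"grip":1,"x":0,"y":0,"z":0,"rx":0,"ry":0,"rz":0}]'|sed -n 2p\;4p
python3 -m jog '[{"grip":1,"x":0,"y":0,"z":1.5,"rx":0,"ry":0,"rz":0},{"grip":1,"x":0,"y":0,"z":0,"rx":0,"ry":0,"rz":0}]'|sed -n 2p\;4p
python3 -m jog '[{"grip":1,"x":0,"y":0,"z":1.5,"rx":0,"ry":0,"rz":0},{"grip":1,"x":0,"y":0,"z":0,"rx":0,"ry":0,"rz":0}]'|sed -n 2p\;4p
python3 -m jog '[{"grip":1,"x":0,"y":0,"z":1.5,"rx":0,"ry":0,"rz":0},{"grip":1,"x":0,"y":0,"z":0,"rx":0,"ry":0,"rz":0}]'|sed -n 2p\;4p
python3 -m jog '[{"grip":1,"x":0,"y":0,"z":1,"rx":0,"ry":0,"rz":0},{"grip":1,"x":0,"y":0,"z":0,"rx":0,"ry":0,"rz":0}]'|sed -n 2p\;4p
```

```text
eef_pos: [0.5716, 0.081, 0.214]
contact_force: [0.5, -0.0, 0.0]
eef_pos: [0.5718, 0.081, 0.2133]
contact_force: [0.2, -0.5, 4.5]
eef_pos: [0.5719, 0.081, 0.2122]
contact_force: [0.5, 0.4, 3.7]
eef_pos: [0.5719, 0.081, 0.2103]
contact_force: [1.6, -0.3, 1.7]
eef_pos: [0.5714, 0.081, 0.2079]
contact_force: [1.1, 0.6, 2.6]
eef_pos: [0.5715, 0.081, 0.2074]
contact_force: [-0.7, -0.1, 6.7]
```

```bash
python3 -m jog '[{"grip":1,"x":0,"y":0,"z":1.5,"rx":0,"ry":0,"rz":0},{"grip":1,"x":0,"y":0,"z":0,"rx":0,"ry":0,"rz":0}]'|sed -n 2p\;4p
python3 -m jog '[{"grip":1,"x":0,"y":0,"z":-27,"rx":0,"ry":0,"rz":0},{"grip":1,"x":0,"y":0,"z":-35,"rx":0,"ry":0,"rz":0},{"grip":1,"x":0,"y":5,"z":-38,"rx":0,"ry":0,"rz":0},{"grip":1,"x":-15,"y":30,"z":0,"rx":0,"ry":0,"rz":0},{"grip":1,"x":-20,"y":30,"z":0,"rx":0,"ry":0,"rz":0},{"grip":1,"x":-20,"y":35,"z":0,"rx":0,"ry":0,"rz":0},{"grip":1,"x":-13,"y":15,"z":0,"rx":0,"ry":0,"rz":0},{"grip":1,"x":0,"y":0,"z":0,"rx":0,"ry":0,"rz":0}]'|tail -1
python3 -m jog '[{"grip":1,"x":0,"y":0,"z":0,"rx":0,"ry":0,"rz":0}]'|tail -1
python3 go.py 455 148.7 86 0
python3 - <<'E'
from h import *
s=read_camera("side");crop(s,170,140,310,270,5,"pics/s30.png")
E
```

```text
eef_pos: [0.5717, 0.081, 0.2073]
contact_force: [-3.8, -0.2, 14.0]
opening: 0.001
opening: -0.003
turn [ 0.13 -0.03  0.08] pt [453.8 148.  139.2] t 34.27 open -0.003 F [0.5 0.2 0. ] q [ 0.1  -0.04  2.13 -0.    1.05  1.66]
shift in current axes [-0.6 -0.9 53.2] ; in target axes [-0.6 -0.8 53.2]
```

View pics/s30.png

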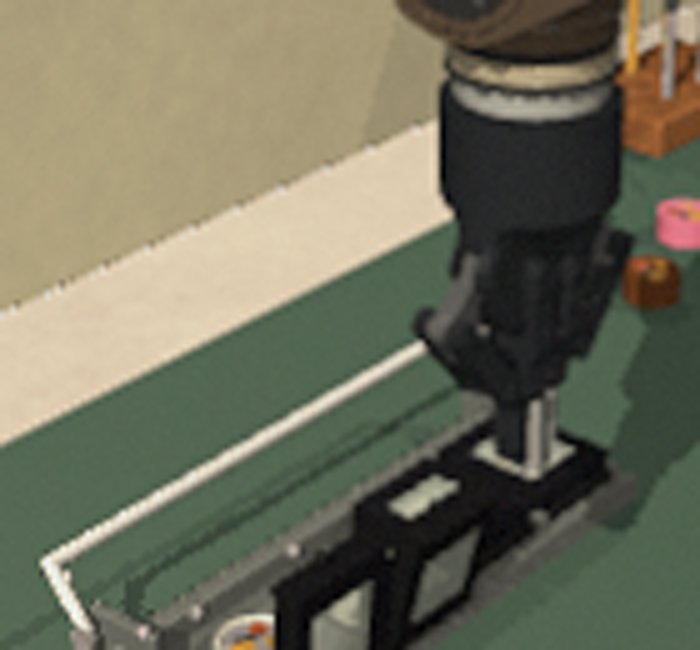

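```bash
python3 -m jog '[{"grip":1,"x":0,"y":0,"z":31,"rx":0,"ry":0,"rz":0},{"grip":1,"x":0,"y":0,"z":30,"rx":0,"ry":0,"rz":0},{"grip":1,"x":0,"y":0,"z":0,"rx":0,"ry":0,"rz":0},{"grip":1,"x":0,"y":-12,"z":0,"rx":0,"ry":0,"rz":0},{"grip":1,"x":0,"y":-12,"z":0,"rx":0,"ry":0,"rz":0},{"grip":1,"x":0,"y":-12,"z":0,"rx":0,"ry":0,"rz":0},{"grip":1,"x":0,"y":-12,"z":-3,"rx":0,"ry":0,"rz":0},{"grip":1,"x":0,"y":0,"z":0,"rx":0,"ry":0,"rz":0}]'|tail -2
python3 go.py 523.4 148.7 90 0
python3 -m jog '[{"grip":1,"x":0,"y":-10,"z":-4,"rx":0,"ry":0,"rz":0},{"grip":1,"x":0,"y":-10,"z":-4,"rx":0,"ry":0,"rz":0},{"grip":1,"x":0,"y":0,"z":0,"rx":0,"ry":0,"rz":0}]'|tail -2
python3 go.py 523.4 148.7 90 0
python3 - <<'E'
from h import *
s=read_camera("side");crop(s,170,140,310,270,5,"pics/s31.png");t=read_camera("top");crop(t,145,165,300,255,5,"pics/t31.png")
E
```

```text
contact_force: [0.7, -0.1, 1.3]
opening: 0.001
turn [-0.21  0.01 -0.11] pt [507.1 147.5  84.2] t 34.98 open 0.001 F [ 0.7 -0.1  1.3] q [ 0.09  0.15  2.05 -0.    0.94  1.65]
shift in current axes [ -1.  -17.   -5.8] ; in target axes [ -1.  -16.9  -5.8]
contact_force: [1.2, 0.3, 1.2]
opening: 0.004
turn [-0.24  0.01 -0.06] pt [526.3 148.2  92.1] t 35.23 open 0.004 F [1.2 0.3 1.2] q [ 0.09  0.18  2.   -0.    0.96  1.65]
shift in current axes [-0.6  2.2  2.1] ; in target axes [-0.6  2.2  2.1]
```

View pics/s31.png

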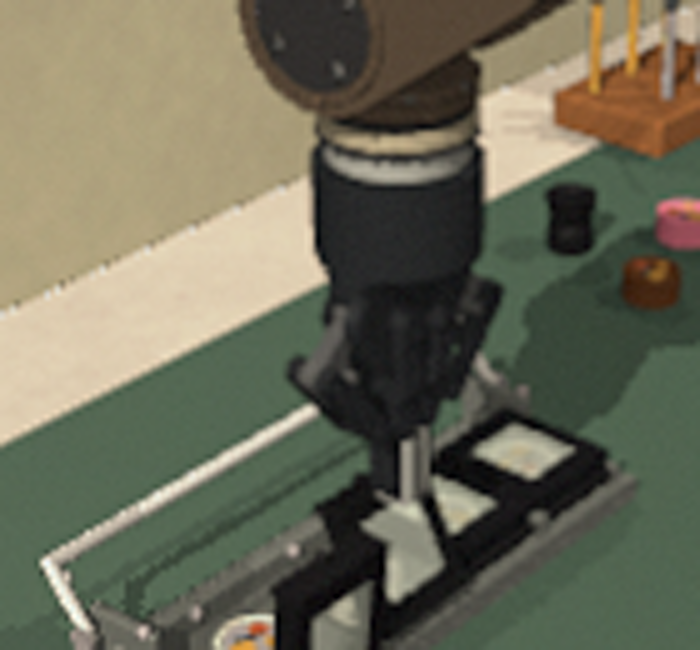

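View pics/t31.png

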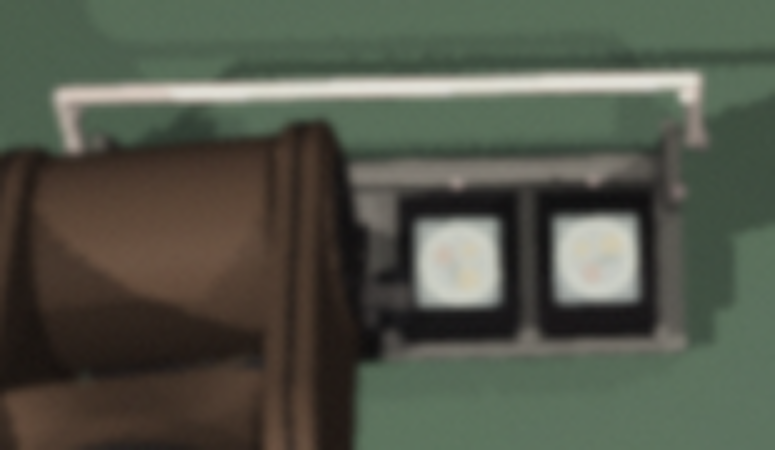

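Covers 1 and 2 are shut (top crop (595,262) and (460,262)). Next I drive cover 3 down.

```bash
python3 -m jog '[{"grip":1,"x":0,"y":-7,"z":4,"rx":0,"ry":0,"rz":0},{"grip":1,"x":0,"y":-7,"z":5,"rx":0,"ry":0,"rz":0},{"grip":1,"x":0,"y":-7,"z":6,"rx":0,"ry":0,"rz":0},{"grip":1,"x":0,"y":-7,"z":6,"rx":0,"ry":0,"rz":0},{"grip":1,"x":0,"y":-6,"z":7,"rx":0,"ry":0,"rz":0},{"grip":1,"x":0,"y":-5,"z":7,"rx":0,"ry":0,"rz":0},{"grip":1,"x":0,"y":-4,"z":3,"rx":0,"ry":0,"rz":0},{"grip":1,"x":0,"y":0,"z":0,"rx":0,"ry":0,"rz":0}]'|sed -n 2p\;4p
python3 go.py 571 148.7 50 0
python3 - <<'E'
from h import *
s=read_camera("side");crop(s,170,140,310,270,5,"pics/s32.png")
E
```

```text
eef_pos: [0.5667, 0.1488, 0.2156]
contact_force: [-0.9, -0.4, -0.1]
turn [ 0.13 -0.02 -0.04] pt [566.4 148.7  50.6] t 36.0 open -0.002 F [-0.9 -0.4 -0.1] q [ 0.08  0.32  1.92 -0.    0.91  1.64]
shift in current axes [ 0.1 -4.3  0.6] ; in target axes [ 0.1 -4.3  0.6]
```

View pics/s32.png

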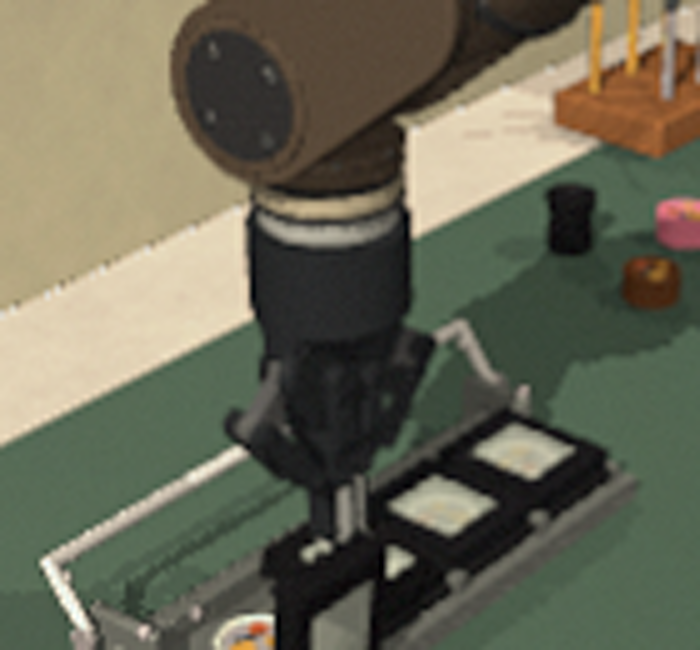

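```bash
python3 -m jog '[{"grip":1,"x":0,"y":-4,"z":1,"rx":0,"ry":0,"rz":0},{"grip":1,"x":0,"y":-1,"z":1,"rx":0,"ry":0,"rz":0},{"grip":1,"x":0,"y":0,"z":0,"rx":0,"ry":0,"rz":0}]'|sed -n 2p\;4p
python3 -m jog '[{"grip":1,"x":0,"y":0,"z":1.5,"rx":0,"ry":0,"rz":0},{"grip":1,"x":0,"y":0,"z":0,"rx":0,"ry":0,"rz":0}]'|sed -n 2p\;4p
python3 -m jog '[{"grip":1,"x":0,"y":0,"z":1.5,"rx":0,"ry":0,"rz":0},{"grip":1,"x":0,"y":0,"z":0,"rx":0,"ry":0,"rz":0}]'|sed -n 2p\;4p
python3 -m jog '[{"grip":1,"x":0,"y":0,"z":1.5,"rx":0,"ry":0,"rz":0},{"grip":1,"x":0,"y":0,"z":0,"rx":0,"ry":0,"rz":0}]'|sed -n 2p\;4p
python3 -m jog '[{"grip":1,"x":0,"y":0,"z":1.5,"rx":0,"ry":0,"rz":0},{"grip":1,"x":0,"y":0,"z":0,"rx":0,"ry":0,"rz":0}]'|sed -n 2p\;4p
python3 -m jog '[{"grip":1,"x":0,"y":0,"z":1,"rx":0,"ry":0,"rz":0},{"grip":1,"x":0,"y":0,"z":0,"rx":0,"ry":0,"rz":0}]'|sed -n 2p\;4p
```

```text
eef_pos: [0.5718, 0.149, 0.2155]
contact_force: [-0.7, -0.1, 1.1]
eef_pos: [0.5719, 0.149, 0.2143]
contact_force: [1.1, -0.2, 1.6]
eef_pos: [0.5721, 0.149, 0.2135]
contact_force: [0.0, 0.6, 5.1]
eef_pos: [0.5723, 0.1491, 0.2125]
contact_force: [0.0, -0.7, 3.7]
eef_pos: [0.5722, 0.149, 0.2105]
contact_force: [1.4, 0.1, 2.9]
eef_pos: [0.5718, 0.149, 0.2086]
contact_force: [1.6, -0.4, 2.3]
```

```bash
python3 -m jog '[{"grip":1,"x":0,"y":0,"z":1.5,"rx":0,"ry":0,"rz":0},{"grip":1,"x":0,"y":0,"z":0,"rx":0,"ry":0,"rz":0}]'|sed -n 2p\;4p
python3 -m jog '[{"grip":1,"x":0,"y":0,"z":1.5,"rx":0,"ry":0,"rz":0},{"grip":1,"x":0,"y":0,"z":0,"rx":0,"ry":0,"rz":0}]'|sed -n 2p\;4p
python3 -m jog '[{"grip":1,"x":0,"y":0,"z":-27,"rx":0,"ry":0,"rz":0},{"grip":1,"x":0,"y":0,"z":-35,"rx":0,"ry":0,"rz":0},{"grip":1,"x":0,"y":5,"z":-38,"rx":0,"ry":0,"rz":0},{"grip":1,"x":-15,"y":30,"z":0,"rx":0,"ry":0,"rz":0},{"grip":1,"x":-20,"y":30,"z":0,"rx":0,"ry":0,"rz":0},{"grip":1,"x":-20,"y":30,"z":0,"rx":0,"ry":0,"rz":0},{"grip":1,"x":-13,"y":5,"z":0,"rx":0,"ry":0,"rz":0},{"grip":1,"x":0,"y":0,"z":0,"rx":0,"ry":0,"rz":0}]'|tail -1
python3 -m jog '[{"grip":1,"x":0,"y":0,"z":0,"rx":0,"ry":0,"rz":0}]'|tail -1
python3 go.py 472 216.7 86 0
python3 - <<'E'
from h import *
s=read_camera("side");crop(s,170,140,310,270,5,"pics/s33.png")
E
```

```text
eef_pos: [0.5719, 0.149, 0.2074]
contact_force: [1.2, -0.3, 6.0]
eef_pos: [0.5721, 0.1491, 0.2072]
contact_force: [-2.9, -1.4, 13.1]
opening: -0.006
opening: -0.0
turn [ 0.14 -0.05  0.08] pt [469.4 216.  139.2] t 38.22 open -0.0 F [ 0.6 -0.6 -0.6] q [ 0.23  0.05  2.04 -0.    1.05  1.79]
shift in current axes [-0.5 -2.3 53.2] ; in target axes [-0.5 -2.2 53.2]
```

View pics/s33.png

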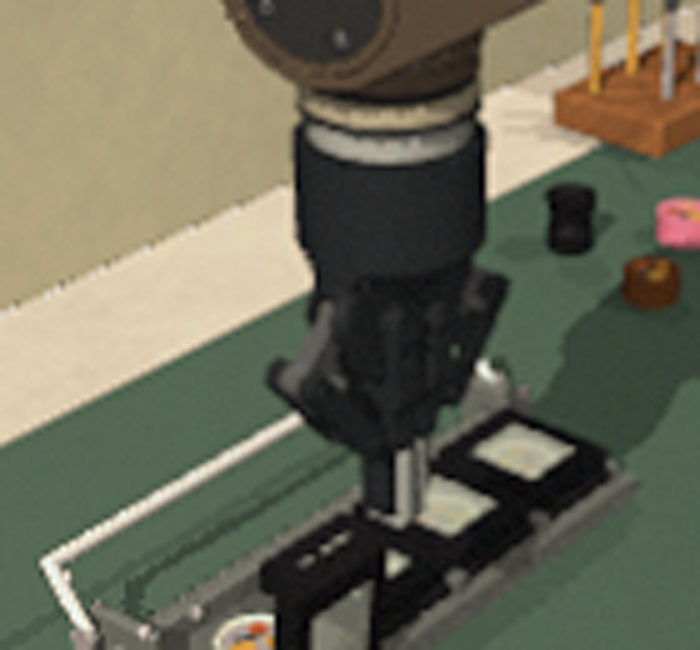

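```bash
python3 -m jog '[{"grip":1,"x":0,"y":-2,"z":27,"rx":0,"ry":0,"rz":0},{"grip":1,"x":0,"y":0,"z":26,"rx":0,"ry":0,"rz":0},{"grip":1,"x":0,"y":0,"z":0,"rx":0,"ry":0,"rz":0},{"grip":1,"x":0,"y":-12,"z":0,"rx":0,"ry":0,"rz":0},{"grip":1,"x":0,"y":-12,"z":0,"rx":0,"ry":0,"rz":0},{"grip":1,"x":0,"y":-11,"z":-0.5,"rx":0,"ry":0,"rz":0},{"grip":1,"x":0,"y":-11,"z":-0.5,"rx":0,"ry":0,"rz":0},{"grip":1,"x":0,"y":0,"z":0,"rx":0,"ry":0,"rz":0}]'|tail -2
python3 go.py 523.4 216.7 88 0
python3 -m jog '[{"grip":1,"x":0,"y":-8,"z":3,"rx":0,"ry":0,"rz":0},{"grip":1,"x":0,"y":-7,"z":4,"rx":0,"ry":0,"rz":0},{"grip":1,"x":0,"y":-8,"z":5,"rx":0,"ry":0,"rz":0},{"grip":1,"x":0,"y":-7,"z":5,"rx":0,"ry":0,"rz":0},{"grip":1,"x":0,"y":-6,"z":7,"rx":0,"ry":0,"rz":0},{"grip":1,"x":0,"y":-5,"z":7,"rx":0,"ry":0,"rz":0},{"grip":1,"x":0,"y":0,"z":0,"rx":0,"ry":0,"rz":0}]'|tail -2
python3 go.py 570 216.7 50 0
python3 - <<'E'
from h import *
s=read_camera("side");crop(s,170,140,310,270,5,"pics/s34.png")
E
```

```text
contact_force: [-0.2, 0.1, 1.5]
opening: 0.002
turn [-0.18  0.02 -0.1 ] pt [521.7 216.   89.5] t 38.93 open 0.002 F [-0.2  0.1  1.5] q [ 0.21  0.22  1.96 -0.    0.96  1.77]
shift in current axes [-0.8 -2.2  1.5] ; in target axes [-0.8 -2.2  1.5]
contact_force: [-0.8, -0.2, -0.6]
opening: -0.0
turn [ 0.15 -0.03 -0.05] pt [559.5 216.5  55.1] t 39.52 open -0.0 F [-0.8 -0.2 -0.6] q [ 0.2   0.34  1.88 -0.    0.93  1.76]
shift in current axes [  0.  -10.1   5.1] ; in target axes [  0.  -10.1   5.1]
```

View pics/s34.png

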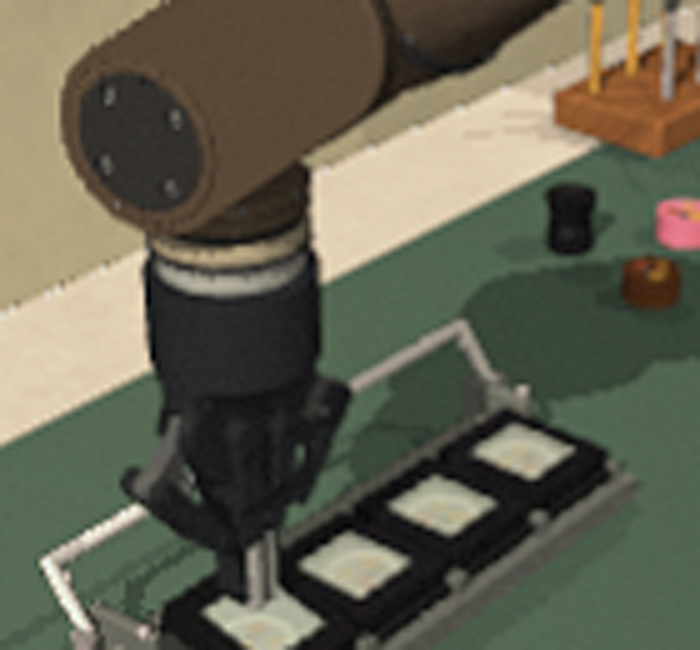

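Covers 1–3 lie flat (side crop panes at (523,450), (440,503) and (353,562)). Now pressing cover 4.

```bash
python3 -m jog '[{"grip":1,"x":0,"y":-5,"z":3,"rx":0,"ry":0,"rz":0},{"grip":1,"x":0,"y":-5,"z":3,"rx":0,"ry":0,"rz":0},{"grip":1,"x":0,"y":0,"z":1,"rx":0,"ry":0,"rz":0},{"grip":1,"x":0,"y":0,"z":0,"rx":0,"ry":0,"rz":0}]'|sed -n 2p\;4p
python3 -m jog '[{"grip":1,"x":0,"y":0,"z":1.5,"rx":0,"ry":0,"rz":0},{"grip":1,"x":0,"y":0,"z":0,"rx":0,"ry":0,"rz":0}]'|sed -n 2p\;4p
python3 -m jog '[{"grip":1,"x":0,"y":0,"z":1.5,"rx":0,"ry":0,"rz":0},{"grip":1,"x":0,"y":0,"z":0,"rx":0,"ry":0,"rz":0}]'|sed -n 2p\;4p
python3 -m jog '[{"grip":1,"x":0,"y":0,"z":1.5,"rx":0,"ry":0,"rz":0},{"grip":1,"x":0,"y":0,"z":0,"rx":0,"ry":0,"rz":0}]'|sed -n 2p\;4p
python3 -m jog '[{"grip":1,"x":0,"y":0,"z":1.5,"rx":0,"ry":0,"rz":0},{"grip":1,"x":0,"y":0,"z":0,"rx":0,"ry":0,"rz":0}]'|sed -n 2p\;4p
python3 -m jog '[{"grip":1,"x":0,"y":0,"z":1,"rx":0,"ry":0,"rz":0},{"grip":1,"x":0,"y":0,"z":0,"rx":0,"ry":0,"rz":0}]'|sed -n 2p\;4p
```

```text
eef_pos: [0.57, 0.217, 0.2151]
contact_force: [0.1, 1.0, 0.4]
eef_pos: [0.57, 0.217, 0.2142]
contact_force: [0.7, -0.1, 1.0]
eef_pos: [0.5702, 0.217, 0.2133]
contact_force: [0.6, -0.0, 3.8]
eef_pos: [0.5704, 0.2171, 0.2122]
contact_force: [1.1, -0.1, 3.9]
eef_pos: [0.5703, 0.217, 0.2102]
contact_force: [1.5, -0.1, 3.0]
eef_pos: [0.5699, 0.217, 0.2084]
contact_force: [1.3, 0.3, 1.9]
```

```bash
python3 -m jog '[{"grip":1,"x":0,"y":0,"z":1.5,"rx":0,"ry":0,"rz":0},{"grip":1,"x":0,"y":0,"z":0,"rx":0,"ry":0,"rz":0}]'|sed -n 2p\;4p
python3 -m jog '[{"grip":1,"x":0,"y":0,"z":1.5,"rx":0,"ry":0,"rz":0},{"grip":1,"x":0,"y":0,"z":0,"rx":0,"ry":0,"rz":0}]'|sed -n 2p\;4p
python3 -m jog '[{"grip":1,"x":0,"y":0,"z":-27,"rx":0,"ry":0,"rz":0},{"grip":1,"x":0,"y":0,"z":-35,"rx":0,"ry":0,"rz":0},{"grip":1,"x":5,"y":-10,"z":-30,"rx":0,"ry":0,"rz":0},{"grip":1,"x":25,"y":-30,"z":0,"rx":0,"ry":0,"rz":0},{"grip":1,"x":25,"y":-30,"z":0,"rx":0,"ry":0,"rz":0},{"grip":1,"x":25,"y":-27,"z":0,"rx":0,"ry":0,"rz":0},{"grip":1,"x":22,"y":0,"z":0,"rx":0,"ry":0,"rz":0},{"grip":1,"x":0,"y":0,"z":0,"rx":0,"ry":0,"rz":0}]'|tail -1
python3 -m jog '[{"grip":1,"x":0,"y":0,"z":0,"rx":0,"ry":0,"rz":0}]'|tail -1
python3 go.py 670 115 58 0
python3 - <<'E'
from h import *
s=read_camera("side");crop(s,150,140,310,300,5,"pics/s35.png");t=read_camera("top");crop(t,145,140,300,255,5,"pics/t35.png")
E
```

```text
eef_pos: [0.57, 0.217, 0.2074]
contact_force: [0.2, -0.6, 6.5]
eef_pos: [0.5702, 0.2172, 0.2073]
contact_force: [-2.8, -1.8, 12.8]
opening: 0.001
opening: -0.0
turn [ 0.26  0.03 -0.16] pt [666.7 115.1 130.1] t 41.82 open -0.0 F [-0.7 -0.1 -0.3] q [0.02 0.39 1.65 0.   1.1  1.58]
shift in current axes [ 0.1 -2.9 72.1] ; in target axes [ 0.1 -2.6 72.1]
```

View pics/s35.png

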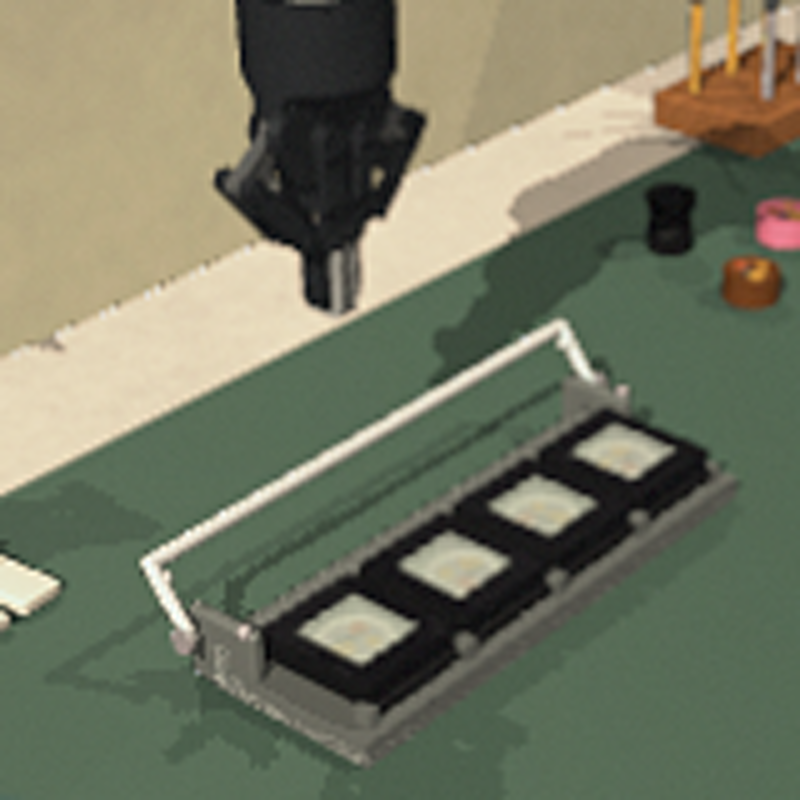

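View pics/t35.png

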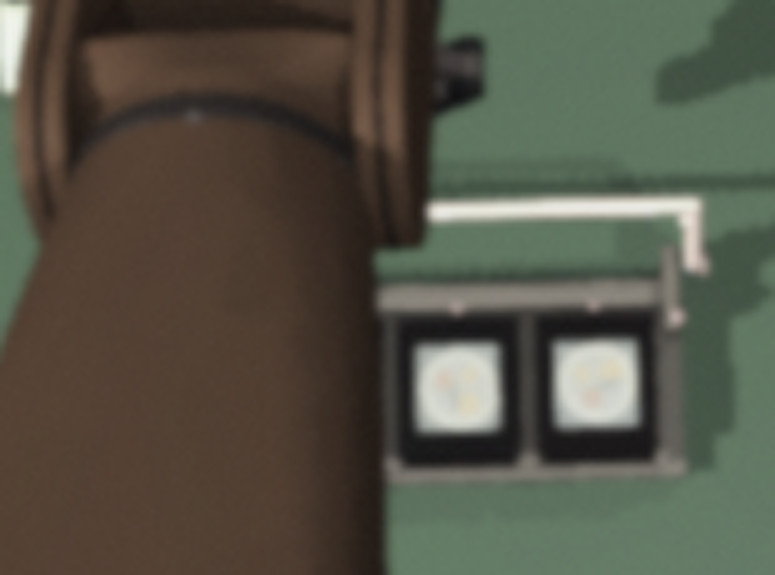

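```bash
python3 -m jog '[{"grip":1,"x":0,"y":-6,"z":25,"rx":0,"ry":0,"rz":0},{"grip":1,"x":0,"y":-2,"z":25,"rx":0,"ry":0,"rz":0},{"grip":1,"x":0,"y":0,"z":25,"rx":0,"ry":0,"rz":0},{"grip":1,"x":0,"y":0,"z":0,"rx":0,"ry":0,"rz":0},{"grip":1,"x":0,"y":0,"z":0,"rx":0,"ry":0,"rz":0}]'|tail -2
python3 go.py 640 115 55 0
python3 - <<'E'
from h import *
s=read_camera("side");crop(s,150,140,310,300,5,"pics/s36.png")
E
```

```text
contact_force: [-0.0, 0.6, -0.4]
opening: 0.003
turn [0.31 0.01 0.07] pt [673.6 117.5  55.1] t 42.33 open 0.003 F [-0.   0.6 -0.4] q [0.02 0.5  1.66 0.   0.99 1.58]
shift in current axes [ 2.  34.5  0.3] ; in target axes [ 2.1 34.5  0.1]
```

View pics/s36.png

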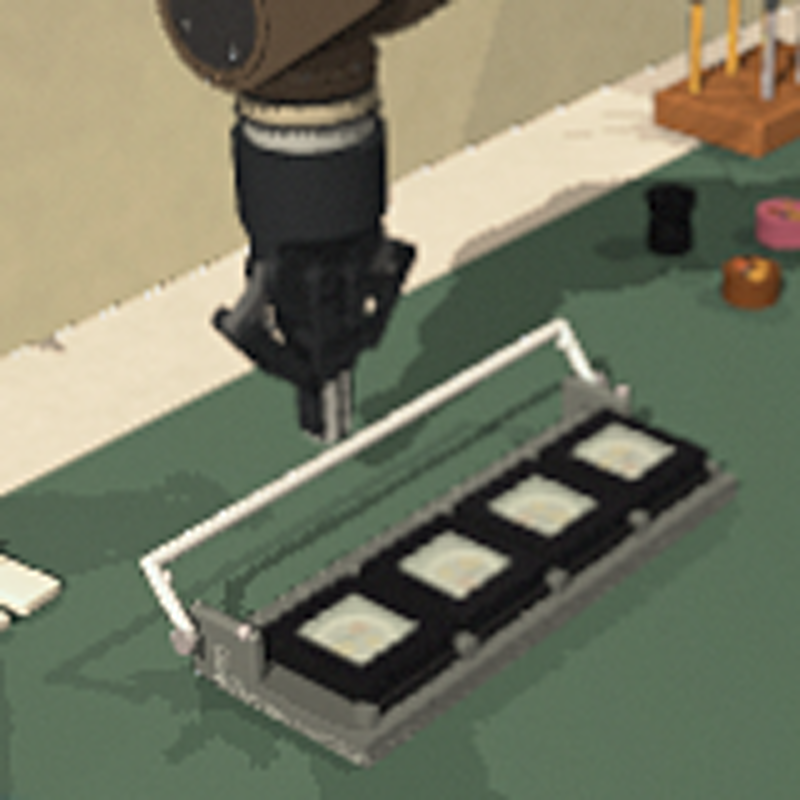

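```bash
python3 -m jog '[{"grip":1,"x":1,"y":9,"z":0,"rx":0,"ry":0,"rz":0},{"grip":1,"x":1,"y":9,"z":0,"rx":0,"ry":0,"rz":0},{"grip":1,"x":0,"y":9,"z":0,"rx":0,"ry":0,"rz":0},{"grip":1,"x":0,"y":9,"z":0,"rx":0,"ry":0,"rz":0},{"grip":1,"x":0,"y":8,"z":0,"rx":0,"ry":0,"rz":0},{"grip":1,"x":0,"y":8,"z":0,"rx":0,"ry":0,"rz":0},{"grip":1,"x":0,"y":0,"z":0,"rx":0,"ry":0,"rz":0}]'|tail -2
python3 go.py 606 115 55 0
python3 - <<'E'
from h import *
s=read_camera("side");crop(s,150,140,310,300,5,"pics/s37.png")
E
```

```text
contact_force: [0.6, 1.1, -0.2]
opening: 0.002
turn [ 0.22  0.   -0.02] pt [621.1 113.7  56.5] t 42.97 open 0.002 F [ 0.6  1.1 -0.2] q [0.02 0.4  1.8  0.   0.95 1.58]
shift in current axes [-1.5 15.7  1.6] ; in target axes [-1.5 15.7  1.5]
```

View pics/s37.png

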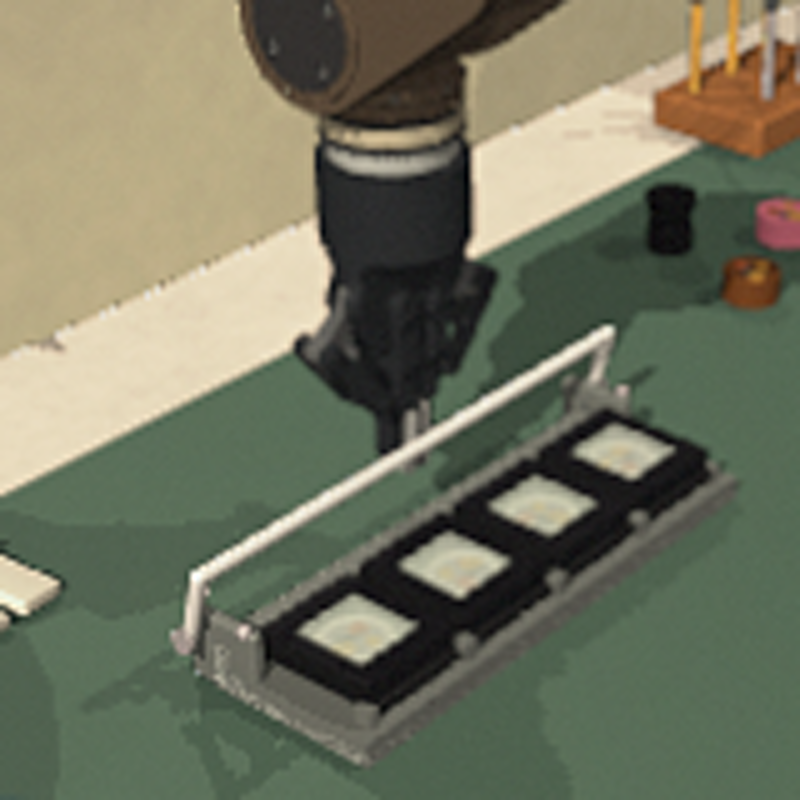

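```bash
python3 -m jog '[{"grip":1,"x":0,"y":7,"z":1,"rx":0,"ry":0,"rz":0},{"grip":1,"x":0,"y":6,"z":1,"rx":0,"ry":0,"rz":0},{"grip":1,"x":0,"y":0,"z":0,"rx":0,"ry":0,"rz":0},{"grip":1,"x":0,"y":-8,"z":0,"rx":0,"ry":0,"rz":0},{"grip":1,"x":0,"y":0,"z":-18,"rx":0,"ry":0,"rz":0},{"grip":1,"x":0,"y":0,"z":-20,"rx":0,"ry":0,"rz":0},{"grip":1,"x":0,"y":0,"z":0,"rx":0,"ry":0,"rz":0}]'|tail -2
python3 go.py 584 115 90 0
python3 - <<'E'
from h import *
s=read_camera("side");crop(s,150,140,310,300,5,"pics/s38.png")
E
```

```text
contact_force: [1.3, 0.2, 1.3]
opening: -0.001
turn [-0.45  0.01 -0.03] pt [622.5 113.6  97.6] t 43.6 open -0.001 F [1.3 0.2 1.3] q [0.02 0.34 1.79 0.   1.01 1.58]
shift in current axes [-1.9 37.2  7.3] ; in target axes [-1.9 37.2  7.6]
```

View pics/s38.png

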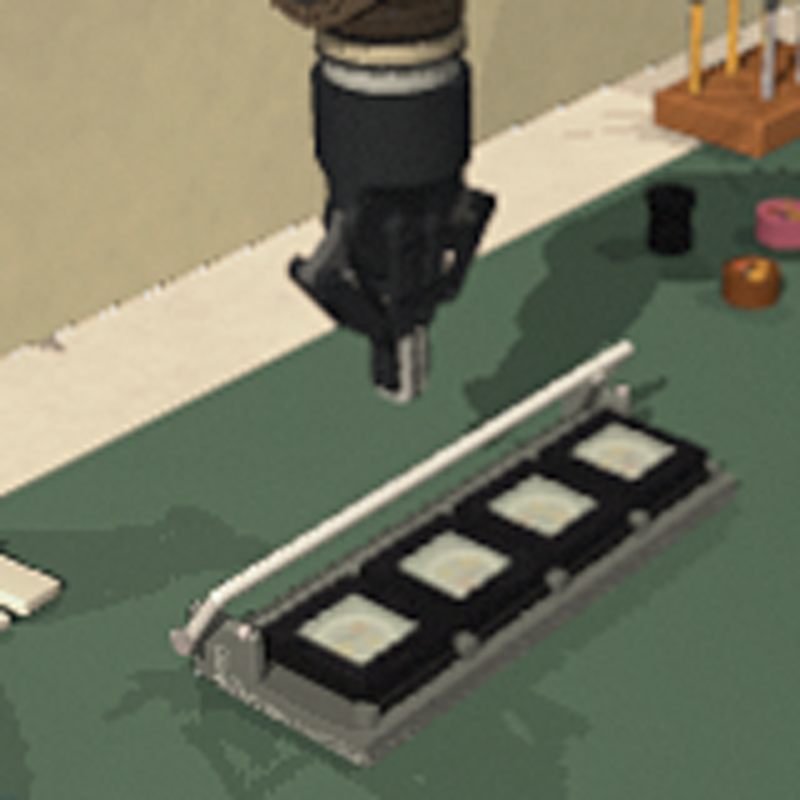

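```bash
python3 -m jog '[{"grip":1,"x":-1,"y":18,"z":0,"rx":0,"ry":0,"rz":0},{"grip":1,"x":-1,"y":18,"z":0,"rx":0,"ry":0,"rz":0},{"grip":1,"x":0,"y":0,"z":10,"rx":0,"ry":0,"rz":0},{"grip":1,"x":0,"y":0,"z":10,"rx":0,"ry":0,"rz":0},{"grip":1,"x":0,"y":0,"z":0,"rx":0,"ry":0,"rz":0},{"grip":1,"x":0,"y":0,"z":0,"rx":0,"ry":0,"rz":0}]'|tail -2
python3 go.py 584 115 66 0
python3 - <<'E'
from h import *
s=read_camera("side");crop(s,150,140,310,300,5,"pics/s39.png")
E
```

```text
contact_force: [-6.1, 0.4, 6.5]
opening: 0.002
turn [ 0.51  0.   -0.02] pt [580.6 115.2  71.2] t 44.15 open 0.002 F [-6.1  0.4  6.5] q [0.02 0.3  1.89 0.   0.96 1.58]
shift in current axes [ 0.2 -1.9  5.2] ; in target axes [ 0.2 -1.9  5.2]
```

View pics/s39.png

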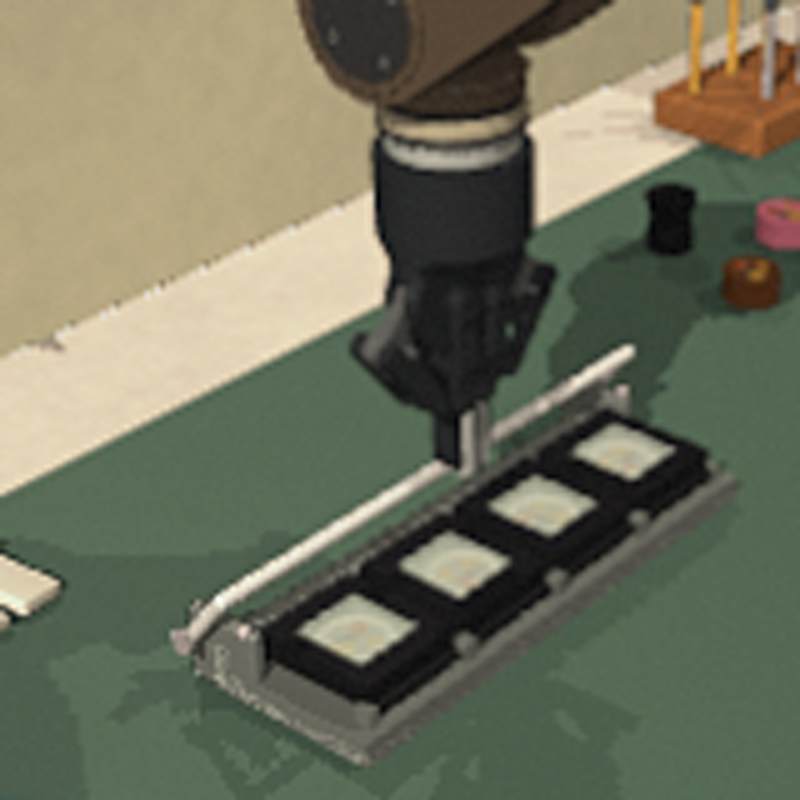

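```bash
python3 -m jog '[{"grip":1,"x":0,"y":0,"z":-16,"rx":0,"ry":0,"rz":0},{"grip":1,"x":0,"y":-12,"z":0,"rx":0,"ry":0,"rz":0},{"grip":1,"x":0,"y":0,"z":0,"rx":0,"ry":0,"rz":0},{"grip":1,"x":0,"y":0,"z":0,"rx":0,"ry":0,"rz":0},{"grip":1,"x":0,"y":0,"z":5,"rx":0,"ry":0,"rz":0},{"grip":1,"x":0,"y":0,"z":4,"rx":0,"ry":0,"rz":0},{"grip":1,"x":0,"y":0,"z":0,"rx":0,"ry":0,"rz":0}]'|tail -2
python3 go.py 590 115 66 0
python3 - <<'E'
from h import *
s=read_camera("side");crop(s,150,140,310,300,5,"pics/s40.png")
E
```

```text
contact_force: [-0.7, 0.7, 0.8]
opening: 0.003
turn [ 0.23 -0.   -0.03] pt [593.3 115.2  77.8] t 44.78 open 0.003 F [-0.7  0.7  0.8] q [0.02 0.32 1.86 0.   0.97 1.58]
shift in current axes [ 0.1  3.9 11.8] ; in target axes [ 0.1  3.9 11.8]
```

View pics/s40.png

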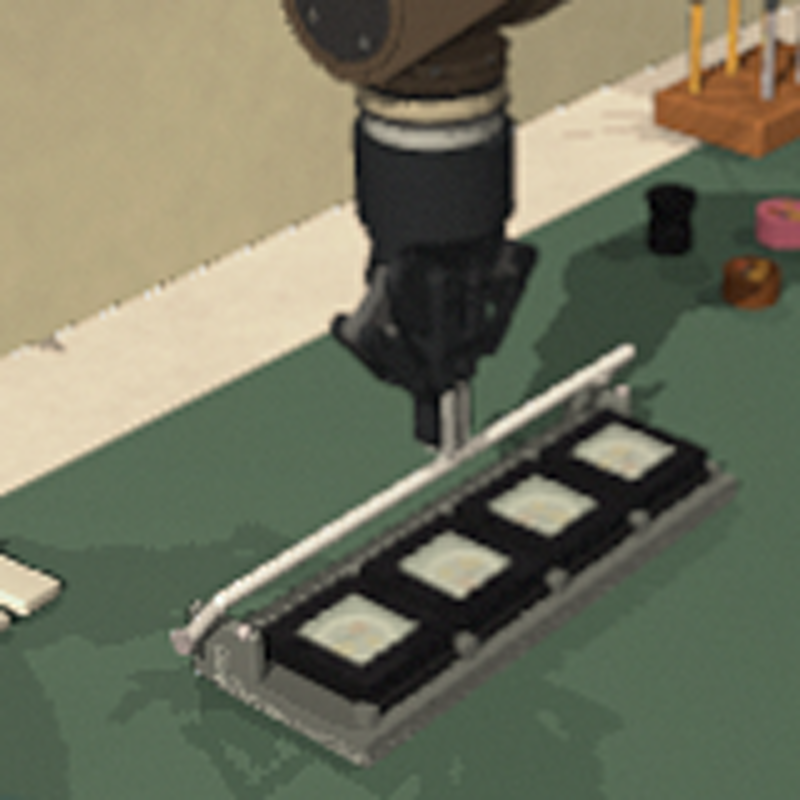

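```bash
python3 -m jog '[{"grip":1,"x":0,"y":0,"z":4,"rx":0,"ry":0,"rz":0},{"grip":1,"x":0,"y":0,"z":0,"rx":0,"ry":0,"rz":0}]'|sed -n 2p\;4p
python3 -m jog '[{"grip":1,"x":0,"y":1,"z":4,"rx":0,"ry":0,"rz":0},{"grip":1,"x":0,"y":0,"z":0,"rx":0,"ry":0,"rz":0}]'|sed -n 2p\;4p
python3 -m jog '[{"grip":1,"x":0,"y":2,"z":4,"rx":0,"ry":0,"rz":0},{"grip":1,"x":0,"y":0,"z":0,"rx":0,"ry":0,"rz":0}]'|sed -n 2p\;4p
python3 - <<'E'
from h import *
s=read_camera("side");crop(s,150,140,310,300,5,"pics/s41.png")
E
```

```text
eef_pos: [0.5945, 0.1152, 0.2403]
contact_force: [-0.3, -0.4, -0.5]
eef_pos: [0.5934, 0.1153, 0.2369]
contact_force: [-0.6, -0.5, 0.9]
eef_pos: [0.5913, 0.1153, 0.2331]
contact_force: [-1.8, 0.3, 2.4]
```

View pics/s41.png

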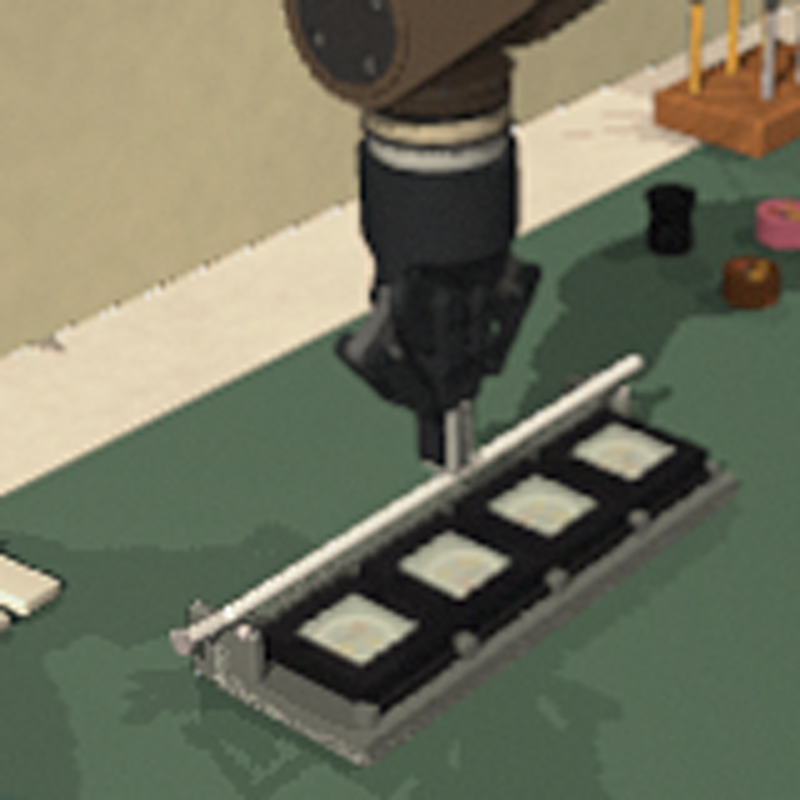

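```bash
python3 -m jog '[{"grip":1,"x":0,"y":2,"z":3,"rx":0,"ry":0,"rz":0},{"grip":1,"x":0,"y":0,"z":0,"rx":0,"ry":0,"rz":0}]'|sed -n 2p\;4p
python3 -m jog '[{"grip":1,"x":0,"y":2,"z":3,"rx":0,"ry":0,"rz":0},{"grip":1,"x":0,"y":0,"z":0,"rx":0,"ry":0,"rz":0}]'|sed -n 2p\;4p
python3 -m jog '[{"grip":1,"x":0,"y":2,"z":2,"rx":0,"ry":0,"rz":0},{"grip":1,"x":0,"y":0,"z":0,"rx":0,"ry":0,"rz":0}]'|sed -n 2p\;4p
python3 -m jog '[{"grip":1,"x":0,"y":1,"z":2,"rx":0,"ry":0,"rz":0},{"grip":1,"x":0,"y":0,"z":0,"rx":0,"ry":0,"rz":0}]'|sed -n 2p\;4p
python3 -m jog '[{"grip":1,"x":0,"y":1,"z":2,"rx":0,"ry":0,"rz":0},{"grip":1,"x":0,"y":0,"z":0,"rx":0,"ry":0,"rz":0}]'|sed -n 2p\;4p
python3 - <<'E'
from h import *
s=read_camera("side");crop(s,150,140,310,300,5,"pics/s42.png")
E
```

```text
eef_pos: [0.5895, 0.1152, 0.2297]
contact_force: [-1.7, 1.1, 1.4]
eef_pos: [0.5877, 0.1152, 0.2267]
contact_force: [0.2, 0.7, 0.2]
eef_pos: [0.5866, 0.1151, 0.226]
contact_force: [2.0, 0.1, 2.5]
eef_pos: [0.5862, 0.1151, 0.2254]
contact_force: [0.4, 0.3, 7.7]
eef_pos: [0.585, 0.1151, 0.2233]
contact_force: [-0.2, -0.0, 5.0]
```

View pics/s42.png

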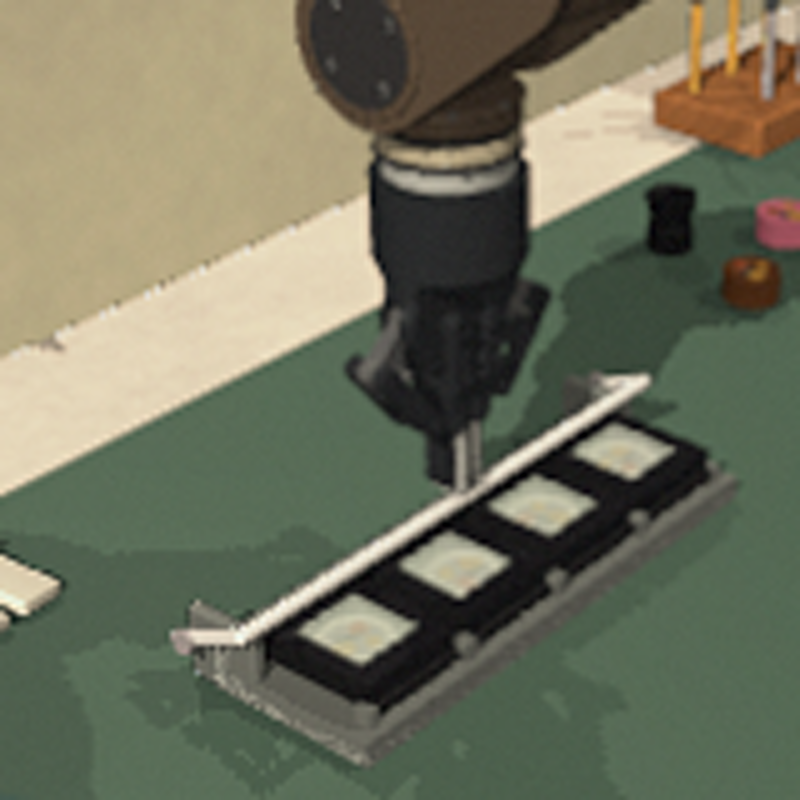

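The catch force peaked at 7.7 N and has started to fall. I keep going down to the stop (tip about 42.5 mm).

```bash
python3 -m jog '[{"grip":1,"x":0,"y":1,"z":2,"rx":0,"ry":0,"rz":0},{"grip":1,"x":0,"y":0,"z":0,"rx":0,"ry":0,"rz":0}]'|sed -n 2p\;4p
python3 -m jog '[{"grip":1,"x":0,"y":1,"z":2,"rx":0,"ry":0,"rz":0},{"grip":1,"x":0,"y":0,"z":0,"rx":0,"ry":0,"rz":0}]'|sed -n 2p\;4p
python3 -m jog '[{"grip":1,"x":0,"y":1,"z":2,"rx":0,"ry":0,"rz":0},{"grip":1,"x":0,"y":0,"z":0,"rx":0,"ry":0,"rz":0}]'|sed -n 2p\;4p
python3 -m jog '[{"grip":1,"x":0,"y":0,"z":2,"rx":0,"ry":0,"rz":0},{"grip":1,"x":0,"y":0,"z":0,"rx":0,"ry":0,"rz":0}]'|sed -n 2p\;4p
python3 -m jog '[{"grip":1,"x":0,"y":0,"z":1.5,"rx":0,"ry":0,"rz":0},{"grip":1,"x":0,"y":0,"z":0,"rx":0,"ry":0,"rz":0}]'|sed -n 2p\;4p
```

```text
eef_pos: [0.5828, 0.1151, 0.219]
contact_force: [-0.7, -0.1, -0.4]
eef_pos: [0.5811, 0.1151, 0.2159]
contact_force: [-0.0, -0.4, -0.4]
eef_pos: [0.5809, 0.1151, 0.2157]
contact_force: [-2.0, -0.9, 4.8]
eef_pos: [0.5813, 0.1151, 0.2155]
contact_force: [-5.7, -1.4, 13.9]
eef_pos: [0.5814, 0.1152, 0.2154]
contact_force: [-8.6, -1.6, 20.6]
```

```bash
python3 -m jog '[{"grip":1,"x":0,"y":0,"z":-8,"rx":0,"ry":0,"rz":0},{"grip":1,"x":0,"y":0,"z":-25,"rx":0,"ry":0,"rz":0},{"grip":1,"x":0,"y":0,"z":-35,"rx":0,"ry":0,"rz":0},{"grip":1,"x":15,"y":0,"z":-35,"rx":0,"ry":0,"rz":0},{"grip":1,"x":36,"y":0,"z":0,"rx":0,"ry":0,"rz":0},{"grip":1,"x":36,"y":0,"z":0,"rx":0,"ry":0,"rz":0},{"grip":1,"x":36,"y":0,"z":0,"rx":0,"ry":0,"rz":0},{"grip":1,"x":36,"y":0,"z":0,"rx":0,"ry":0,"rz":0}]'|tail -2
python3 -m jog '[{"grip":1,"x":36,"y":0,"z":0,"rx":0,"ry":0,"rz":0},{"grip":1,"x":36,"y":0,"z":0,"rx":0,"ry":0,"rz":0},{"grip":1,"x":36,"y":0,"z":0,"rx":0,"ry":0,"rz":0},{"grip":1,"x":0,"y":0,"z":0,"rx":0,"ry":0,"rz":0},{"grip":1,"x":0,"y":0,"z":0,"rx":0,"ry":0,"rz":0}]'|tail -2
python3 - <<'E'
from h import *
s=read_camera("side");crop(s,150,160,310,300,5,"pics/s43.png");t=read_camera("top");crop(t,145,165,300,255,5,"pics/t43.png")
cv2.imwrite("pics/tf43.png",t["frame"][:,:,::-1])
# bar ends shut: tray (20,+-150,38.5) projected
c,sn=np.cos(.012),np.sin(.012)
X=[[.559+.020*c-y*sn,.1148+.020*sn+y*c,.0385] for y in(-.15,0,.15)]
print(proj(t,X),proj(s,X))
E
```

```text
contact_force: [-0.1, 1.0, -0.9]
opening: -0.002
contact_force: [0.5, 0.7, -1.0]
opening: -0.001
[[282.84342563 207.59518001]
 [221.63935247 208.92545948]
 [160.06859202 210.26695719]] [[278.16364242 218.87258036]
 [242.32268121 241.80050403]
 [198.78508806 269.63269528]]
```

View pics/s43.png

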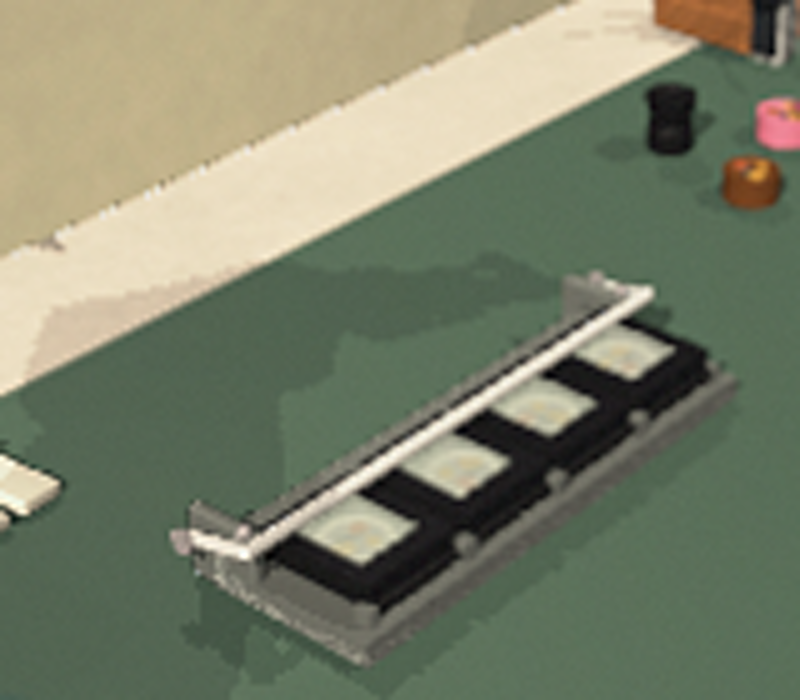

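View pics/t43.png

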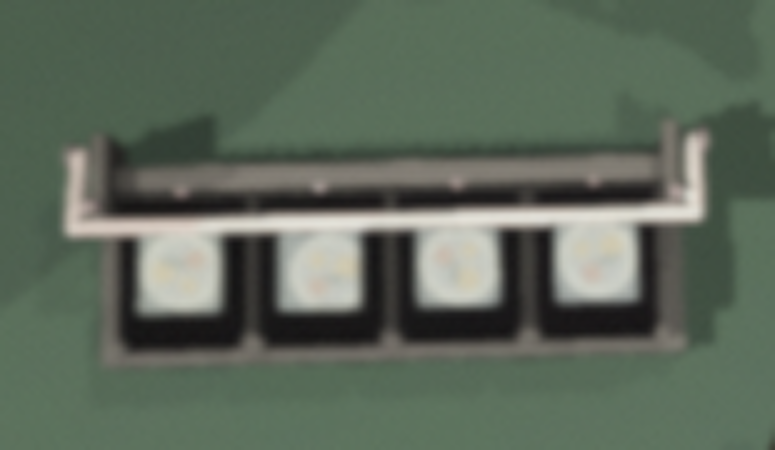

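View pics/tf43.png

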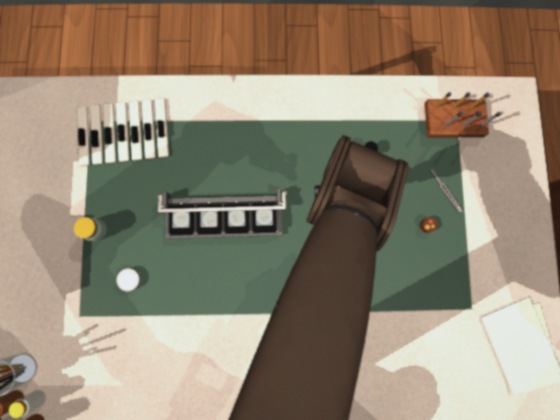

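```bash
python3 -c "
from plant import *
s=get_state();print(s['time'],s['contact_force']);print(sign_off())"
```

```text
48.2833 [ 1.17442919  0.33298969 -0.41518659]
the job is handed in; nothing more can be done
None
```

I laid all four movements (the white holders) face up in cells 1 to 4, gripping at 22 N. Then I pressed the four covers down through their catches, swung the keeper bar over and pressed it home. I handed the job in at about 48 s; no verdict came back.

**Covers:** each met its catch at about 4–5 N. After it let go, each came down hard on its stop with the tip at 34 mm. The last side and top views show all four flat, with a holder under each pane.

**Keeper:** its catch peaked at 7.7 N, and the bar then stopped with the tip at 42.5 mm. In the top view the bar lies within about 1 pixel of where a shut bar should be.

**At hand-in:** the arm was clear of everything. The tin, tweezers and jar show no shift. The arm hid part of the loupe in the last top view, but it stands in the same place in the side view.

**What did not go to plan:**
- **Cell 3:** the movement there had shifted about 5 mm from its centre after I placed it. It was still inside the cell and within the 8 mm limit, and its cover shut normally over it. I couldn't measure it again through the pane.
- **Keeper bar:** the finger slid off the bar on the first press, at about 9 N sideways and down. I moved it about 12 mm and the second press worked.

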